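# Check a specimen tray in at the station

## Robot

A 6-joint arm with a two-finger parallel gripper is mounted at the origin on a cart in front of the work surface, level with it; the furniture and walls round the work are solid. World frame = base frame: x ahead of the robot, y to its left, z up, the work surface at z = 0. Lengths are in mm, angles in rad, forces in N, time in s.
With the tool pointing down it reaches from about 275 to 775 mm from the base axis. Payload 14.6 kg.
Tool frame: the origin (TCP) lies between the finger pads; the fingertips stand 19 mm ahead of it and the grasp point (between the pads) is the TCP (r.nose_length is the distance from the TCP to the fingertips, in mm); y points along the fingers, z is the direction in which the jaws open and shut, and the axes are right-handed (so a half turn about y gives the same grasp; the last joint's range is limited). The gripper opens to 85 mm and grips with 20 to 120 N. Pads are 22 mm wide; open, the fingers measure 114 mm over their backs; the gripper's body (76 mm by 85 mm) begins 54 mm behind the grasp point. The pads swing forward as they close: fully open they stand 13 mm farther back than shut.
Start: joints at [1.151, 0.263, -0.048, 1.259, 0, 1.415], TCP at [137.406, 506.703, 250.278] pointing down, gripper open.
Joint ranges: [-2.65, 2.65], [-0.89, 1.7], [-1.18, 1.37], [-2.13, 2.11], [-1.35, 1.29], [-3.14, 3.14]. Speed limits (rad/s): [1.89, 1.89, 2.57, 2.79, 3.14, 3.14].

## Interface

Orientations are given as a unit quaternion [x, y, z, w].
In Python, from workcell import sense, capture, camera_params, workorder, outline_of, r gives the robot as it stands. The module is installed in compiled form; this text tells all that it offers.
- The arm moves only by the tool play_rows, never from a script. Its argument "commands" is a list of rows, each an object with "jaw": the opening, from 0 (shut) to 1 (fully open); "xyz": the shift along the world's x, y, z in cm, a list of three; "twist": the turn, a rotation vector about the world's x, y, z in degrees, a list of three. In form: [{"jaw": jaw, "xyz": [tx, ty, tz], "twist": [ax, ay, az]}, ...]. A call has 1 to 12 rows; each row is the pose to reach, as a shift and turn from the pose commanded when the call began; what a row does not reach only later rows make up. A row lasts 1/10 s, in which the tool goes at most 50 mm and 8.59 degrees, less where a joint would pass 70% of its speed; a pose out of reach is approached as far as the arm can. A call with a gripper value outside its range is refused whole. The fingers move at their own pace and stop on an object; the grip force is fixed at half the most. Time passes only in rows, so rows that repeat a pose let the fingers close. It gives the time, the measured TCP pose, the force and the opening at its end, in the units of the state.
- sense(): the state, without advancing time (a new reading comes with each control period).
- capture(name): name is "scene" or "side" or "wrist"; returns the picture (480x640x3 uint8, red, green, blue); there is no depth.
- camera_params(name): a dict with "fx", "fy", "cx", "cy" (pixels), "xyz" and "attitude" of the camera in the world. Camera axes: x right, y down, z forward; pixel columns grow to the right and rows downward; lengths in mm; the calibration is good to about 2 mm. A picture is of the moment at which its call begins: read the wrist's pose just before it. camera_params takes no time and is no camera call; for the wrist camera it gives the pose at the moment of the call.
- workorder.job_done(): hands the job in, once; it reports no verdict.
Trained networks look in the newest picture that a camera, given by its name, has taken for a name from the list of things; names that differ only in an ending like _2 or _b are one class to them, and where a whole thing is asked for, a point or a joint stands for the part that bears it (a point fixed in the world has none). Each returns a list of dicts, best first, with "conf" (0 to 1); they miss things now and then, are a little off and sometimes report something else, mostly with a low value. They report only what shows in the picture. A call takes as long as a camera call.
- outline_of(camera, thing): "pixels" (480x640 bool, what is visible of it) and "xy" ([column, row] in pixels, amid what is visible of it).
The state is a dict: "t": time; "joint_positions": joint angles; "joint_velocities": joint speeds; "joint_efforts": joint torques, N m; "tool_pos": TCP position; "tool_rot": TCP orientation; "contact_force": force on the tool from outside, world axes, zero at the start; "torque": the same for the moment, N m; "grip_width": finger opening in mm.
Only numpy, scipy, OpenCV 4.12 (cv2) and the standard library are available. Lean on these libraries where they do the work, as an engineer would, in place of code of your own. Each camera call takes 0.05 s, during which the arm holds its last target.

## Task

Load every specimen that stands on the bench into the grey tray, pots in round nests and cassette boxes in rectangular nests, each upright and fully down in a nest of its own. Then push the loaded tray across the bench, sliding it and never lifting it, until it sits square against both stops of the check-in station (the front of the control box and the steel rail), and after that turn the station's dial exactly four clicks clockwise. Leave the tape roll and the marker where they lie.

Things in the scene. Friction and masses are not known exactly. Their poses are not given: they have to be found in the camera images.
- specimen_tray: Loose grey plastic carrying tray, 172 (x) by 144 (y) by 18 mm high, about 0.45 kg. Origin: centre of its underside. In its top are five open nests 14 mm deep: a row of three round ones on its -y side and a row of two rectangular ones on its +y side. Slides on the table when pushed at its rim.
- bay_home (a point): Point on the table where the centre of the tray's underside comes when the tray is home in the fixed check-in station; the tray's x and y axes then lie along this point's x and y axes. The two stops are told under station. Open to -x and +y; no floor plate, the tray slides on the table.
- station: Fixed check-in station, same origin and axes as bay_home. Its stops: the upright front of a white control box (160 mm wide, 48 high, 64 deep, centre 10 mm to +y) lies 86 mm to +x of the origin; a low straight steel rail (10 mm high and thick, 150 mm long) has its inner side 72 mm to -y of it.
- dial (a joint): Click dial on top of the control box, rad; 0 at the start, grows clockwise seen from above. It has 12 click stops a turn, 0.524 rad (30 degrees) each: it snaps into the nearest stop when let go. Turning over a click takes about 0.05 N m. It can be turned 6 clicks either way.
- dial_grip (a point): On the dial's upright axis, 8 mm below its top. Round black fluted dial, 44 mm across, 24 mm high, foot 51 mm and top 75 mm above the table, a white line on top as pointer; grip it across its sides from above. Carried by the station, 120 mm to +x and 45 mm to +y of bay_home.
- pot_nest_0 (a point): Centre of the floor of round nest 0 of the tray (4 mm above the tray's underside); 50 mm across, 14 mm deep, for any specimen pot. Pots stand 56 mm apart in a row.
- pot_nest_1 (a point): Centre of the floor of round nest 1 of the tray (4 mm above the tray's underside); 50 mm across, 14 mm deep, for any specimen pot. Pots stand 56 mm apart in a row.
- pot_nest_2 (a point): Centre of the floor of round nest 2 of the tray (4 mm above the tray's underside); 50 mm across, 14 mm deep, for any specimen pot. Pots stand 56 mm apart in a row.
- box_nest_0 (a point): Centre of the floor of rectangular nest 0 of the tray (4 mm above the tray's underside); 76 by 42 mm (long side along the tray's x), 14 mm deep, for any cassette box, either way round.
- box_nest_1 (a point): Centre of the floor of rectangular nest 1 of the tray (4 mm above the tray's underside); 76 by 42 mm (long side along the tray's x), 14 mm deep, for any cassette box, either way round.
- specimen_pot_0_center (a point): Specimen pot, round, screw cap on, standing upright; body 44 mm across, cap 49 mm across, 55 mm high. Point half-way up (27.5 mm above its underside). May be absent (None).
- specimen_pot_1_center (a point): Specimen pot, round, screw cap on, standing upright; body 44 mm across, cap 49 mm across, 55 mm high. Point half-way up (27.5 mm above its underside). May be absent (None).
- specimen_pot_2_center (a point): Specimen pot, round, screw cap on, standing upright; body 44 mm across, cap 49 mm across, 55 mm high. Point half-way up (27.5 mm above its underside). May be absent (None).
- cassette_box_0_center (a point): White oblong cassette box, 70 (its x) by 36 (its y) by 40 mm high, 0.09 kg. Point at its centre, 20 mm above its underside. May be absent (None).
- cassette_box_1_center (a point): White oblong cassette box, 70 (its x) by 36 (its y) by 40 mm high, 0.09 kg. Point at its centre, 20 mm above its underside. May be absent (None).
- specimen_pot_0: The same thing as specimen_pot_0_center: its body, origin at the centre of its underside, z up when it stands.
- specimen_pot_1: The same thing as specimen_pot_1_center: its body, origin at the centre of its underside, z up when it stands.
- specimen_pot_2: The same thing as specimen_pot_2_center: its body, origin at the centre of its underside, z up when it stands.
- cassette_box_0: The same thing as cassette_box_0_center: its body, origin at the centre of its underside, z up when it stands.
- cassette_box_1: The same thing as cassette_box_1_center: its body, origin at the centre of its underside, z up when it stands.
- roll_of_tape: Loose roll of tape lying flat, 58 x 64 x 20 mm, far left; a bystander. Origin: centre of its underside.
- cart_rails: The cart's fixed steel guard rails (not to be moved). The left one is a straight bar 11 mm thick, 43 to 53 mm above the table, along this frame's x axis at y = 537 mm, from x = -226 to 194 mm: keep fingers and gripper clear of it when going behind the tray.
- microscope: Large fixed microscope to the right of the work, not to be moved. Its base and, 163 to 175 mm above the table, its stage plate reach about 120 mm to +y of this origin (in its own frame); tubes and eyepieces rise to over 0.45 m. Keep the gripper's body and wrist clear of it; the arm may start on its other side, so go round or over.
- bench_marker: Loose marker pen lying near the front edge, 132 mm long; a bystander. Origin: centre of its underside.

How it is judged (in metres and radians):
On the way, in this order (a step that is already met when the one before it is completed fails the run):
1. all the specimens present are seated in matching nests of the tray ((horizontal distance between specimen_pot_0_center and pot_nest_0 below 0.007 m or horizontal distance between specimen_pot_0_center and pot_nest_1 below 0.007 m or horizontal distance between specimen_pot_0_center and pot_nest_2 below 0.007 m) and z of each of specimen_pot_0_center, specimen_pot_1_center, specimen_pot_2_center in the frame of specimen_tray below 0.0365 m and angle between each of specimen_pot_0, specimen_pot_1, specimen_pot_2, cassette_box_0, cassette_box_1's own z axis and vertical below 0.12 rad and (horizontal distance between specimen_pot_1_center and pot_nest_0 below 0.007 m or horizontal distance between specimen_pot_1_center and pot_nest_1 below 0.007 m or horizontal distance between specimen_pot_1_center and pot_nest_2 below 0.007 m) and (horizontal distance between specimen_pot_2_center and pot_nest_0 below 0.007 m or horizontal distance between specimen_pot_2_center and pot_nest_1 below 0.007 m or horizontal distance between specimen_pot_2_center and pot_nest_2 below 0.007 m) and (horizontal distance between cassette_box_0_center and box_nest_0 below 0.007 m or horizontal distance between cassette_box_0_center and box_nest_1 below 0.007 m) and z of each of cassette_box_0_center, cassette_box_1_center in the frame of specimen_tray below 0.029 m and angle between the x axis of each of cassette_box_0, cassette_box_1 and the x axis of specimen_tray, either way round below 0.2 rad and (horizontal distance between cassette_box_1_center and box_nest_0 below 0.007 m or horizontal distance between cassette_box_1_center and box_nest_1 below 0.007 m)), for 0.2 s.
2. the loaded tray is home against both stops (all of step 1 and x of specimen_tray in the frame of bay_home between -0.006 and 0.006 m and y of specimen_tray in the frame of bay_home between -0.006 and 0.006 m and angle between the x axis of specimen_tray and the x axis of bay_home, either way round below 0.06 rad), for 0.2 s.
3. the dial has been turned to the fourth click (x of specimen_tray in the frame of bay_home between -0.006 and 0.006 m and y of specimen_tray in the frame of bay_home between -0.006 and 0.006 m and angle between the x axis of specimen_tray and the x axis of bay_home, either way round below 0.06 rad and value of joint dial between 1.894 and 2.294 rad and velocity of joint dial between -0.1 and 0.1 rad/s), for 0.2 s.
At the end, for the whole second after the job is handed in: Every specimen present stands upright on the floor of a nest of its own shape (within 7 mm of its centre), the tray is at rest within 6 mm and 0.06 rad of its home against both stops, and the dial rests at four clicks clockwise (2.09 rad, within 0.2) (all of step 1 and all of step 3 and linear speed of specimen_tray below 0.02 m/s); the robot touches nothing.
It fails at once if the tray is lifted (more than 15 mm off the table) (height (world z) of specimen_tray above 0.015 m).
It fails at once if the tape roll or the marker is pushed away (more than 40 mm) (distance of any of roll_of_tape, bench_marker from where it was at the start of the episode above 0.04 m).
Of specimen_pot_0, specimen_pot_1, specimen_pot_2, cassette_box_0, cassette_box_1 only 3 to 5 are there at a start; the rules pass over those that are not, and their reading is None.
At some moment in a run one of cassette_box_0, cassette_box_1, specimen_tray may be knocked a few centimetres aside while the robot is not near it.
It also fails if it takes over 210 s, if anything falls off the work surface, if the arm or the gripper's body presses on something with over 40 N, if the wrist force passes 120 N, or if a joint passes its speed limit or range.

## Working session

There is one attempt and no reset: what is moved stays moved. The work goes in short steps, Python scripts to look and compute and a tool call to move; the robot and the scene stay as the last step left them, time stands still between calls to the robot, and variables do not carry over. Pictures are saved under pics/ and viewed, and the job is handed in when it is done.

Besides the shell and the picture viewer there is one more tool, called after "Emit:" as name(argument=value, ...) on one line, values as JSON. play_rows: Moves the arm, as the interface text tells. Its arguments: {"type":"object","properties":{"commands":{"type":"array"}},"required":["commands"]}

```bash
mkdir -p pics
python3 - <<'E'
from workcell import sense,capture,camera_params,outline_of,r
import cv2
s=sense();print(s)
for n in ("scene","side","wrist"):
    p=camera_params(n);print(n,p)
    im=capture(n);cv2.imwrite(f"pics/a_{n}.png",im[:,:,::-1])
print(sense()['t'],r.nose_length)
E
```

```text
{'t': 0.0, 'joint_positions': array([ 1.15070169e+00,  2.63566377e-01, -4.89133108e-02,  1.25941895e+00,
       -4.55379150e-06,  1.41554552e+00]), 'joint_velocities': array([ 0.00057335,  0.00089467, -0.00038796, -0.0007529 , -0.00108751,
       -0.00118951]), 'joint_efforts': array([ 4.65227495e-03, -6.37609577e+01,  3.84568226e+01,  1.36554884e-02,
        7.32362582e-05,  1.97344946e-06]), 'tool_pos': array([137.30215066, 506.4708928 , 249.81123826]), 'tool_rot': array([ 0.70129014, -0.09347203,  0.09325397, -0.7005418 ]), 'contact_force': array([0.35400124, 0.15609071, 0.86817305]), 'torque': array([ 0.0245055 , -0.03750976, -0.02928795]), 'grip_width': 85.03515111155691}
scene {'fx': 461.95815753812406, 'fy': 461.95815753812406, 'cx': 312.4101989424102, 'cy': 243.8990689897741, 'xyz': array([181.98813857, 857.71536716, 558.65262651]), 'attitude': array([-0.17592264,  0.86005542, -0.46675694,  0.10720936])}
side {'fx': 470.92475910191285, 'fy': 470.92475910191285, 'cx': 307.95572946358016, 'cy': 243.25190938879567, 'xyz': array([  9.72355238, 866.19141195, 604.98642424]), 'attitude': array([-0.28210548,  0.83349751, -0.45218972,  0.14568068])}
wrist {'fx': 384.76126276041646, 'fy': 384.76126276041646, 'cx': 322.98067733335307, 'cy': 239.3000112176371, 'xyz': array([ 54.98158796, 528.16355729, 375.7177244 ]), 'attitude': array([0.78306865, 0.59946597, 0.10032972, 0.13182564])}
0.15 19.0
```

View pics/a_scene.png

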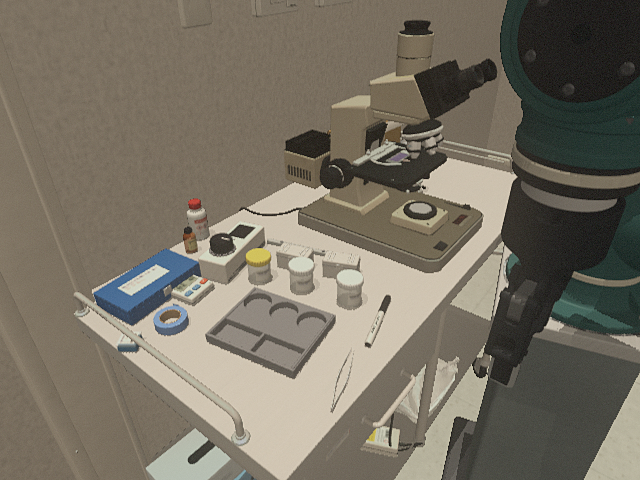

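View pics/a_side.png

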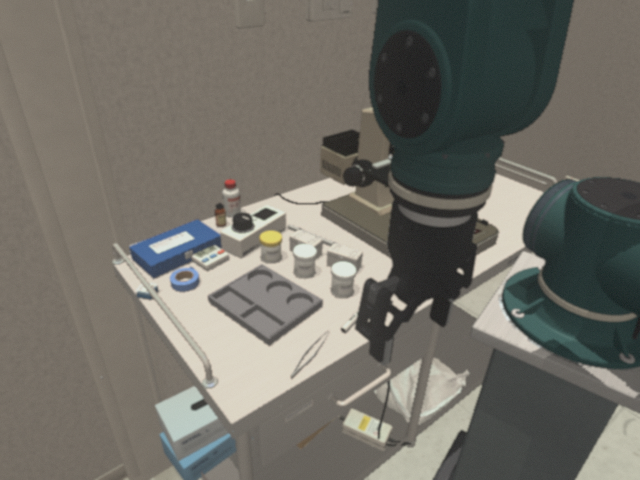

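View pics/a_wrist.png

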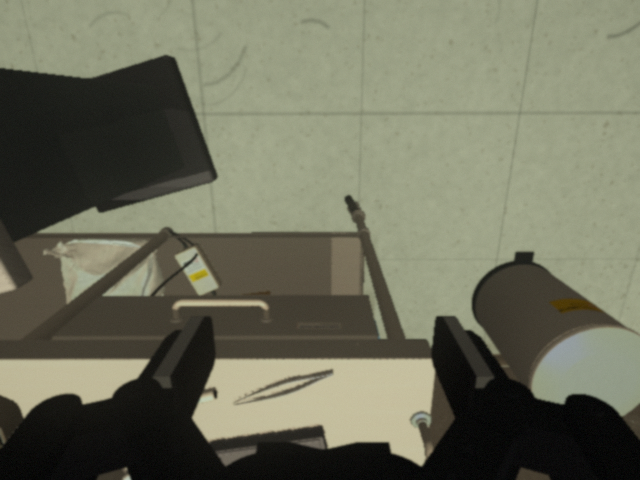

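```bash
cat > h.py <<'E'
from workcell import sense,capture,camera_params,outline_of,workorder,r
import numpy as np,cv2
from scipy.spatial.transform import Rotation as R
def ray(p,uv):
    d=np.array([(uv[0]-p['cx'])/p['fx'],(uv[1]-p['cy'])/p['fy'],1.])
    return R.from_quat(p['attitude']).apply(d)
def unproj(p,uv,z):
    d=ray(p,uv);c=np.array(p['xyz']);return (c+d*(z-c[2])/d[2])
def proj(p,X):
    X=np.atleast_2d(X);q=R.from_quat(p['attitude']).inv().apply(X-np.array(p['xyz']))
    return np.c_[p['fx']*q[:,0]/q[:,2]+p['cx'],p['fy']*q[:,1]/q[:,2]+p['cy']]
def save(n,name):
    p=camera_params(n);im=capture(n);cv2.imwrite(f"pics/{name}.png",im[:,:,::-1]);return p,im
E
python3 - <<'E'
from h import *
import pickle
T=["specimen_tray","station","dial","specimen_pot_0","cassette_box_0","roll_of_tape","bench_marker","microscope"]
out={}
for n in ("scene","side"):
    p,im=save(n,"b_"+n)
    out[n]=dict(p=p,im=im)
    for t in T:
        o=outline_of(n,t);out[n][t]=o
        for d in o:
            m=d['pixels'];ys,xs=np.nonzero(m)
            print(n,t,round(d['conf'],2),np.round(d['xy']),m.sum(),xs.min(),xs.max(),ys.min(),ys.max(),unproj(p,d['xy'],20).round())
pickle.dump(out,open("o.pkl","wb"))
print(sense()['t'])
E
```

```text
scene specimen_tray 0.68 [218. 246.] 420 210 233 232 253 [714. 180.  20.]
scene specimen_tray 0.21 [273. 331.] 6911 205 335 287 377 [482. 366.  20.]
scene station 0.58 [231. 250.] 2541 199 325 221 282 [680. 184.  20.]
scene dial 0.97 [221. 244.] 421 210 233 232 253 [712. 172.  20.]
scene dial 0.17 [300. 275.] 774 288 313 257 292 [507. 210.  20.]
scene specimen_pot_0 0.68 [298. 275.] 760 288 313 258 292 [509. 209.  20.]
scene specimen_pot_0 0.56 [256. 263.] 729 246 270 248 282 [607. 204.  20.]
scene specimen_pot_0 0.55 [350. 285.] 890 336 363 269 306 [405. 202.  20.]
scene specimen_pot_0 0.52 [221. 244.] 401 210 233 233 252 [711. 172.  20.]
scene specimen_pot_0 0.45 [341. 263.] 699 323 359 252 276 [448. 139.  20.]
scene cassette_box_0 0.78 [340. 264.] 706 323 360 251 276 [448. 143.  20.]
scene cassette_box_0 0.59 [289. 255.] 583 276 313 243 267 [558. 152.  20.]
scene roll_of_tape 0.6 [170. 316.] 761 153 188 304 333 [667. 403.  20.]
scene roll_of_tape 0.53 [377. 320.] 413 365 390 295 346 [329. 275.  20.]
scene bench_marker 0.59 [378. 321.] 384 364 389 295 346 [328. 276.  20.]
scene mic
[... 654 characters left out ...]
59.] 671 293 315 244 276 [509. 204.  20.]
side specimen_pot_0 0.66 [344. 278.] 721 330 355 262 296 [407. 207.  20.]
side cassette_box_0 0.92 [305. 242.] 376 289 321 231 253 [547. 151.  20.]
side cassette_box_0 0.56 [344. 253.] 612 326 361 243 269 [456. 133.  20.]
side roll_of_tape 0.94 [184. 279.] 602 169 198 267 291 [659. 410.  20.]
side roll_of_tape 0.15 [305. 258.] 658 293 315 242 276 [510. 201.  20.]
side bench_marker 0.74 [244. 222.] 312 232 252 213 230 [721. 170.  20.]
side bench_marker 0.41 [349. 324.] 142 340 356 312 331 [324. 316.  20.]
side bench_marker 0.35 [345. 256.] 619 327 362 243 269 [446. 142.  20.]
side bench_marker 0.3 [264. 303.] 5045 207 322 265 345 [482. 366.  20.]
1.05
```

Run:
```python
import cv2
im=cv2.imread("pics/b_scene.png");cv2.imwrite("pics/b1.png",cv2.resize(im[220:400,140:400],(780,540),interpolation=cv2.INTER_CUBIC))
im=cv2.imread("pics/b_side.png");cv2.imwrite("pics/b2.png",cv2.resize(im[200:360,150:390],(780,520),interpolation=cv2.INTER_CUBIC))
```

```text
(no output)
```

View pics/b1.png

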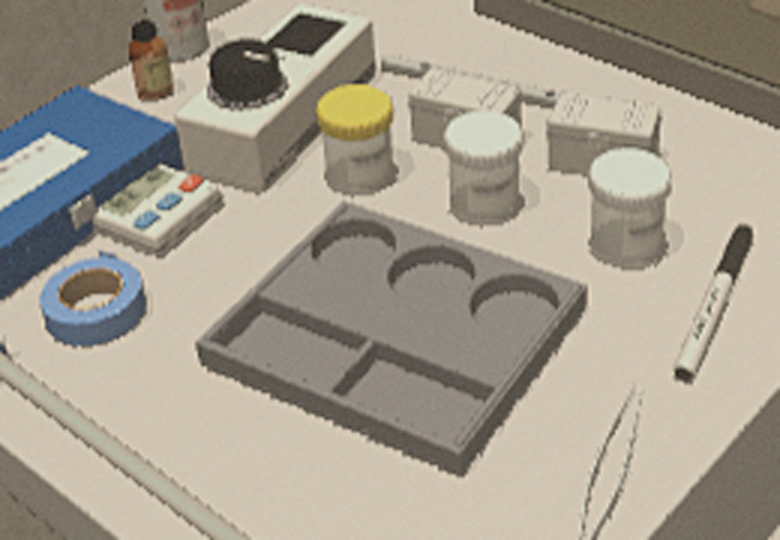

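View pics/b2.png

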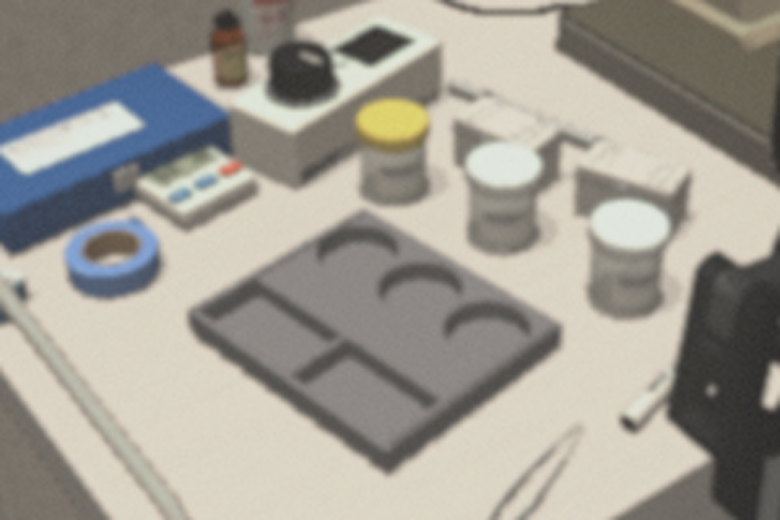

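```bash
cat >> h.py <<'E'
from scipy.optimize import minimize
def boxpts(L,W,z0,z1,cx=0,cy=0):
    return np.array([[cx+a*L/2,cy+b*W/2,z] for a in(-1,1) for b in(-1,1) for z in(z0,z1)])
def cyl(r_,z0,z1,n=24):
    a=np.linspace(0,2*np.pi,n,endpoint=False)
    return np.vstack([np.c_[r_*np.cos(a),r_*np.sin(a),0*a+z] for z in(z0,z1)])
def place(P,q):
    c,s=np.cos(q[2]),np.sin(q[2]);return np.c_[q[0]+c*P[:,0]-s*P[:,1],q[1]+s*P[:,0]+c*P[:,1],P[:,2]]
def ren(p,parts,q,S=4):
    m=np.zeros((480,640),np.uint8)
    for P in parts:
        uv=proj(p,place(P,q));h=cv2.convexHull((uv*16).round().astype(np.int32))
        cv2.fillConvexPoly(m,h,255,cv2.LINE_AA,4)
    return m/255.
POT=[cyl(22,0,40),cyl(24.5,40,55)];CBOX=[boxpts(70,36,0,40)];TRAY=[boxpts(172,144,0,18)]
DIAL=[cyl(22,51,75)]
STN=[boxpts(64,160,0,48,118,10),boxpts(150,10,0,10,0,-77),place(cyl(22,48,75),(120,45,0))]
def fit(views,parts,q0,yaw=True,steps=(15,15,.2)):
    # views: list of (p, mask, ignoremask)
    q0=np.array(q0,float)
    def f(v):
        q=np.array([v[0],v[1],v[2] if yaw else q0[2]]);c=0
        for p,m,ig in views:
            a=ren(p,parts,q)*(1-ig);b=m*(1-ig)
            c+=np.abs(a-b).sum()/max(b.sum(),1)
        return c
    best=None
    x=q0.copy()
    for sc in (1,.4,.15):
        st=np.array(steps)*sc
        sim=np.vstack([x]+[x+st*np.eye(3)[i] for i in range(3)])
        if not yaw: 
            sim=sim[:3,:]; 
            res=minimize(lambda v:f([v[0],v[1],q0[2]]),x[:2],method='Nelder-Mead',options=dict(initial_simplex=sim[:,:2],xatol=.05,fatol=1e-4));x=np.array([*res.x,q0[2]])
        else:
            res=minimize(f,x,method='Nelder-Mead',options=dict(initial_simplex=sim,xatol=.02,fatol=1e-4));x=res.x
    return x,res.fun
E
cat > f1.py <<'E'
from h import *
import pickle
o=pickle.load(open("o.pkl","rb"))
def M(n,t,i): return o[n][t][i]['pixels'].astype(float)
Z=np.zeros((480,640))
ps,pd=o['scene']['p'],o['side']['p']
dil=lambda m:cv2.dilate(m,np.ones((3,3)))
def rep(name,views,parts,q0,**k):
    x,c=fit(views,parts,q0,**k);print(name,x.round(3),round(np.degrees(x[2]),1),'cost',round(c,3),end=' | ')
    for v in views:
        x1,c1=fit([v],parts,x,**k);print(x1.round(2),round(c1,3),end=' ; ')
    print()
rep('tray',[(ps,M('scene','specimen_tray',1),Z),(pd,M('side','specimen_tray',0),Z)],TRAY,(482,362,0.1))
pots_s=[M('scene','specimen_pot_0',i) for i in(0,1,2)];pots_d=[M('side','specimen_pot_0',i) for i in (1,0,2)]
for i,g in enumerate([(509,205,0),(600,205,0),(405,205,0)]):
    rep('pot%d'%i,[(ps,pots_s[i],Z),(pd,pots_d[i],Z)],POT,g,yaw=False)
igs=dil(sum(pots_s).clip(0,1));igd=dil(sum(pots_d).clip(0,1))
rep('boxR',[(ps,M('scene','cassette_box_0',0),igs),(pd,M('side','cassette_box_0',1),igd)],CBOX,(450,140,0))
rep('boxL',[(ps,M('scene','cassette_box_0',1),igs),(pd,M('side','cassette_box_0',0),igd)],CBOX,(552,145,0))
bs=dil((sum(pots_s)+M('scene','cassette_box_0',0)+M('scene','cassette_box_0',1)).clip(0,1));bd=dil((sum(pots_d)+M('side','cassette_box_0',0)+M('side','cassette_box_0',1)).clip(0,1))
rep('station',[(ps,M('scene','station',0),bs),(pd,M('side','station',0),bd)],STN,(590,150,0))
rep('dial',[(ps,M('scene','dial',0),Z),(pd,M('side','dial',0),Z)],DIAL,(690,190,0),yaw=False)
E
python3 f1.py
```

```text
tray [ 4.94850e+02  3.49576e+02 -8.80000e-02] -5.0 cost 0.081 | [ 4.9462e+02  3.4919e+02 -9.0000e-02] 0.026 ; [ 4.9591e+02  3.4994e+02 -9.0000e-02] 0.052 ; 
pot0 [501.175 217.159   0.   ] 0.0 cost 0.299 | [501.71 213.2    0.  ] 0.166 ; [501.87 217.38   0.  ] 0.111 ; 
pot1 [593.123 218.869   0.   ] 0.0 cost 0.308 | [593.59 216.35   0.  ] 0.152 ; [594.03 219.58   0.  ] 0.137 ; 
pot2 [400.341 221.417   0.   ] 0.0 cost 0.263 | [400.85 218.49   0.  ] 0.102 ; [402.68 219.62   0.  ] 0.144 ; 
boxR [4.41837e+02 1.51150e+02 1.92000e-01] 11.0 cost 0.301 | [4.4140e+02 1.4959e+02 2.3000e-01] 0.124 ; [4.4298e+02 1.5319e+02 1.3000e-01] 0.15 ; 
boxL [ 5.39451e+02  1.62435e+02 -3.26000e-01] -18.7 cost 0.39 | [ 5.3969e+02  1.5947e+02 -2.6000e-01] 0.124 ; [ 5.3925e+02  1.6415e+02 -3.7000e-01] 0.234 ; 
station [5.49878e+02 1.78402e+02 2.00000e-03] 0.1 cost 0.327 | [5.5032e+02 1.7839e+02 1.0000e-02] 0.143 ; [ 5.4769e+02  1.8179e+02 -1.0000e-02] 0.176 ; 
dial [672.548 221.634   0.   ] 0.0 cost 0.321 | [672.94 219.71   0.  ] 0.145 ; [672.83 222.81   0.  ] 0.153 ;
```

Run:
```python
from h import *
s=sense();p=camera_params('wrist')
Rt=R.from_quat(s['tool_rot']);print(Rt.as_matrix().round(3))
print('cam in tool',Rt.inv().apply(p['xyz']-s['tool_pos']).round(1)); print('camR rel',(Rt.inv()*R.from_quat(p['attitude'])).as_matrix().round(3))
ps=camera_params('scene')
for uv,z in [((435,268),30),((481,212),30),((300,210),30),((445,160),170),((425,185),170),((345,165),170)]: print(uv,unproj(ps,uv,z).round())
```

```text
[[ 0.965  0.     0.262]
 [-0.262 -0.     0.965]
 [ 0.    -1.    -0.   ]]
cam in tool [ -85.1 -125.8   -0.7]
camR rel [[-0.001  0.945  0.327]
 [-0.    -0.327  0.945]
 [ 1.     0.001  0.   ]]
(435, 268) [267. 100.  30.]
(481, 212) [ 213. -163.   30.]
(300, 210) [610. -15.  30.]
(445, 160) [ 303. -100.  170.]
(425, 185) [316.  37. 170.]
(345, 165) [492.   1. 170.]
```

Run:
```python
from h import *
ps=camera_params('scene')
for uv in [(485,70),(440,100),(415,40)]:
  for z in (300,350,400,450): print(uv,z,unproj(ps,uv,z).round())
```

```text
(485, 70) 300 [ 274. -372.  300.]
(485, 70) 350 [ 256. -134.  350.]
(485, 70) 400 [239. 104. 400.]
(485, 70) 450 [221. 341. 450.]
(440, 100) 300 [326. -80. 300.]
(440, 100) 350 [298. 102. 350.]
(440, 100) 400 [270. 283. 400.]
(440, 100) 450 [243. 464. 450.]
(415, 40) 300 [ 530. -735.  300.]
(415, 40) 350 [ 462. -427.  350.]
(415, 40) 400 [ 395. -119.  400.]
(415, 40) 450 [328. 188. 450.]
```

Emit:
play_rows(commands=[{"jaw": 1, "xyz": [29.3, -22.7, 0], "twist": [0, 0, 10]}, {"jaw": 1, "xyz": [29.3, -22.7, 0], "twist": [0, 0, 10]}, {"jaw": 1, "xyz": [29.3, -22.7, 0], "twist": [0, 0, 10]}, {"jaw": 1, "xyz": [29.3, -22.7, 0], "twist": [0, 0, 10]}, {"jaw": 1, "xyz": [29.3, -22.7, 0], "twist": [0, 0, 10]}, {"jaw": 1, "xyz": [29.3, -22.7, 0], "twist": [0, 0, 10]}, {"jaw": 1, "xyz": [29.3, -22.7, 0], "twist": [0, 0, 10]}, {"jaw": 1, "xyz": [29.3, -22.7, 0], "twist": [0, 0, 10]}, {"jaw": 1, "xyz": [29.3, -22.7, 0], "twist": [0, 0, 10]}, {"jaw": 1, "xyz": [29.3, -22.7, 0], "twist": [0, 0, 10]}, {"jaw": 1, "xyz": [29.3, -22.7, 0], "twist": [0, 0, 10]}, {"jaw": 1, "xyz": [29.3, -22.7, 0], "twist": [0, 0, 10]}])

```text
t: 2.25
tool_pos: [429.6, 280.4, 250.4]
tool_rot: [-0.706, 0.031, -0.031, 0.706]
contact_force: [0.9, 0.9, -0.0]
grip_width: 85.4
```

Run:
```python
from h import *
import pickle
s=sense();print(s['t'],s['tool_pos'],s['joint_positions'].round(3))
p,im=save('wrist','c_wrist');save('scene','c_scene')
out=dict(p=p,im=im)
for t in ["specimen_tray","specimen_pot_0","cassette_box_0","station","dial"]:
    o=outline_of('wrist',t);out[t]=o
    for d in o: 
        m=d['pixels'];ys,xs=np.nonzero(m)
        print(t,round(d['conf'],2),np.round(d['xy']),m.sum(),xs.min(),xs.max(),ys.min(),ys.max(),unproj(p,d['xy'],20).round())
pickle.dump(out,open('ow.pkl','wb'))
```

```text
2.25 [429.64017842 280.3773038  250.43209218] [ 0.419  0.242 -0.077  1.251  0.     0.508]
specimen_tray 0.56 [400. 243.] 23589 325 482 167 332 [478. 352.  20.]
specimen_tray 0.19 [218. 305.] 2504 187 239 278 353 [530. 162.  20.]
specimen_pot_0 0.87 [276. 359.] 2549 252 301 325 390 [602. 212.  20.]
specimen_pot_0 0.85 [264. 280.] 2700 234 288 250 312 [506. 213.  20.]
specimen_pot_0 0.7 [251. 183.] 2937 219 280 150 210 [406. 215.  20.]
specimen_pot_0 0.28 [396. 242.] 23332 326 481 168 332 [477. 348.  20.]
cassette_box_0 0.69 [184. 228.] 3852 149 218 187 269 [444. 143.  20.]
cassette_box_0 0.59 [219. 304.] 2566 186 239 277 353 [528. 163.  20.]
station 0.95 [253. 410.] 9187 149 330 267 453 [668. 178.  20.]
dial 0.72 [286. 431.] 873 266 308 418 444 [703. 211.  20.]
```

View pics/c_wrist.png

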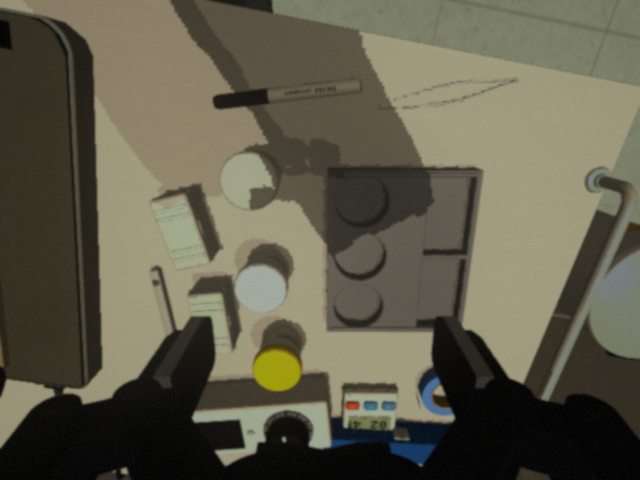

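View pics/c_scene.png

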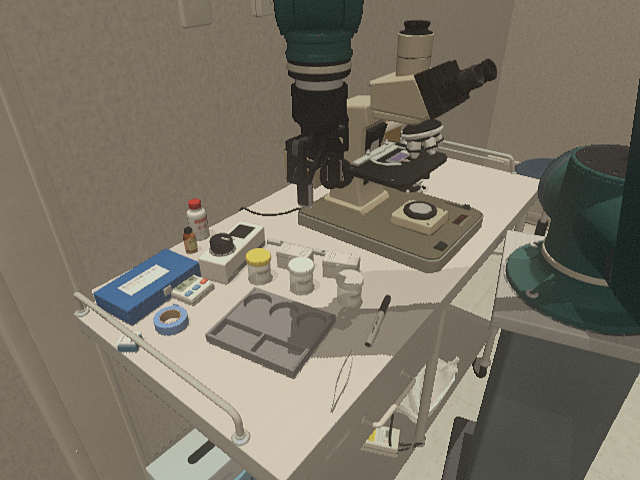

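```bash
cat > f2.py <<'E'
from h import *
import pickle
o=pickle.load(open("o.pkl","rb"));w=pickle.load(open("ow.pkl","rb"))
Z=np.zeros((480,640))
ps,pd,pw=o['scene']['p'],o['side']['p'],w['p']
def M(n,t,i): return (w if n=='w' else o[n])[t][i]['pixels'].astype(float)
x,c=fit([(pw,M('w','specimen_tray',0),Z)],TRAY,(495,350,-.09));print('tray',x.round(3),c)
x,c=fit([(pw,M('w','specimen_tray',0),Z),(ps,M('scene','specimen_tray',1),Z)],TRAY,(495,350,-.09));print('tray both',x.round(3),c)
for i,g in enumerate([(593,218,0),(501,216,0),(401,220,0)]):
    x,c=fit([(pw,M('w','specimen_pot_0',i),Z)],POT,g,yaw=False);print('pot',x.round(2),c)
dil=lambda m:cv2.dilate(m,np.ones((3,3)))
ig=Z.copy();ig[310:,:240]=1
for i,g in enumerate([(441,150,.2),(539,161,-.3)]):
    for y0 in (g[2],-g[2]):
        x,c=fit([(pw,M('w','cassette_box_0',i),ig if i else Z)],CBOX,(g[0],g[1],y0));print('box',x.round(3),c)
E
python3 f2.py
python3 -c "
import cv2
im=cv2.imread('pics/c_wrist.png');cv2.imwrite('pics/c1.png',cv2.resize(im[140:380,140:500],(792,528),interpolation=cv2.INTER_CUBIC))"
```

```text
tray [ 4.93608e+02  3.50149e+02 -9.30000e-02] 0.02983860041112549
tray both [ 4.93641e+02  3.50054e+02 -9.10000e-02] 0.06012908187601356
pot [590.05 218.45   0.  ] 0.09974076723667104
pot [498.91 215.04   0.  ] 0.08329847494553377
pot [398.9  219.18   0.  ] 0.05727065766722078
box [4.43045e+02 1.46321e+02 1.42000e-01] 0.11663510679453507
box [4.43211e+02 1.45813e+02 1.92000e-01] 0.11679188809480179
box [ 5.43530e+02  1.53745e+02 -4.90000e-02] 0.06722403247013091
box [ 5.43588e+02  1.53844e+02 -4.70000e-02] 0.06695249528382781
```

View pics/c1.png

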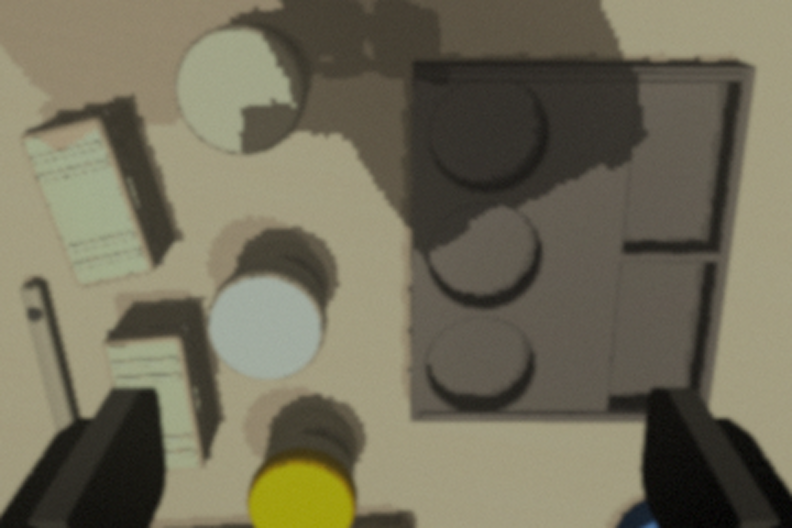

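Run:
```python
from h import *
import pickle
w=pickle.load(open("ow.pkl","rb"));p=w['p']
T=np.array([494,350]);a=-.091
def U(x,y,z): return unproj(p,(140+(x+.5)/2.2-.5,140+(y+.5)/2.2-.5),z)[:2]
def tf(P): d=P-T;return np.array([np.cos(a)*d[0]+np.sin(a)*d[1],-np.sin(a)*d[0]+np.cos(a)*d[1]]).round(1)
for n,pt in dict(nC=(481,364),nB=(484.5,257),nA=(489,134),tl=(412,62),tr=(755,68),bl=(411,419),br=(709,419),rA_tl=(630,78),rA_bl=(623,248),rA_tr=(742,80),rA_br=(722,248),rB_tl=(623,262),rB_bl=(609,408),rB_tr=(716,262),rB_br=(700,408)).items(): print(n,tf(U(*pt,18)))
c=[U(*q,40) for q in[(25,135),(102,117),(155,268),(80,285)]];c=np.array(c);print(c.round(),c.mean(0).round(1))
for i,j in((0,3),(1,2),(0,1),(3,2)): d=c[j]-c[i];print(np.hypot(*d).round(1),np.degrees(np.arctan2(d[1],d[0])).round(1))
c=np.array([U(*q,40) for q in[(108,342),(180,336),(205,465)]]);print(c.round())
for i,j in((1,2),(0,1)): d=c[j]-c[i];print(np.hypot(*d).round(1),np.degrees(np.arctan2(d[1],d[0])).round(1))
```

```text
nC [ 53.8 -38.3]
nB [ -1.  -38.5]
nA [-58.2 -38.5]
tl [-89.1 -72. ]
tr [-86.9  72.7]
bl [ 84.1 -71.5]
br [83.7 73.9]
rA_tl [-82.6  20.3]
rA_bl [-5.5 24.1]
rA_tr [-81.9  67.9]
rA_br [-5.6 69. ]
rB_tl [ 1.3 24.7]
rB_bl [77.7 24.6]
rB_tr [ 1.2 67.1]
rB_br [77.5 68.8]
[[411. 127.]
 [406. 160.]
 [473. 169.]
 [478. 135.]] [442.2 148. ]
67.8 6.9
67.5 7.9
33.0 98.0
34.1 98.4
[[506. 142.]
 [506. 174.]
 [573. 174.]]
67.2 -0.0
32.2 90.2
```

Emit:
play_rows(commands=[{"jaw": 0.8, "xyz": [7.0, -6.4, -13], "twist": [0, 0, -85]}, {"jaw": 0.8, "xyz": [7.0, -6.4, -13], "twist": [0, 0, -85]}, {"jaw": 0.8, "xyz": [7.0, -6.4, -13], "twist": [0, 0, -85]}, {"jaw": 0.8, "xyz": [7.0, -6.4, -13], "twist": [0, 0, -85]}, {"jaw": 0.8, "xyz": [7.0, -6.4, -13], "twist": [0, 0, -85]}, {"jaw": 0.8, "xyz": [7.0, -6.4, -13], "twist": [0, 0, -85]}, {"jaw": 0.8, "xyz": [7.0, -6.4, -13], "twist": [0, 0, -85]}, {"jaw": 0.8, "xyz": [7.0, -6.4, -13], "twist": [0, 0, -85]}, {"jaw": 0.8, "xyz": [7.0, -6.4, -13], "twist": [0, 0, -85]}, {"jaw": 0.8, "xyz": [7.0, -6.4, -13], "twist": [0, 0, -85]}, {"jaw": 0.8, "xyz": [7.0, -6.4, -13], "twist": [0, 0, -85]}, {"jaw": 0.8, "xyz": [7.0, -6.4, -13], "twist": [0, 0, -85]}])

```text
t: 3.8
tool_pos: [500.4, 215.7, 120.3]
tool_rot: [0.5, -0.5, 0.5, -0.5]
contact_force: [-0.8, -0.2, 0.6]
grip_width: 68.2
```

Run:
```python
from h import *
import pickle
s=sense();print(s['t'],s['tool_pos'],s['joint_positions'].round(3),s['grip_width'],s['contact_force'])
p,im=save('wrist','d_wrist');o=outline_of('wrist','specimen_pot_0')
for d in o: 
    m=d['pixels'].astype(float);q=unproj(p,d['xy'],35)
    print(round(d['conf'],2),np.round(d['xy']),q.round(),fit([(p,m,np.zeros_like(m))],POT,(q[0],q[1],0),yaw=False))
```

```text
3.8 [500.40062728 215.70718302 120.2609443 ] [ 0.257  0.369 -0.258  0.944  0.     1.827] 68.15501492472015 [-0.8133963  -0.19138116  0.55208315]
0.94 [147. 254.] [396. 217.  35.] (array([398.57293187, 219.39292267,   0.        ]), np.float64(0.03582788164125585))
0.94 [322. 262.] [499. 213.  35.] (array([498.54573903, 215.23091366,   0.        ]), np.float64(0.032376992376992375))
0.73 [480. 255.] [592. 217.  35.] (array([589.52350339, 218.57169567,   0.        ]), np.float64(0.06019249236456581))
```

View pics/d_wrist.png

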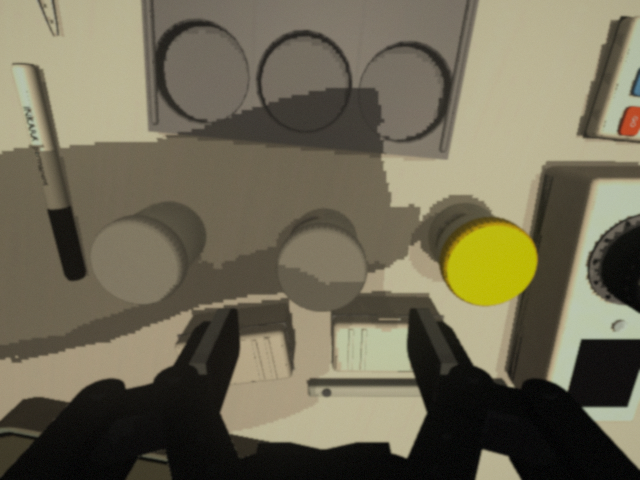

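Emit:
play_rows(commands=[{"jaw": 0.8, "xyz": [-0.1, 0, -4], "twist": [0, 0, 0]}, {"jaw": 0.8, "xyz": [-0.1, 0, -7.4], "twist": [0, 0, 0]}, {"jaw": 0.8, "xyz": [-0.1, 0, -7.4], "twist": [0, 0, 0]}, {"jaw": 0.4, "xyz": [-0.1, 0, -7.4], "twist": [0, 0, 0]}, {"jaw": 0.4, "xyz": [-0.1, 0, -7.4], "twist": [0, 0, 0]}, {"jaw": 0.4, "xyz": [-0.1, 0, -7.4], "twist": [0, 0, 0]}, {"jaw": 0.4, "xyz": [-0.1, 0, -7.4], "twist": [0, 0, 0]}, {"jaw": 0.4, "xyz": [-0.1, 0, -7.4], "twist": [0, 0, 0]}, {"jaw": 0.4, "xyz": [-0.1, 0, -7.4], "twist": [0, 0, 0]}])

```text
t: 4.8
tool_pos: [500.4, 216.0, 48.0]
tool_rot: [0.498, -0.5, 0.501, -0.5]
contact_force: [-2.2, -0.7, 10.7]
grip_width: 46.1
```

Emit:
play_rows(commands=[{"jaw": 0.4, "xyz": [0, 0, 3], "twist": [0, 0, 0]}, {"jaw": 0.4, "xyz": [0, 0, 7], "twist": [0, 0, 0]}, {"jaw": 0.4, "xyz": [0, 0, 7], "twist": [0, 0, 0]}, {"jaw": 0.4, "xyz": [0, 0, 7], "twist": [0, 0, 0]}])

```text
t: 5.2
tool_pos: [500.2, 215.9, 117.7]
tool_rot: [0.498, -0.5, 0.501, -0.5]
contact_force: [-0.3, -0.1, -1.1]
grip_width: 46.2
```

Run:
```python
from h import *
s=sense();print(s['t'],s['tool_pos'],s['grip_width'],s['contact_force'])
save('wrist','e_wrist');p,im=save('side','e_side')
a=cv2.imread('pics/e_side.png');cv2.imwrite('pics/e1.png',cv2.resize(a[150:350,190:430],(720,600)))
```

```text
5.2 [500.18783714 215.91081139 117.6923981 ] 46.2097269800018 [-0.32913009 -0.1429279  -1.05032926]
```

View pics/e_wrist.png

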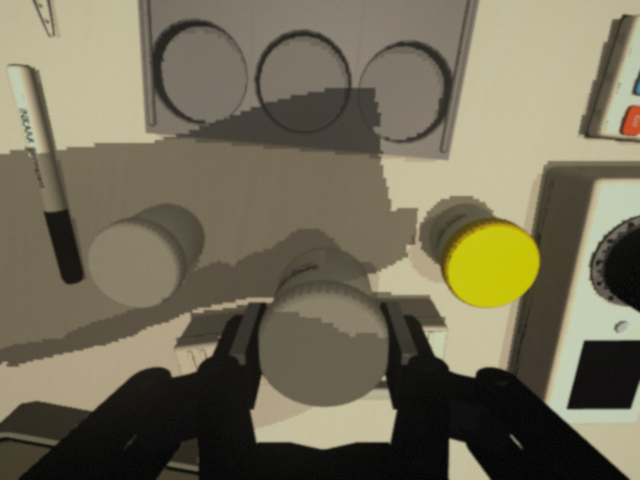

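View pics/e1.png

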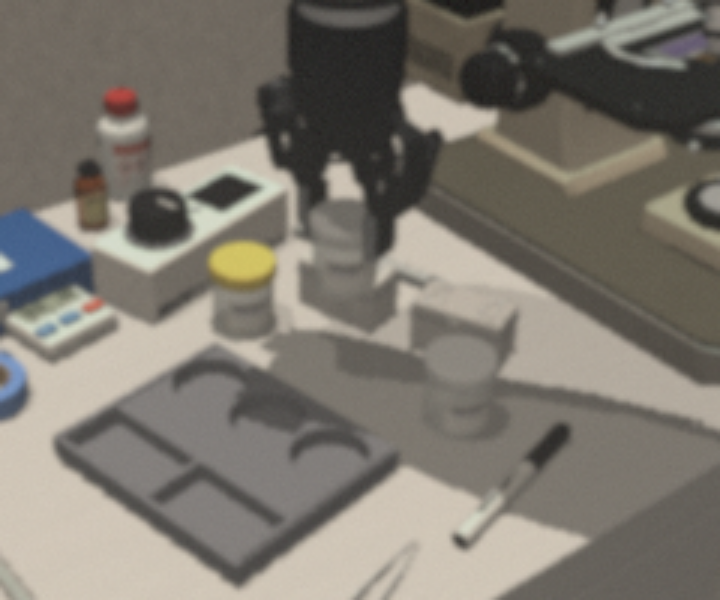

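```bash
cat > chk.py <<'E'
from h import *
import sys
# held pot fit: height known
s=sense();p=camera_params('wrist');capture('wrist');o=outline_of('wrist','specimen_pot_0')
tp=s['tool_pos'];print(s['t'],tp.round(1),s['grip_width'].round(1),s['contact_force'].round(1),R.from_quat(s['tool_rot']).as_matrix()[:,2].round(3))
zb=tp[2]-48
P=[x+np.array([0,0,zb]) for x in POT]
for d in o[:4]:
    m=d['pixels'].astype(float);q=unproj(p,d['xy'],zb+40)
    if np.hypot(*(q-tp)[:2])<40:
        ig=np.zeros_like(m);x,c=fit([(p,m,ig)],P,(tp[0],tp[1],0),yaw=False);print(d['conf'],x.round(1),c)
E
python3 chk.py
```

```text
Traceback (most recent call last):
  File "chk.py", line 5, in <module>
    tp=s['tool_pos'];print(s['t'],tp.round(1),s['grip_width'].round(1),s['contact_force'].round(1),R.from_quat(s['tool_rot']).as_matrix()[:,2].round(3))
                                              ^^^^^^^^^^^^^^^^^^^^^
AttributeError: 'float' object has no attribute 'round'
```

```bash
sed -i "s/s\['grip_width'\].round(1)/round(s['grip_width'],1)/" chk.py; python3 chk.py
```

```text
5.4 [499.  215.6 115.6] 46.3 [-0.3 -0.5 -0.8] [ 1.    -0.003 -0.001]
0.98 [498.2 214.4   0. ] 0.03137158667147841
```

Run:
```python
from h import *
p=camera_params('wrist');s=sense();p['xyz']=p['xyz']+np.array([500.19,215.91,117.69])-s['tool_pos']
for uv in [(202.5,71.5),(303.5,81.5),(406,92)]: print(unproj(p,uv,18).round(1))
T=np.array([493.5,350]);a=-.091;c,sn=np.cos(a),np.sin(a)
for n,q in dict(p0=(-56,-38.5),p1=(0,-38.5),p2=(56,-38.5),b0=(-41.5,46),b1=(41.5,46)).items(): print(n,(T+[c*q[0]-sn*q[1],sn*q[0]+c*q[1]]).round(1))
```

```text
[434.5 317.6  18. ]
[488.9 312.5  18. ]
[544.9 307.   18. ]
p0 [434.2 316.7]
p1 [490.  311.7]
p2 [545.8 306.6]
b0 [456.4 399.6]
b1 [539. 392.]
```

Emit:
play_rows(commands=[{"jaw": 0.4, "xyz": [-1.0, 9.6, 0], "twist": [0, 0, 85]}, {"jaw": 0.4, "xyz": [-1.0, 9.6, 0], "twist": [0, 0, 85]}, {"jaw": 0.4, "xyz": [-1.0, 9.6, 0], "twist": [0, 0, 85]}, {"jaw": 0.4, "xyz": [-1.0, 9.6, 0], "twist": [0, 0, 85]}, {"jaw": 0.4, "xyz": [-1.0, 9.6, 0], "twist": [0, 0, 85]}, {"jaw": 0.4, "xyz": [-1.0, 9.6, 0], "twist": [0, 0, 85]}, {"jaw": 0.4, "xyz": [-1.0, 9.6, 0], "twist": [0, 0, 85]}, {"jaw": 0.4, "xyz": [-1.0, 9.6, 0], "twist": [0, 0, 85]}, {"jaw": 0.4, "xyz": [-1.0, 9.6, 0], "twist": [0, 0, 85]}, {"jaw": 0.4, "xyz": [-1.0, 9.6, 0], "twist": [0, 0, 85]}, {"jaw": 0.4, "xyz": [-1.0, 9.6, -3], "twist": [0, 0, 85]}, {"jaw": 0.4, "xyz": [-1.0, 9.6, -3], "twist": [0, 0, 85]}])

```text
t: 6.7
tool_pos: [487.8, 310.9, 83.4]
tool_rot: [0.707, -0.034, 0.03, -0.706]
contact_force: [-0.2, 0.2, 0.4]
grip_width: 46.5
```

```bash
python3 chk.py
python3 - <<'E'
from h import *
save('wrist','f_wrist')
E
```

```text
6.7 [487.8 310.9  83.4] 46.5 [-0.2  0.2  0.4] [ 0.09   0.996 -0.002]
0.77 [487.2 310.3   0. ] 0.0383058219874133
```

View pics/f_wrist.png

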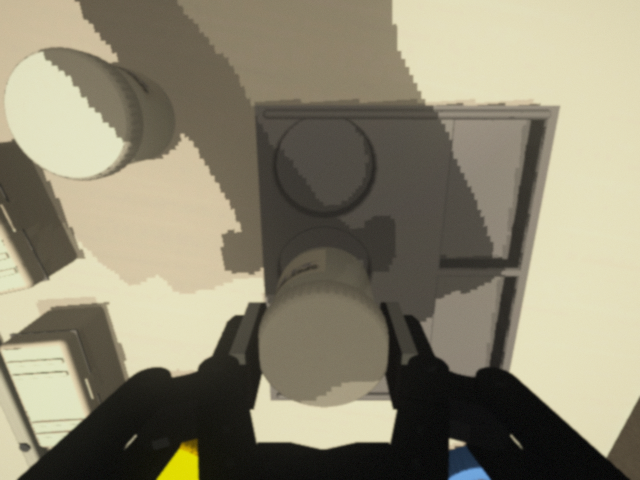

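Emit:
play_rows(commands=[{"jaw": 0.4, "xyz": [0.1, 0, -1], "twist": [0, 0, 0]}, {"jaw": 0.4, "xyz": [0.1, 0, -1], "twist": [0, 0, 0]}, {"jaw": 0.4, "xyz": [0.1, 0, -1], "twist": [0, 0, 0]}])

```text
t: 7.15
tool_pos: [490.4, 311.7, 76.3]
tool_rot: [0.706, -0.032, 0.032, -0.706]
contact_force: [0.2, -0.8, -0.2]
grip_width: 46.3
```

```bash
python3 chk.py
python3 - <<'E'
from h import *
p,_=save('wrist','g_wrist')
for q in [(434.2,316.7),(490,311.7)]: 
    a=np.linspace(0,6.28,8);print(proj(p,np.c_[q[0]+25*np.cos(a),q[1]+25*np.sin(a),a*0+18]).round().tolist())
E
```

```text
7.15 [490.4 311.7  76.3] 46.3 [ 0.2 -0.8 -0.2] [ 0.09   0.996 -0.   ]
0.87 [490.  311.2   0. ] 0.031146258527887966
[[328.0, 220.0], [367.0, 198.0], [374.0, 153.0], [343.0, 119.0], [296.0, 123.0], [272.0, 163.0], [287.0, 205.0], [328.0, 220.0]]
[[328.0, 319.0], [363.0, 301.0], [370.0, 264.0], [341.0, 235.0], [299.0, 238.0], [276.0, 271.0], [290.0, 306.0], [328.0, 319.0]]
```

View pics/g_wrist.png

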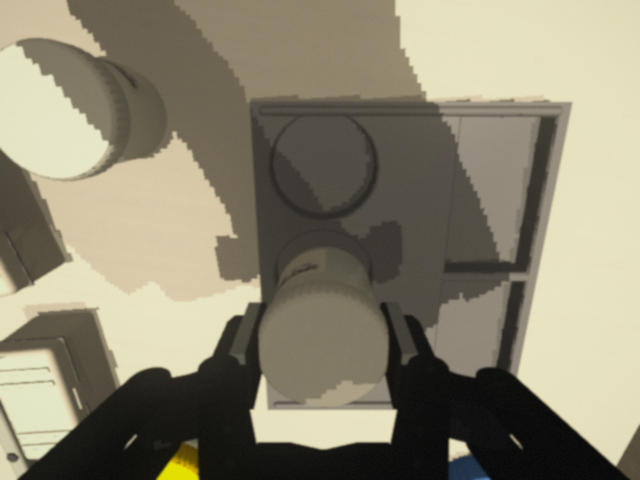

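Emit:
play_rows(commands=[{"jaw": 0.4, "xyz": [-0.1, 0, -1.2], "twist": [0, 0, 0]}, {"jaw": 0.4, "xyz": [-0.1, 0, -2.0], "twist": [0, 0, 0]}, {"jaw": 0.4, "xyz": [-0.1, 0, -2.4], "twist": [0, 0, 0]}, {"jaw": 0.4, "xyz": [-0.1, 0, -2.5], "twist": [0, 0, 0]}, {"jaw": 0.4, "xyz": [-0.1, 0, -2.5], "twist": [0, 0, 0]}])

```text
t: 7.8
tool_pos: [489.8, 311.4, 52.0]
tool_rot: [0.707, -0.031, 0.032, -0.706]
contact_force: [-3.5, -5.8, 18.7]
grip_width: 46.6
```

Emit:
play_rows(commands=[{"jaw": 0.8, "xyz": [0, 0, 0], "twist": [0, 0, 0]}, {"jaw": 0.8, "xyz": [0, 0, 0], "twist": [0, 0, 0]}, {"jaw": 0.8, "xyz": [0, 0, 0], "twist": [0, 0, 0]}, {"jaw": 0.8, "xyz": [0, 0, 4], "twist": [0, 0, 0]}, {"jaw": 0.8, "xyz": [0, 0, 7], "twist": [0, 0, 0]}, {"jaw": 0.8, "xyz": [0, 0, 7], "twist": [0, 0, 0]}])

```text
t: 8.4
tool_pos: [491.0, 312.5, 124.7]
tool_rot: [-0.705, 0.03, -0.034, 0.707]
contact_force: [0.7, 0.8, -0.5]
grip_width: 68.0
```

```bash
cat > look.py <<'E'
from h import *
import sys
s=sense();print(s['t'],s['tool_pos'].round(1),round(s['grip_width'],1),s['contact_force'].round(1))
p,im=save('wrist',sys.argv[1]);o=outline_of('wrist','specimen_pot_0')
for d in o:
    if d['conf']<.3: continue
    m=d['pixels'].astype(float);q=unproj(p,d['xy'],35);Z=np.zeros_like(m)
    x0,c0=fit([(p,m,Z)],POT,(q[0],q[1],0),yaw=False)
    x4,c4=fit([(p,m,Z)],[P+[0,0,4] for P in POT],(q[0],q[1],0),yaw=False)
    print(round(d['conf'],2),np.round(d['xy']),m.sum(),'z0',x0.round(1),round(c0,3),'z4',x4.round(1),round(c4,3))
E
python3 look.py h_wrist
```

```text
8.4 [491.  312.5 124.7] 68.0 [ 0.7  0.8 -0.5]
0.95 [231. 395.] 738.0 z0 [607.  248.2   0. ] 8.033 z4 [603.3 249.4   0. ] 8.36
0.93 [124. 111.] 10920.0 z0 [399.2 219.2   0. ] 0.029 z4 [399.5 221.7   0. ] 0.054
0.61 [321. 260.] 7305.0 z0 [490.7 310.1   0. ] 0.037 z4 [488.6 310.2   0. ] 0.032
```

View pics/h_wrist.png

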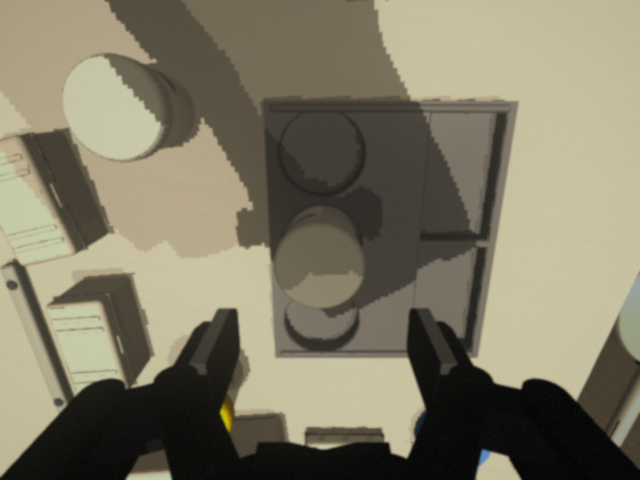

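Emit:
play_rows(commands=[{"jaw": 0.8, "xyz": [-9.0, -9.3, 0], "twist": [0, 0, -85]}, {"jaw": 0.8, "xyz": [-9.0, -9.3, 0], "twist": [0, 0, -85]}, {"jaw": 0.8, "xyz": [-9.0, -9.3, 0], "twist": [0, 0, -85]}, {"jaw": 0.8, "xyz": [-9.0, -9.3, 0], "twist": [0, 0, -85]}, {"jaw": 0.8, "xyz": [-9.0, -9.3, 0], "twist": [0, 0, -85]}, {"jaw": 0.8, "xyz": [-9.0, -9.3, 0], "twist": [0, 0, -85]}, {"jaw": 0.8, "xyz": [-9.0, -9.3, 0], "twist": [0, 0, -85]}, {"jaw": 0.8, "xyz": [-9.0, -9.3, 0], "twist": [0, 0, -85]}, {"jaw": 0.8, "xyz": [-9.0, -9.3, 0], "twist": [0, 0, -85]}, {"jaw": 0.8, "xyz": [-9.0, -9.3, 0], "twist": [0, 0, -85]}, {"jaw": 0.8, "xyz": [-9.0, -9.3, -3], "twist": [0, 0, -85]}, {"jaw": 0.8, "xyz": [-9.0, -9.3, -3], "twist": [0, 0, -85]}])

```text
t: 9.7
tool_pos: [397.2, 218.0, 88.3]
tool_rot: [-0.501, 0.502, -0.5, 0.498]
contact_force: [-0.5, -0.7, 0.2]
grip_width: 68.1
```

```bash
python3 look.py i_wrist
```

```text
9.7 [397.2 218.   88.3] 68.1 [-0.5 -0.7  0.2]
0.82 [562.  77.] 18646.0 z0 [491.7 311.2   0. ] 0.031 z4 [488.8 310.6   0. ] 0.031
0.68 [329. 286.] 10034.0 z0 [398.9 219.4   0. ] 0.026 z4 [398.9 221.6   0. ] 0.064
0.58 [631. 262.] 1001.0 z0 [593.6 218.    0. ] 0.034 z4 [590.4 219.7   0. ] 0.032
```

View pics/i_wrist.png

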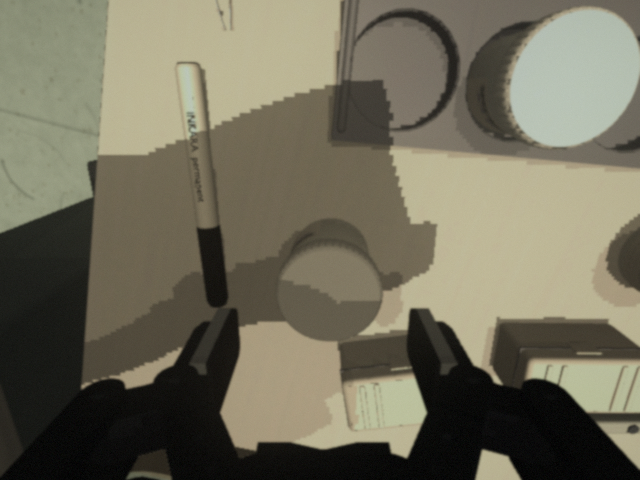

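Emit:
play_rows(commands=[{"jaw": 0.8, "xyz": [0, 0.1, -2], "twist": [0, 0, 0]}, {"jaw": 0.8, "xyz": [0, 0.1, -4.4], "twist": [0, 0, 0]}, {"jaw": 0.8, "xyz": [0, 0.1, -4.4], "twist": [0, 0, 0]}, {"jaw": 0.4, "xyz": [0, 0.1, -4.4], "twist": [0, 0, 0]}, {"jaw": 0.4, "xyz": [0, 0.1, -4.4], "twist": [0, 0, 0]}, {"jaw": 0.4, "xyz": [0, 0.1, -4.4], "twist": [0, 0, 0]}, {"jaw": 0.4, "xyz": [0, 0.1, -4.4], "twist": [0, 0, 0]}, {"jaw": 0.4, "xyz": [0, 0.1, -4.4], "twist": [0, 0, 0]}])

```text
t: 10.6
tool_pos: [399.9, 219.9, 48.9]
tool_rot: [0.499, -0.5, 0.501, -0.5]
contact_force: [-3.2, -1.3, 8.0]
grip_width: 45.8
```

Emit:
play_rows(commands=[{"jaw": 0.4, "xyz": [0, 0, 5], "twist": [0, 0, 0]}, {"jaw": 0.4, "xyz": [0, 2, 7], "twist": [0, 0, 8]}, {"jaw": 0.4, "xyz": [3.4, 9.6, 7], "twist": [0, 0, 85]}, {"jaw": 0.4, "xyz": [3.4, 9.6, 7], "twist": [0, 0, 85]}, {"jaw": 0.4, "xyz": [3.4, 9.6, 7], "twist": [0, 0, 85]}, {"jaw": 0.4, "xyz": [3.4, 9.6, 7], "twist": [0, 0, 85]}, {"jaw": 0.4, "xyz": [3.4, 9.6, 7], "twist": [0, 0, 85]}, {"jaw": 0.4, "xyz": [3.4, 9.6, 7], "twist": [0, 0, 85]}, {"jaw": 0.4, "xyz": [3.4, 9.6, 7], "twist": [0, 0, 85]}, {"jaw": 0.4, "xyz": [3.4, 9.6, 7], "twist": [0, 0, 85]}, {"jaw": 0.4, "xyz": [3.4, 9.6, 7], "twist": [0, 0, 85]}, {"jaw": 0.4, "xyz": [3.4, 9.6, 7], "twist": [0, 0, 85]}])

```text
t: 11.8
tool_pos: [433.7, 315.8, 118.6]
tool_rot: [-0.706, 0.031, -0.031, 0.707]
contact_force: [0.3, -0.1, -0.0]
grip_width: 46.2
```

```bash
python3 chk.py
cat > ov.py <<'E'
# overlay: tray model with nests at q on new wrist image
from h import *
import sys
q=[float(v) for v in sys.argv[2:5]]
p,im=save('wrist',sys.argv[1]);im=im[:,:,::-1].copy();im=cv2.convertScaleAbs(im,alpha=1.3)
a=np.linspace(0,2*np.pi,40)
def dr(P,col):
    uv=proj(p,place(np.array(P),q)).round().astype(np.int32);cv2.polylines(im,[uv.reshape(-1,1,2)],True,col,1)
for x in(-56,0,56): dr(np.c_[x+25*np.cos(a),-38.5+25*np.sin(a),0*a+18],(0,0,255))
for x in(-41.5,41.5): dr([[x-38,25,18],[x+38,25,18],[x+38,67,18],[x-38,67,18]],(0,255,0))
dr([[-86,-72,18],[86,-72,18],[86,72,18],[-86,72,18]],(255,0,0))
cv2.imwrite(f"pics/{sys.argv[1]}o.png",im)
print(place(np.array([[-56,-38.5,0],[0,-38.5,0],[56,-38.5,0],[-41.5,46,0],[41.5,46,0]]),q).round(1)[:,:2].tolist())
E
python3 ov.py j_wrist 493.3 350 -.091
```

```text
11.8 [433.7 315.8 118.6] 46.2 [ 0.3 -0.1 -0. ] [0.088 0.996 0.001]
0.81 [432.1 315.5   0. ] 0.05837074409793099
[[434.0, 316.7], [489.8, 311.7], [545.6, 306.6], [456.2, 399.6], [538.8, 392.0]]
```

View pics/j_wristo.png

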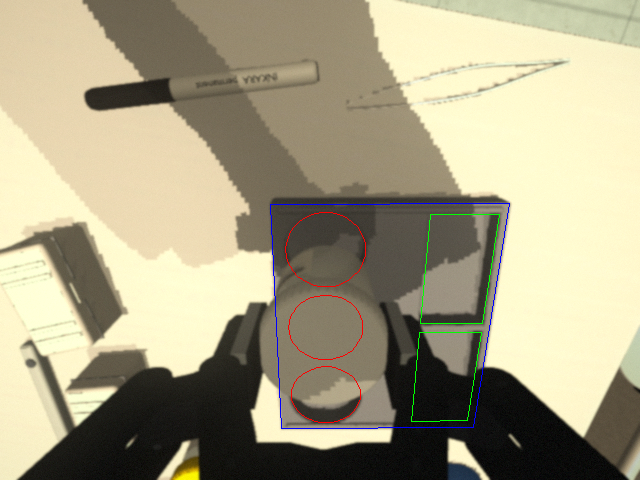

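Emit:
play_rows(commands=[{"jaw": 0.4, "xyz": [0.1, 0.1, -3], "twist": [0, 0, 0]}, {"jaw": 0.4, "xyz": [0.1, 0.1, -4.5], "twist": [0, 0, 0]}, {"jaw": 0.4, "xyz": [0.1, 0.1, -5.5], "twist": [0, 0, 0]}, {"jaw": 0.4, "xyz": [0.1, 0.1, -6.2], "twist": [0, 0, 0]}, {"jaw": 0.4, "xyz": [0.1, 0.1, -6.5], "twist": [0, 0, 0]}, {"jaw": 0.4, "xyz": [0.1, 0.1, -6.5], "twist": [0, 0, 0]}])

```text
t: 12.55
tool_pos: [435.0, 316.9, 53.1]
tool_rot: [-0.706, 0.032, -0.033, 0.707]
contact_force: [1.1, -0.0, 0.6]
grip_width: 45.9
```

Emit:
play_rows(commands=[{"jaw": 0.4, "xyz": [0, 0, -0.1], "twist": [0, 0, 0]}, {"jaw": 0.4, "xyz": [0, 0, -0.1], "twist": [0, 0, 0]}])

```text
t: 12.75
tool_pos: [435.4, 316.9, 52.9]
tool_rot: [-0.706, 0.031, -0.033, 0.707]
contact_force: [-2.0, -2.8, 16.2]
grip_width: 45.7
```

Contact at the expected height (52.9). Release and go to the third pot.

Emit:
play_rows(commands=[{"jaw": 0.8, "xyz": [0, 0, 0], "twist": [0, 0, 0]}, {"jaw": 0.8, "xyz": [0, 0, 0], "twist": [0, 0, 0]}, {"jaw": 0.8, "xyz": [0, 0, 0], "twist": [0, 0, 0]}, {"jaw": 0.8, "xyz": [0, 0, 4], "twist": [0, 0, 0]}, {"jaw": 0.8, "xyz": [0, 0, 8], "twist": [0, 0, 0]}, {"jaw": 0.8, "xyz": [0, 0, 8], "twist": [0, 0, 0]}])

```text
t: 13.35
tool_pos: [436.3, 317.8, 135.7]
tool_rot: [-0.705, 0.03, -0.034, 0.708]
contact_force: [0.2, 0.3, -0.5]
grip_width: 68.7
```

```bash
python3 ov.py k_wrist 493.3 350 -.091
```

```text
[[434.0, 316.7], [489.8, 311.7], [545.6, 306.6], [456.2, 399.6], [538.8, 392.0]]
```

View pics/k_wristo.png

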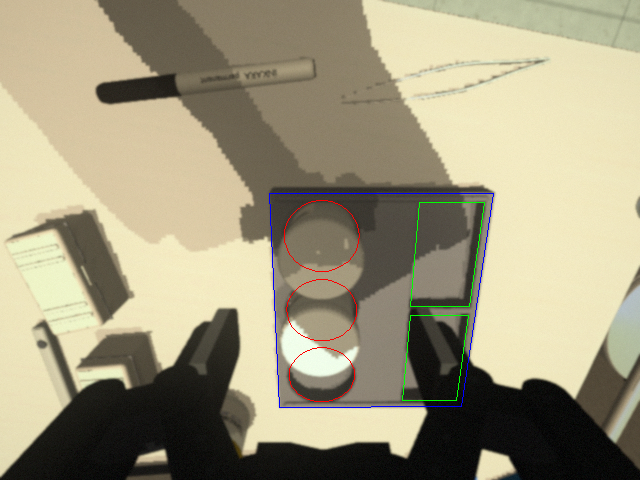

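Emit:
play_rows(commands=[{"jaw": 0.8, "xyz": [4, -3, 0], "twist": [0, 0, 8]}, {"jaw": 0.75, "xyz": [8, -5, 0], "twist": [0, 0, 15]}, {"jaw": 0.75, "xyz": [12, -8, 0], "twist": [0, 0, 15]}, {"jaw": 0.75, "xyz": [15.6, -9.8, -1], "twist": [0, 0, 15]}, {"jaw": 0.75, "xyz": [15.6, -9.8, -4], "twist": [0, 0, 15]}, {"jaw": 0.75, "xyz": [15.6, -9.8, -4], "twist": [0, 0, 15]}, {"jaw": 0.75, "xyz": [15.6, -9.8, -4], "twist": [0, 0, 15]}])

```text
t: 14.1
tool_pos: [589.3, 218.8, 90.7]
tool_rot: [0.705, 0.06, -0.062, -0.704]
contact_force: [0.4, 0.4, 0.7]
grip_width: 63.9
```

```bash
python3 look.py l_wrist
```

```text
14.1 [589.3 218.8  90.7] 63.9 [0.4 0.4 0.7]
0.94 [580. 111.] 15449.0 z0 [488.  314.7   0. ] 0.037 z4 [488.1 312.8   0. ] 0.036
0.71 [594.  19.] 3580.0 z0 [431.1 323.8   0. ] 0.022 z4 [432.1 321.7   0. ] 0.023
0.63 [325. 292.] 9450.0 z0 [590.2 218.9   0. ] 0.054 z4 [588.3 218.4   0. ] 0.093
```

View pics/l_wrist.png

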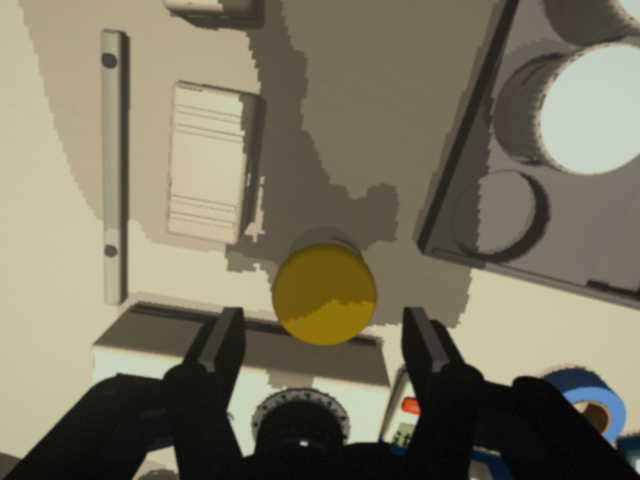

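Emit:
play_rows(commands=[{"jaw": 0.75, "xyz": [0, 0, -2], "twist": [0, 0, 0]}, {"jaw": 0.75, "xyz": [0, 0, -4.3], "twist": [0, 0, 0]}, {"jaw": 0.75, "xyz": [0, 0, -4.3], "twist": [0, 0, 0]}, {"jaw": 0.4, "xyz": [0, 0, -4.3], "twist": [0, 0, 0]}, {"jaw": 0.4, "xyz": [0, 0, -4.3], "twist": [0, 0, 0]}, {"jaw": 0.4, "xyz": [0, 0, -4.3], "twist": [0, 0, 0]}, {"jaw": 0.4, "xyz": [0, 0, -4.3], "twist": [0, 0, 0]}, {"jaw": 0.4, "xyz": [0, 0, -4.3], "twist": [0, 0, 0]}])

```text
t: 15.0
tool_pos: [591.5, 219.2, 50.2]
tool_rot: [-0.704, -0.062, 0.06, 0.705]
contact_force: [-0.3, 1.0, 9.4]
grip_width: 45.7
```

Emit:
play_rows(commands=[{"jaw": 0.4, "xyz": [0, 0, 4], "twist": [0, 0, 0]}, {"jaw": 0.4, "xyz": [0, 0, 8], "twist": [0, 0, 0]}, {"jaw": 0.4, "xyz": [-4.4, 8.8, 8], "twist": [0, 0, -15]}, {"jaw": 0.4, "xyz": [-4.4, 8.8, 8], "twist": [0, 0, -15]}, {"jaw": 0.4, "xyz": [-4.4, 8.8, 8], "twist": [0, 0, -15]}, {"jaw": 0.4, "xyz": [-4.4, 8.8, 6], "twist": [0, 0, -15]}, {"jaw": 0.4, "xyz": [-4.4, 8.8, 6], "twist": [0, 0, -15]}, {"jaw": 0.4, "xyz": [-4.4, 8.8, 6], "twist": [0, 0, -15]}])

```text
t: 15.8
tool_pos: [546.4, 306.5, 108.9]
tool_rot: [0.706, -0.032, 0.032, -0.706]
contact_force: [0.8, 0.7, -0.2]
grip_width: 45.2
```

```bash
sed -i 's/-48$/-50/' chk.py; python3 chk.py; python3 ov.py m_wrist 493.3 350 -.091
```

```text
15.8 [546.4 306.5 108.9] 45.2 [ 0.8  0.7 -0.2] [ 0.09   0.996 -0.   ]
0.84 [546.3 305.9   0. ] 0.05133252888305368
[[434.0, 316.7], [489.8, 311.7], [545.6, 306.6], [456.2, 399.6], [538.8, 392.0]]
```

View pics/m_wristo.png

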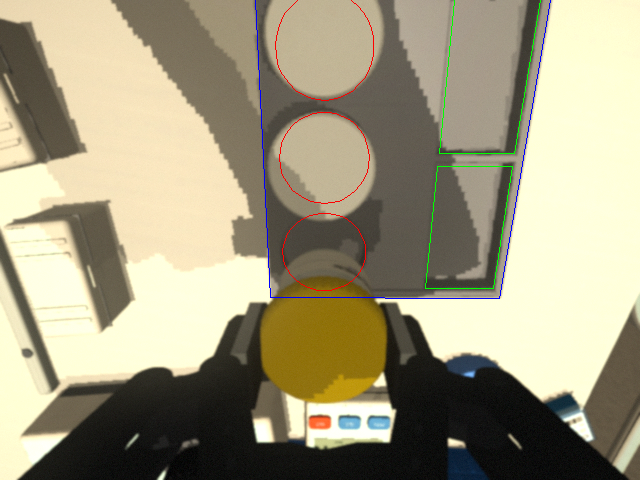

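Emit:
play_rows(commands=[{"jaw": 0.4, "xyz": [0, 0, -2.5], "twist": [0, 0, 0]}, {"jaw": 0.4, "xyz": [0, 0, -3.8], "twist": [0, 0, 0]}, {"jaw": 0.4, "xyz": [0, 0, -4.8], "twist": [0, 0, 0]}, {"jaw": 0.4, "xyz": [0, 0, -5.3], "twist": [0, 0, 0]}, {"jaw": 0.4, "xyz": [0, 0, -5.6], "twist": [0, 0, 0]}, {"jaw": 0.4, "xyz": [0, 0, -5.6], "twist": [0, 0, 0]}, {"jaw": 0.4, "xyz": [0, 0, -5.6], "twist": [0, 0, 0]}])

```text
t: 16.65
tool_pos: [547.0, 306.6, 54.2]
tool_rot: [-0.706, 0.031, -0.033, 0.706]
contact_force: [-5.1, -3.7, 15.9]
grip_width: 45.7
```

Emit:
play_rows(commands=[{"jaw": 0.8, "xyz": [0, 0, 0], "twist": [0, 0, 0]}, {"jaw": 0.8, "xyz": [0, 0, 0], "twist": [0, 0, 0]}, {"jaw": 0.8, "xyz": [0, 0, 0], "twist": [0, 0, 0]}, {"jaw": 0.8, "xyz": [0, 0, 4], "twist": [0, 0, 0]}, {"jaw": 0.8, "xyz": [0, 0, 8], "twist": [0, 0, 0]}, {"jaw": 0.8, "xyz": [-5, -5, 10], "twist": [0, 0, 5]}, {"jaw": 0.75, "xyz": [-10.3, -15.0, 10], "twist": [0, 0, 12]}, {"jaw": 0.75, "xyz": [-10.3, -15.0, 10], "twist": [0, 0, 12]}, {"jaw": 0.75, "xyz": [-10.3, -15.0, 9], "twist": [0, 0, 12]}, {"jaw": 0.75, "xyz": [-10.3, -15.0, 9], "twist": [0, 0, 12]}, {"jaw": 0.75, "xyz": [-10.3, -15.0, 9], "twist": [0, 0, 12]}])

```text
t: 17.75
tool_pos: [443.5, 156.3, 142.6]
tool_rot: [-0.706, -0.042, 0.041, 0.706]
contact_force: [-0.4, 1.1, 0.1]
grip_width: 63.7
```

```bash
cat > lookb.py <<'E'
from h import *
import sys,pickle
s=sense();print(s['t'],s['tool_pos'].round(1),round(s['grip_width'],1),s['contact_force'].round(1),s['joint_positions'].round(2))
p,im=save('wrist',sys.argv[1]);o=outline_of('wrist','cassette_box_0')
pickle.dump((p,im,o),open('lb.pkl','wb'))
for d in o:
    if d['conf']<.3: continue
    m=d['pixels'].astype(float);q=unproj(p,d['xy'],25);Z=np.zeros_like(m)
    best=min((fit([(p,m,Z)],CBOX,(q[0],q[1],y)) for y in(-.1,.15)),key=lambda t:t[1])
    print(round(d['conf'],2),np.round(d['xy']),m.sum(),best[0].round(3),round(best[1],3))
E
python3 lookb.py n_wrist; python3 -c "
from h import *
save('scene','n_scene')"
```

```text
17.75 [443.5 156.3 142.6] 63.7 [-0.4  1.1  0.1] [ 0.17  0.23 -0.4   0.94  0.    0.05]
0.91 [307. 235.] 6700.0 [4.42992e+02 1.46806e+02 1.46000e-01] 0.036
0.68 [310. 360.] 5322.0 [ 5.43124e+02  1.55800e+02 -2.00000e-02] 0.074
```

View pics/n_wrist.png

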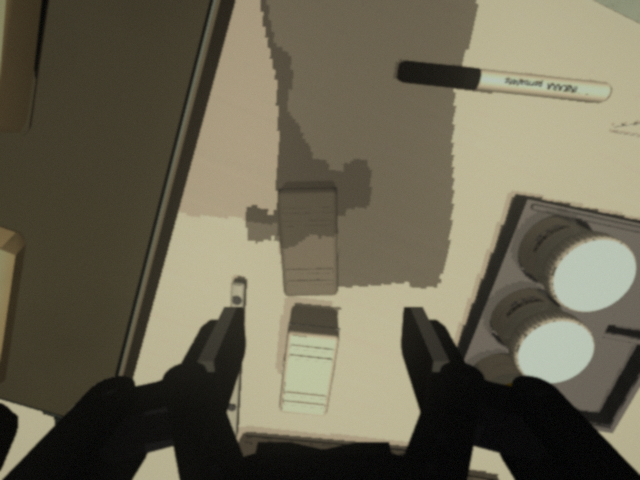

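View pics/n_scene.png

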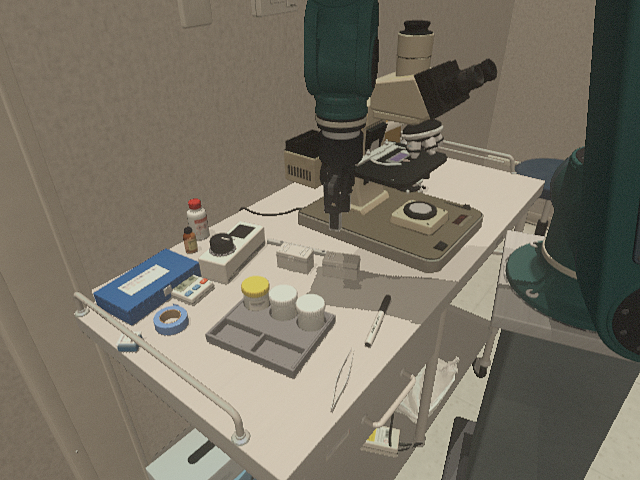

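Emit:
play_rows(commands=[{"jaw": 0.75, "xyz": [0, -0.9, -4], "twist": [0, 0, 1.5]}, {"jaw": 0.75, "xyz": [0, -0.9, -8], "twist": [0, 0, 1.5]}, {"jaw": 0.75, "xyz": [0, -0.9, -10.4], "twist": [0, 0, 1.5]}, {"jaw": 0.75, "xyz": [0, -0.9, -10.4], "twist": [0, 0, 1.5]}, {"jaw": 0.2, "xyz": [0, -0.9, -10.4], "twist": [0, 0, 1.5]}, {"jaw": 0.2, "xyz": [0, -0.9, -10.4], "twist": [0, 0, 1.5]}, {"jaw": 0.2, "xyz": [0, -0.9, -10.4], "twist": [0, 0, 1.5]}, {"jaw": 0.2, "xyz": [0, -0.9, -10.4], "twist": [0, 0, 1.5]}, {"jaw": 0.2, "xyz": [0, -0.9, -10.4], "twist": [0, 0, 1.5]}, {"jaw": 0.2, "xyz": [0, -0.9, -10.4], "twist": [0, 0, 1.5]}])

```text
t: 18.9
tool_pos: [444.5, 148.1, 39.8]
tool_rot: [-0.705, -0.052, 0.05, 0.705]
contact_force: [-0.1, 2.0, 7.6]
grip_width: 35.0
```

Emit:
play_rows(commands=[{"jaw": 0.2, "xyz": [0, 0, 5], "twist": [0, 0, 0]}, {"jaw": 0.2, "xyz": [0, 0, 10], "twist": [0, 0, 0]}, {"jaw": 0.2, "xyz": [0.5, 5, 10], "twist": [0, 0, -7]}, {"jaw": 0.2, "xyz": [1.4, 25.2, 10], "twist": [0, 0, -13.5]}, {"jaw": 0.2, "xyz": [1.4, 25.2, 10], "twist": [0, 0, -13.5]}, {"jaw": 0.2, "xyz": [1.4, 25.2, 10], "twist": [0, 0, -13.5]}, {"jaw": 0.2, "xyz": [1.4, 25.2, 10], "twist": [0, 0, -13.5]}, {"jaw": 0.2, "xyz": [1.4, 25.2, 10], "twist": [0, 0, -13.5]}, {"jaw": 0.2, "xyz": [1.4, 25.2, 8], "twist": [0, 0, -13.5]}, {"jaw": 0.2, "xyz": [1.4, 25.2, 7], "twist": [0, 0, -13.5]}, {"jaw": 0.2, "xyz": [1.4, 25.2, 7], "twist": [0, 0, -13.5]}])

```text
t: 20.0
tool_pos: [456.9, 398.9, 107.7]
tool_rot: [0.707, -0.033, 0.032, -0.706]
contact_force: [-0.2, -0.0, -1.5]
grip_width: 34.6
```

```bash
cat > chkb.py <<'E'
from h import *
import sys
off=float(sys.argv[1])
s=sense();p=camera_params('wrist');capture('wrist');o=outline_of('wrist','cassette_box_0')
tp=s['tool_pos'];z=R.from_quat(s['tool_rot']).as_matrix()[:,2]
print(s['t'],tp.round(1),round(s['grip_width'],1),s['contact_force'].round(1),'az',np.degrees(np.arctan2(z[1],z[0])).round(1))
P=[x+np.array([0,0,tp[2]-off]) for x in CBOX]
for d in o[:4]:
    m=d['pixels'].astype(float);q=unproj(p,d['xy'],tp[2])
    if np.hypot(*(q-tp)[:2])<50:
        ig=np.zeros_like(m);x,c=fit([(p,m,ig)],P,(tp[0],tp[1],np.arctan2(z[1],z[0])%np.pi-np.pi/2),steps=(8,8,.1));print(d['conf'],x.round(3),round(c,3))
E
python3 chkb.py 39.8;python3 ov.py q_wrist 493.3 350 -.091
```

```text
20.0 [456.9 398.9 107.7] 34.6 [-0.2 -0.  -1.5] az 84.8
0.77 [ 4.56449e+02  3.98286e+02 -8.40000e-02] 0.053
[[434.0, 316.7], [489.8, 311.7], [545.6, 306.6], [456.2, 399.6], [538.8, 392.0]]
```

View pics/q_wristo.png

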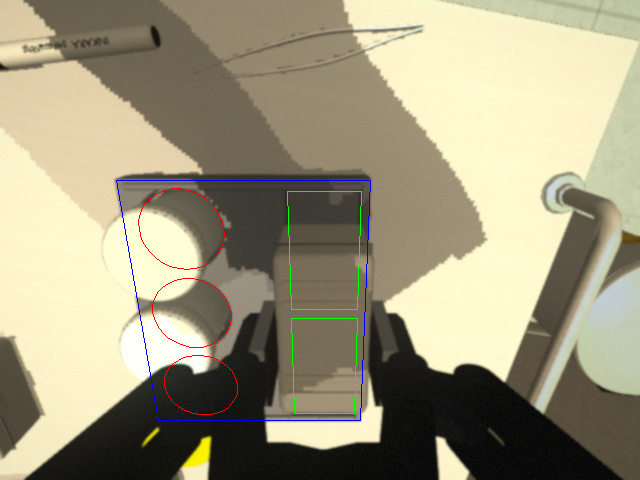

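```bash
python3 -c "
import cv2
im=cv2.imread('pics/q_wrist.png');a=cv2.resize(cv2.convertScaleAbs(im[165:325,100:390],alpha=2.2),(0,0),fx=2.7,fy=2.7,interpolation=cv2.INTER_CUBIC);cv2.imwrite('pics/q1.png',a)
im=cv2.imread('pics/q_wristo.png');a=cv2.resize(cv2.convertScaleAbs(im[165:260,260:390],alpha=1.8),(0,0),fx=5,fy=5,interpolation=cv2.INTER_CUBIC);cv2.imwrite('pics/q2.png',a)"
```

```text
(no output)
```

View pics/q1.png

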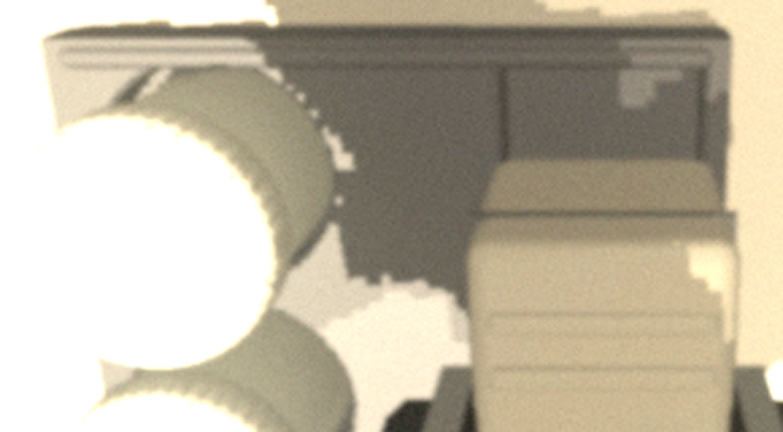

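View pics/q2.png

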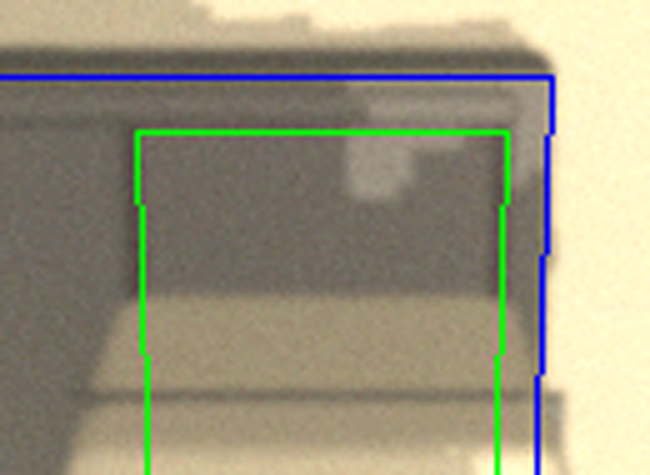

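Emit:
play_rows(commands=[{"jaw": 0.2, "xyz": [0, 0, -2.5], "twist": [0, 0, 0]}, {"jaw": 0.2, "xyz": [0, 0, -4], "twist": [0, 0, 0]}, {"jaw": 0.2, "xyz": [0, 0, -5.2], "twist": [0, 0, 0]}, {"jaw": 0.2, "xyz": [0, 0, -6.0], "twist": [0, 0, 0]}, {"jaw": 0.2, "xyz": [0, 0, -6.5], "twist": [0, 0, 0]}, {"jaw": 0.2, "xyz": [0, 0, -6.6], "twist": [0, 0, 0]}, {"jaw": 0.2, "xyz": [0, 0, -6.6], "twist": [0, 0, 0]}])

```text
t: 20.85
tool_pos: [457.6, 399.7, 43.8]
tool_rot: [-0.706, 0.032, -0.032, 0.707]
contact_force: [-5.6, -3.1, 16.2]
grip_width: 34.6
```

Emit:
play_rows(commands=[{"jaw": 0.7, "xyz": [0, 0, 0], "twist": [0, 0, 0]}, {"jaw": 0.7, "xyz": [0, 0, 0], "twist": [0, 0, 0]}, {"jaw": 0.7, "xyz": [0, 0, 0], "twist": [0, 0, 0]}, {"jaw": 0.7, "xyz": [0, 0, 4], "twist": [0, 0, 0]}, {"jaw": 0.7, "xyz": [0, 0, 9], "twist": [0, 0, 0]}, {"jaw": 0.7, "xyz": [1, -4, 10], "twist": [0, 0, 4]}, {"jaw": 0.75, "xyz": [8.2, -23.9, 10], "twist": [0, 0, 4]}, {"jaw": 0.75, "xyz": [8.2, -23.9, 10], "twist": [0, 0, 4]}, {"jaw": 0.75, "xyz": [8.2, -23.9, 10], "twist": [0, 0, 4]}, {"jaw": 0.75, "xyz": [8.2, -23.9, 10], "twist": [0, 0, 4]}, {"jaw": 0.75, "xyz": [8.2, -23.9, 10], "twist": [0, 0, 4]}, {"jaw": 0.75, "xyz": [8.2, -23.9, 10], "twist": [0, 0, 4]}])

```text
t: 22.05
tool_pos: [540.1, 159.1, 142.3]
tool_rot: [0.707, -0.008, 0.008, -0.707]
contact_force: [-0.1, 0.7, -0.2]
grip_width: 64.3
```

```bash
python3 lookb.py s_wrist
```

```text
22.05 [540.1 159.1 142.3] 64.3 [-0.1  0.7 -0.2] [ 0.14  0.38 -0.17  1.02 -0.    0.17]
0.66 [320. 240.] 6418.0 [ 5.41079e+02  1.56285e+02 -7.00000e-03] 0.065
```

View pics/s_wrist.png

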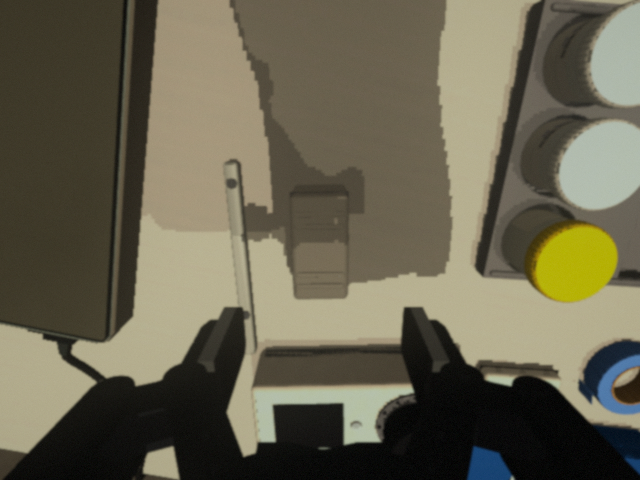

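Emit:
play_rows(commands=[{"jaw": 0.75, "xyz": [0.4, -0.5, -4], "twist": [0, 0, 0.7]}, {"jaw": 0.75, "xyz": [0.4, -0.5, -8], "twist": [0, 0, 0.7]}, {"jaw": 0.75, "xyz": [0.4, -0.5, -10.4], "twist": [0, 0, 0.7]}, {"jaw": 0.75, "xyz": [0.4, -0.5, -10.4], "twist": [0, 0, 0.7]}, {"jaw": 0.2, "xyz": [0.4, -0.5, -10.4], "twist": [0, 0, 0.7]}, {"jaw": 0.2, "xyz": [0.4, -0.5, -10.4], "twist": [0, 0, 0.7]}, {"jaw": 0.2, "xyz": [0.4, -0.5, -10.4], "twist": [0, 0, 0.7]}, {"jaw": 0.2, "xyz": [0.4, -0.5, -10.4], "twist": [0, 0, 0.7]}, {"jaw": 0.2, "xyz": [0.4, -0.5, -10.4], "twist": [0, 0, 0.7]}, {"jaw": 0.2, "xyz": [0.4, -0.5, -10.4], "twist": [0, 0, 0.7]}])

```text
t: 23.15
tool_pos: [544.3, 156.3, 40.1]
tool_rot: [-0.707, 0.002, -0.004, 0.708]
contact_force: [-1.2, 2.1, 7.8]
grip_width: 34.8
```

Emit:
play_rows(commands=[{"jaw": 0.2, "xyz": [0, 0, 5], "twist": [0, 0, 0]}, {"jaw": 0.2, "xyz": [0, 0, 10], "twist": [0, 0, 0]}, {"jaw": 0.2, "xyz": [0, 5, 10], "twist": [0, 0, -4.7]}, {"jaw": 0.2, "xyz": [-0.3, 23.6, 10], "twist": [0, 0, -4.7]}, {"jaw": 0.2, "xyz": [-0.3, 23.6, 10], "twist": [0, 0, -4.7]}, {"jaw": 0.2, "xyz": [-0.3, 23.6, 10], "twist": [0, 0, -4.7]}, {"jaw": 0.2, "xyz": [-0.3, 23.6, 10], "twist": [0, 0, -4.7]}, {"jaw": 0.2, "xyz": [-0.3, 23.6, 8], "twist": [0, 0, -4.7]}, {"jaw": 0.2, "xyz": [-0.3, 23.6, 7], "twist": [0, 0, -4.7]}, {"jaw": 0.2, "xyz": [-0.3, 23.6, 7], "twist": [0, 0, -4.7]}, {"jaw": 0.2, "xyz": [-0.3, 23.6, 7], "twist": [0, 0, -4.7]}])

```text
t: 24.25
tool_pos: [540.7, 391.0, 109.1]
tool_rot: [-0.706, 0.032, -0.032, 0.706]
contact_force: [0.1, -0.3, 0.5]
grip_width: 34.4
```

```bash
python3 chkb.py 40.1;python3 ov.py t_wrist 493.3 350 -.091
```

```text
24.25 [540.7 391.  109.1] 34.4 [ 0.1 -0.3  0.5] az 84.8
0.65 [ 5.38507e+02  3.90543e+02 -9.20000e-02] 0.059
[[434.0, 316.7], [489.8, 311.7], [545.6, 306.6], [456.2, 399.6], [538.8, 392.0]]
```

View pics/t_wristo.png

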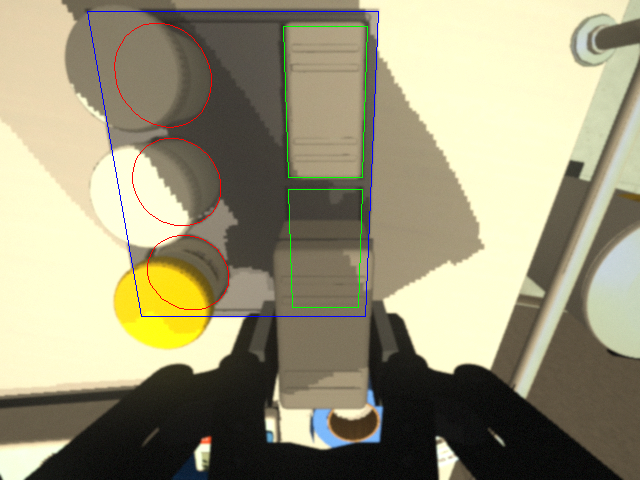

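Emit:
play_rows(commands=[{"jaw": 0.2, "xyz": [0.05, 0.05, -2.5], "twist": [0, 0, 0]}, {"jaw": 0.2, "xyz": [0.05, 0.05, -4], "twist": [0, 0, 0]}, {"jaw": 0.2, "xyz": [0.05, 0.05, -5.2], "twist": [0, 0, 0]}, {"jaw": 0.2, "xyz": [0.05, 0.05, -6.0], "twist": [0, 0, 0]}, {"jaw": 0.2, "xyz": [0.05, 0.05, -6.5], "twist": [0, 0, 0]}, {"jaw": 0.2, "xyz": [0.05, 0.05, -6.6], "twist": [0, 0, 0]}, {"jaw": 0.2, "xyz": [0.05, 0.05, -6.6], "twist": [0, 0, 0]}])

```text
t: 25.1
tool_pos: [541.0, 392.1, 44.1]
tool_rot: [-0.706, 0.032, -0.032, 0.707]
contact_force: [-7.5, -4.1, 16.5]
grip_width: 34.7
```

Emit:
play_rows(commands=[{"jaw": 0.7, "xyz": [0, 0, 0], "twist": [0, 0, 0]}, {"jaw": 0.7, "xyz": [0, 0, 0], "twist": [0, 0, 0]}, {"jaw": 0.7, "xyz": [0, 0, 0], "twist": [0, 0, 0]}, {"jaw": 0.7, "xyz": [0, 0, 4], "twist": [0, 0, 0]}, {"jaw": 0.7, "xyz": [0, 0, 9], "twist": [0, 0, 0]}, {"jaw": 0.7, "xyz": [-8, -1, 14], "twist": [0, 0, -8]}, {"jaw": 1, "xyz": [-8, 1, 19], "twist": [0, 0, -17]}, {"jaw": 1, "xyz": [-8, 1, 19], "twist": [0, 0, -17]}, {"jaw": 1, "xyz": [-8, 1, 19], "twist": [0, 0, -17]}, {"jaw": 1, "xyz": [-8, 1, 19], "twist": [0, 0, -17]}])

```text
t: 26.1
tool_pos: [461.0, 402.5, 232.6]
tool_rot: [-0.694, 0.135, -0.136, 0.694]
contact_force: [-0.6, 0.2, -0.6]
grip_width: 85.6
```

```bash
cat > trayfit.py <<'E'
from h import *
import sys,pickle
name=sys.argv[1];cams=sys.argv[2].split(',');g=[float(v) for v in sys.argv[3:6]]
s=sense();z=R.from_quat(s['tool_rot']).as_matrix()[:,2];print(s['t'],s['tool_pos'].round(1),round(s['grip_width'],1),s['contact_force'].round(1),'az',np.degrees(np.arctan2(z[1],z[0])).round(1))
# loaded tray silhouette as union of masks tray+pots+boxes (z 4 raised)
LO=TRAY+[place(P+[0,0,4],(x,-38.5,0)) for x in(-56,0,56) for P in POT]+[place(CBOX[0]+[0,0,4],(x,46,0)) for x in(-41.5,41.5)]
V=[]
for n in cams:
    p,im=save(n,name+'_'+n);m=np.zeros((480,640),bool);tm=None
    for t in ("specimen_tray","specimen_pot_0","cassette_box_0"):
        for d in outline_of(n,t):
            q=unproj(p,d['xy'],25)
            if d['conf']>.15 and np.hypot(q[0]-g[0],q[1]-g[1])<130 and d['pixels'].sum()<60000:
                m|=d['pixels'];print(n,t,round(d['conf'],2),np.round(d['xy']),d['pixels'].sum(),q.round()[:2])
    V.append((p,m.astype(float),np.zeros((480,640))))
    im=im[:,:,::-1].copy();im[m]=im[m]//2+np.array([0,100,0],np.uint8);cv2.imwrite(f'pics/{name}_{n}m.png',im)
for v,n in zip(V,cams):
    x,c=fit([v],LO,g,steps=(8,8,.1));print(n,x.round(3),round(c,3))
if len(V)>1: x,c=fit(V,LO,g,steps=(8,8,.1));print('all',x.round(3),round(c,3))
E
python3 trayfit.py u wrist,scene,side 493.5 350 -.091
python3 - <<'E'
from h import *
p=camera_params('scene')
for uv,z in [((388,297),8),((368,345),8),((78,298),48),((238,437),48)]: print(uv,unproj(p,uv,z).round())
E
```

```text
26.1 [461.  402.5 232.6] 85.6 [-0.6  0.2 -0.6] az 67.9
wrist specimen_tray 0.67 [283. 234.] 10883 [470. 359.]
wrist specimen_tray 0.6 [317. 204.] 3781 [456. 398.]
wrist specimen_tray 0.59 [261. 334.] 2936 [558. 295.]
wrist specimen_pot_0 0.93 [220. 223.] 3446 [440. 310.]
wrist specimen_pot_0 0.84 [243. 276.] 3201 [495. 306.]
wrist specimen_pot_0 0.62 [263. 332.] 2928 [557. 298.]
wrist cassette_box_0 0.87 [316. 202.] 3749 [454. 398.]
wrist cassette_box_0 0.64 [347. 284.] 3419 [539. 395.]
scene specimen_tray 0.59 [280. 328.] 2693 [472. 360.]
scene specimen_tray 0.41 [309. 310.] 914 [446. 300.]
scene specimen_pot_0 0.95 [282. 303.] 880 [498. 302.]
scene specimen_pot_0 0.84 [308. 310.] 915 [446. 302.]
scene specimen_pot_0 0.66 [254. 290.] 779 [562. 290.]
scene cassette_box_0 0.65 [280. 346.] 1354 [452. 398.]
scene cassette_box_0 0.58 [236. 329.] 1217 [538. 392.]
side specimen_tray 0.63 [270. 303.] 1929 [469. 363.]
side specimen_pot_0 0.95 [278. 277.] 601 [510. 293.]
side specimen_pot_0 0.63 [298. 294.] 719 [444. 309.]
side cassette_box_0 0.78 [266. 315.] 984 [452. 394.]
side cassette_box_0 0.68 [234. 296.] 787 [537. 391.]
side cassette_box_0 0.32 [268. 305.] 2078 [469. 370.]
wrist [ 4.93372e+02  3.49182e+02 -9.00000e-02] 0.027
scene [ 4.94972e+02  3.48636e+02 -1.05000e-01] 0.061
side [ 4.94939e+02  3.50757e+02 -1.03000e-01] 0.191
all [ 4.93665e+02  3.49671e+02 -9.40000e-02] 0.29
(388, 297) [333. 194.   8.]
(368, 345) [329. 325.   8.]
(78, 298) [822. 450.  48.]
(238, 437) [418. 576.  48.]
```

View pics/u_wristm.png

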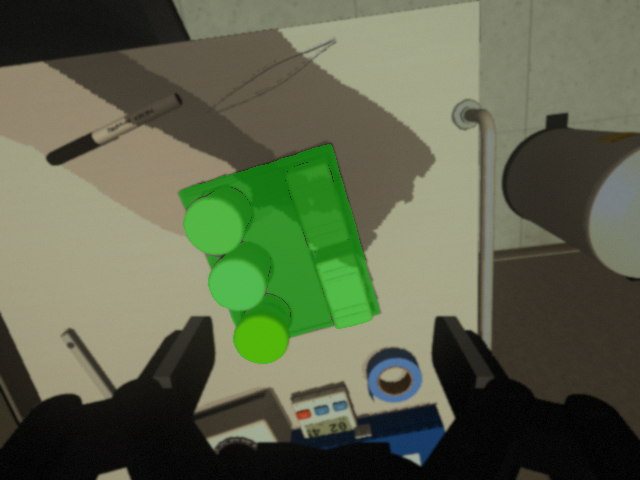

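Emit:
play_rows(commands=[{"jaw": 1, "xyz": [4, 4.5, 0], "twist": [0, 0, -73]}, {"jaw": 1, "xyz": [4, 4.5, 0], "twist": [0, 0, -73]}, {"jaw": 1, "xyz": [4, 4.5, -4], "twist": [0, 0, -73]}, {"jaw": 1, "xyz": [4, 4.5, -8], "twist": [0, 0, -73]}, {"jaw": 1, "xyz": [4, 4.5, -10], "twist": [0, 0, -73]}, {"jaw": 1, "xyz": [4, 4.5, -11], "twist": [0, 0, -73]}, {"jaw": 1, "xyz": [4, 4.5, -11], "twist": [0, 0, -73]}, {"jaw": 1, "xyz": [4, 4.5, -11], "twist": [0, 0, -73]}, {"jaw": 1, "xyz": [4, 4.5, -11], "twist": [0, 0, -73]}, {"jaw": 1, "xyz": [4, 4.5, -15], "twist": [0, 0, -73]}, {"jaw": 1, "xyz": [4, 4.5, -16], "twist": [0, 0, -73]}, {"jaw": 1, "xyz": [4, 4.5, -16], "twist": [0, 0, -73]}])

```text
t: 27.9
tool_pos: [500.0, 446.5, 70.9]
tool_rot: [-0.478, 0.522, -0.522, 0.476]
contact_force: [0.4, -0.6, 0.7]
grip_width: 85.5
```

```bash
python3 ov.py v_wrist 493.5 349.5 -.092; python3 -c "
from h import *
s=sense();print(s['joint_positions'].round(2))
p,im=save('scene','v_scene');a=cv2.imread('pics/v_scene.png');cv2.imwrite('pics/v1.png',cv2.resize(a[190:390,120:360],(720,600),interpolation=cv2.INTER_CUBIC))"
```

```text
[[434.2, 316.3], [490.0, 311.2], [545.7, 306.0], [456.4, 399.1], [539.1, 391.5]]
[0.61 0.6  0.02 0.99 0.   2.27]
```

View pics/v_wristo.png

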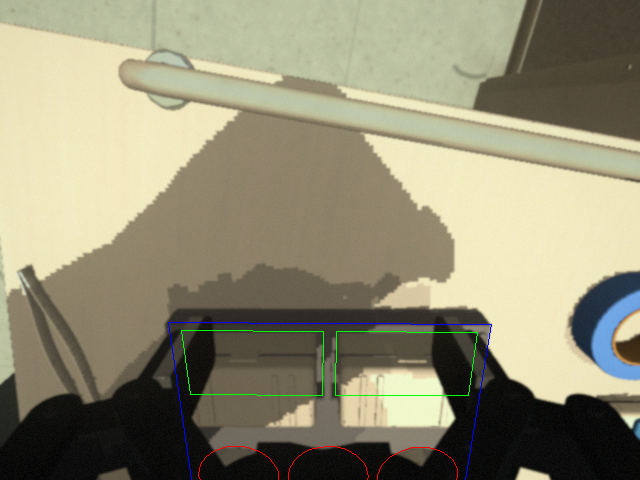

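View pics/v1.png

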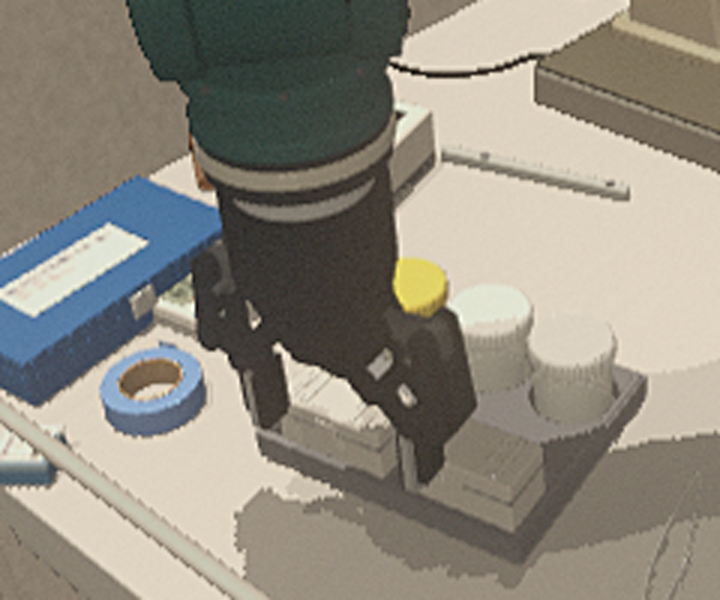

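Emit:
play_rows(commands=[{"jaw": 1, "xyz": [0, 0, -3], "twist": [0, 0, 0]}, {"jaw": 1, "xyz": [0, 0, -4.7], "twist": [0, 0, 0]}, {"jaw": 1, "xyz": [0, 0, -4.7], "twist": [0, 0, 0]}, {"jaw": 1, "xyz": [0, 0, -4.7], "twist": [0, 0, 0]}])

```text
t: 28.4
tool_pos: [501.5, 447.6, 26.7]
tool_rot: [0.476, -0.522, 0.522, -0.477]
contact_force: [0.1, 0.4, 1.4]
grip_width: 85.4
```

```bash
python3 -c "
from h import *
s=sense();print(s['tool_pos'],s['contact_force'])
p,im=save('scene','w_scene');a=cv2.imread('pics/w_scene.png');cv2.imwrite('pics/w1.png',cv2.resize(a[270:390,190:350],(800,600),interpolation=cv2.INTER_CUBIC))"
```

```text
[501.45391211 447.60802776  26.74730216] [0.14354369 0.37178794 1.43059075]
```

View pics/w1.png

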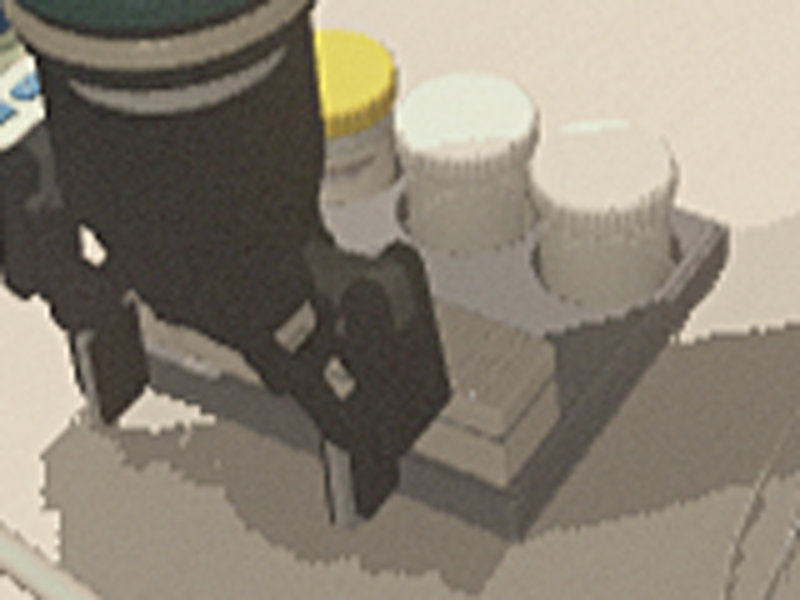

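```bash
python3 -c "
from h import *
p=camera_params('scene')
for z in (0,8,20):
  for q in [(459,452),(451,452),(445,453),(459,441),(459,463),(445,464)]:
    uv=proj(p,[q[0],q[1],z])[0];print(z,q,((uv-[190,270])*5).round())"
```

```text
0 (459, 452) [355. 552.]
0 (451, 452) [378. 560.]
0 (445, 453) [394. 569.]
0 (459, 441) [373. 526.]
0 (459, 463) [338. 579.]
0 (445, 464) [377. 595.]
8 (459, 452) [353. 534.]
8 (451, 452) [376. 542.]
8 (445, 453) [392. 551.]
8 (459, 441) [371. 509.]
8 (459, 463) [335. 561.]
8 (445, 464) [375. 578.]
20 (459, 452) [350. 507.]
20 (451, 452) [373. 515.]
20 (445, 453) [389. 524.]
20 (459, 441) [368. 482.]
20 (459, 463) [332. 533.]
20 (445, 464) [372. 550.]
```

Emit:
play_rows(commands=[{"jaw": 1, "xyz": [0, 0, -0.6], "twist": [0, 0, 0]}, {"jaw": 1, "xyz": [0, 0, -1.0], "twist": [0, 0, 0]}, {"jaw": 1, "xyz": [0, 0, -1.0], "twist": [0, 0, 0]}, {"jaw": 1, "xyz": [0, 0, -1.0], "twist": [0, 0, 0]}])

```text
t: 28.85
tool_pos: [500.9, 447.2, 15.3]
tool_rot: [-0.477, 0.522, -0.522, 0.477]
contact_force: [0.0, 0.4, -0.2]
grip_width: 85.4
```

Emit:
play_rows(commands=[{"jaw": 1, "xyz": [0, -0.7, 0], "twist": [0, 0, 0]}, {"jaw": 1, "xyz": [0, -1.4, 0], "twist": [0, 0, 0]}, {"jaw": 1, "xyz": [0, -2.1, 0], "twist": [0, 0, 0]}, {"jaw": 1, "xyz": [0, -2.8, 0], "twist": [0, 0, 0.4]}, {"jaw": 1, "xyz": [0, -3.5, 0], "twist": [0, 0, 0.8]}, {"jaw": 1, "xyz": [0, -4.2, 0], "twist": [0, 0, 1.2]}, {"jaw": 1, "xyz": [0, -4.9, 0], "twist": [0, 0, 1.6]}, {"jaw": 1, "xyz": [0, -5.6, 0], "twist": [0, 0, 2.0]}, {"jaw": 1, "xyz": [0, -6.3, 0], "twist": [0, 0, 2.5]}, {"jaw": 1, "xyz": [0, -7.0, 0], "twist": [0, 0, 3.0]}])

```text
t: 29.85
tool_pos: [500.9, 376.7, 15.4]
tool_rot: [-0.491, 0.509, -0.509, 0.491]
contact_force: [-0.4, 5.2, 0.2]
grip_width: 85.6
```

```bash
python3 trayfit.py x scene 495 300 -.04
```

```text
29.85 [500.9 376.7  15.4] 85.6 [-0.4  5.2  0.2] az -2.1
scene specimen_tray 0.82 [313. 323.] 1494 [425. 329.]
scene specimen_tray 0.43 [306. 328.] 400 [431. 343.]
scene specimen_pot_0 0.91 [293. 282.] 698 [507. 238.]
scene specimen_pot_0 0.69 [321. 290.] 765 [448. 240.]
scene cassette_box_0 0.8 [249. 319.] 322 [530. 361.]
scene cassette_box_0 0.7 [306. 326.] 418 [434. 339.]
scene [ 4.98926e+02  2.91597e+02 -4.00000e-02] 0.945
```

View pics/x_scene.png

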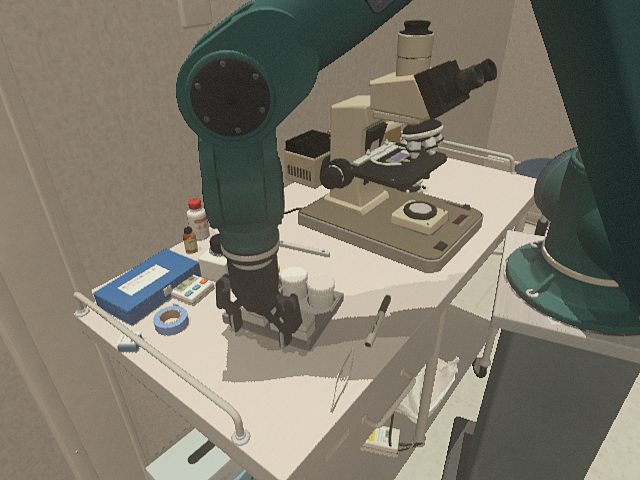

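Emit:
play_rows(commands=[{"jaw": 1, "xyz": [0, -0.8, 0], "twist": [0, 0, 0.4]}, {"jaw": 1, "xyz": [0, -1.6, 0], "twist": [0, 0, 0.8]}, {"jaw": 1, "xyz": [0, -2.4, 0], "twist": [0, 0, 1.2]}, {"jaw": 1, "xyz": [0, -3.2, 0], "twist": [0, 0, 1.6]}, {"jaw": 1, "xyz": [0, -4.0, 0], "twist": [0, 0, 2.2]}, {"jaw": 1, "xyz": [0, -4.8, 0], "twist": [0, 0, 2.2]}, {"jaw": 1, "xyz": [0, -5.6, 0], "twist": [0, 0, 2.2]}, {"jaw": 1, "xyz": [0, -6.4, 0], "twist": [0, 0, 2.2]}, {"jaw": 1, "xyz": [0, -7.2, 0], "twist": [0, 0, 2.2]}, {"jaw": 1, "xyz": [0, -8.0, 0], "twist": [0, 0, 2.2]}, {"jaw": 1, "xyz": [0, -8.8, 0], "twist": [0, 0, 2.2]}])

```text
t: 31.15
tool_pos: [500.8, 288.5, 15.3]
tool_rot: [0.5, -0.5, 0.5, -0.5]
contact_force: [0.6, 4.5, -0.6]
grip_width: 85.6
```

```bash
python3 -c "
from h import *
save('wrist','y_wrist');save('scene','y_scene')"
```

```text
(no output)
```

View pics/y_scene.png

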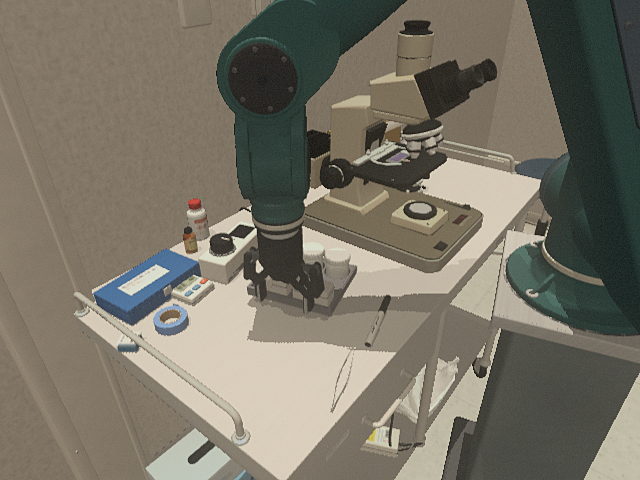

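Emit:
play_rows(commands=[{"jaw": 1, "xyz": [0, -0.8, 0], "twist": [0, 0, 0]}, {"jaw": 1, "xyz": [0, -1.6, 0], "twist": [0, 0, 0]}, {"jaw": 1, "xyz": [0, -2.2, 0], "twist": [0, 0, 0]}, {"jaw": 1, "xyz": [0, -2.4, 0], "twist": [0, 0, 0]}, {"jaw": 1, "xyz": [0, -2.4, 0], "twist": [0, 0, 0]}, {"jaw": 1, "xyz": [0, -1.4, 0], "twist": [0, 0, 0]}, {"jaw": 1, "xyz": [0, 0, 1], "twist": [0, 0, 0]}, {"jaw": 1, "xyz": [0, 2.5, 6], "twist": [0, 0, 0]}, {"jaw": 1, "xyz": [0, 2.5, 11], "twist": [0, 0, 0]}, {"jaw": 1, "xyz": [0, 2.5, 16], "twist": [0, 0, 0]}, {"jaw": 1, "xyz": [0, 2.5, 20], "twist": [0, 0, 0]}, {"jaw": 1, "xyz": [0, 2.5, 20], "twist": [0, 0, 0]}])

```text
t: 32.45
tool_pos: [502.6, 315.8, 221.3]
tool_rot: [-0.497, 0.499, -0.501, 0.503]
contact_force: [0.4, -0.7, -0.6]
grip_width: 85.4
```

```bash
python3 trayfit.py z wrist,scene 495 182 0
```

```text
32.45 [502.6 315.8 221.3] 85.4 [ 0.4 -0.7 -0.6] az 0.1
wrist specimen_tray 0.82 [316. 334.] 9336 [496. 192.]
wrist specimen_tray 0.36 [271. 303.] 3903 [455. 226.]
wrist specimen_pot_0 0.82 [322. 389.] 3043 [502. 127.]
wrist specimen_pot_0 0.68 [378. 389.] 3127 [560. 127.]
wrist specimen_pot_0 0.57 [262. 389.] 2969 [441. 127.]
wrist cassette_box_0 0.79 [364. 303.] 3805 [542. 226.]
wrist cassette_box_0 0.58 [269. 303.] 3938 [453. 226.]
scene specimen_tray 0.82 [312. 294.] 1454 [458. 258.]
scene specimen_pot_0 0.89 [289. 243.] 590 [575. 118.]
scene specimen_pot_0 0.65 [339. 254.] 637 [459. 118.]
scene specimen_pot_0 0.64 [312. 250.] 587 [517. 126.]
scene cassette_box_0 0.84 [319. 284.] 865 [458. 226.]
scene cassette_box_0 0.75 [280. 274.] 883 [541. 227.]
wrist [4.9980e+02 1.7872e+02 5.0000e-03] 0.027
scene [5.02882e+02 1.77693e+02 1.10000e-02] 0.121
all [5.00430e+02 1.78901e+02 1.00000e-02] 0.16
```

View pics/z_wrist.png

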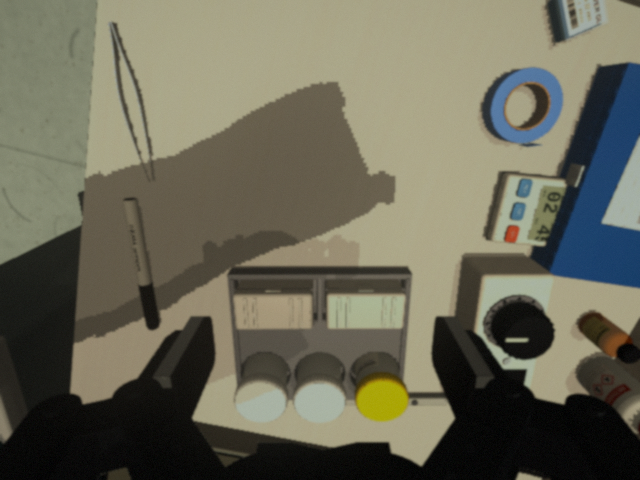

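View pics/z_scenem.png

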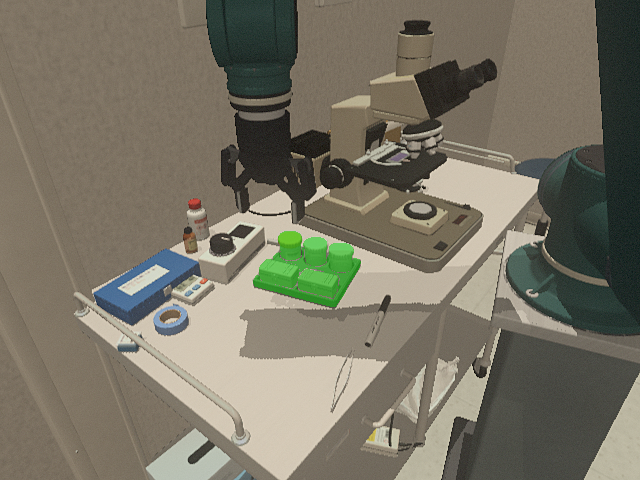

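Run:
```python
from h import *
im=cv2.imread('pics/z_wrist.png')
p=camera_params('wrist')
cv2.imwrite('pics/z1.png',cv2.resize(im[240:420,380:580],(800,720))[:600])
for d in outline_of('wrist','station'):
    m=d['pixels'];ys,xs=np.nonzero(m);print(d['conf'],m.sum(),xs.min(),xs.max(),ys.min(),ys.max())
d=outline_of('wrist','station')[0]
ig=np.zeros((480,640));ig[:,:455]=1;ig[375:,:]=1;ig[300:,:500]=1
x,c=fit([(p,d['pixels'].astype(float),ig)],STN,(550,178,0),steps=(8,8,.05));print(x.round(3),c)
for d in outline_of('wrist','dial')[:1]:
    m=d['pixels'].astype(float);x,c=fit([(p,m,0*m)],DIAL,(670,222,0),yaw=False);print('dial',d['conf'],x.round(1),c)
```

```text
0.72 9725 346 554 256 405
[ 5.41703e+02  1.73284e+02 -3.00000e-03] 0.06789670703415751
dial 0.63 [663.5 222.3   0. ] 0.12403582122504174
```

View pics/z1.png

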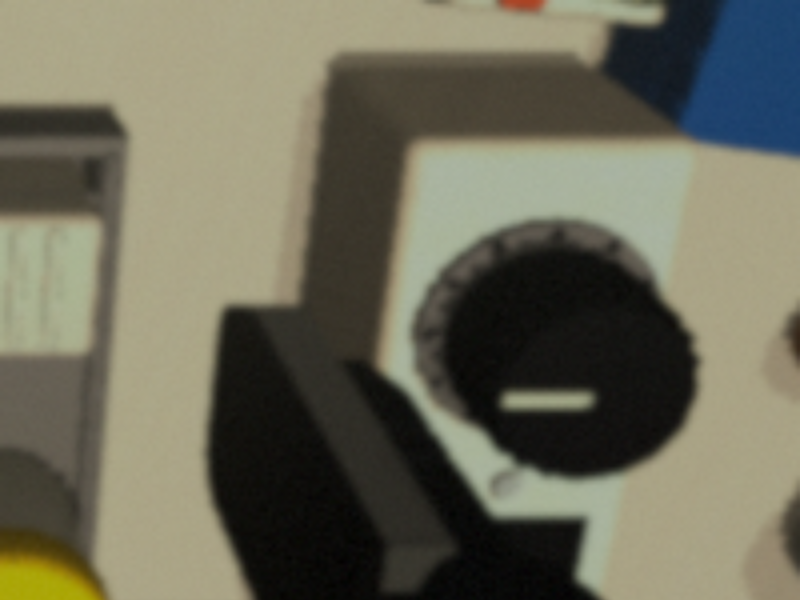

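Run:
```python
from h import *
p=camera_params('wrist')
def U(x,y,z): return unproj(p,(380+(x+.5)/4-.5,240+(y+.5)/4-.5),z).round(1)
for q in [(412,138,48),(333,62,0),(692,140,48),(318,270,0),(390,300,48),(572,355,75)]: print(q,U(*q))
```

```text
(412, 138, 48) [632.4 266.2  48. ]
(333, 62, 0) [632.6 264.3   0. ]
(692, 140, 48) [690.5 265.9  48. ]
(318, 270, 0) [635.6 208.5   0. ]
(390, 300, 48) [632.9 228.   48. ]
(572, 355, 75) [658.4 231.4  75. ]
```

Emit:
play_rows(commands=[{"jaw": 0.6, "xyz": [-11.5, -12, 0], "twist": [0, 0, 90]}, {"jaw": 0.6, "xyz": [-11.5, -12, 0], "twist": [0, 0, 90]}, {"jaw": 0.6, "xyz": [-11.5, -12, 0], "twist": [0, 0, 90]}, {"jaw": 0.6, "xyz": [-11.5, -12, 0], "twist": [0, 0, 90]}, {"jaw": 0.6, "xyz": [-11.5, -12, 0], "twist": [0, 0, 90]}, {"jaw": 0.6, "xyz": [-11.5, -12, 0], "twist": [0, 0, 90]}, {"jaw": 0.6, "xyz": [-11.5, -12, -4], "twist": [0, 0, 90]}, {"jaw": 0.6, "xyz": [-11.5, -12, -8], "twist": [0, 0, 90]}, {"jaw": 0.6, "xyz": [-11.5, -12, -10], "twist": [0, 0, 90]}, {"jaw": 0.6, "xyz": [-11.5, -12, -10], "twist": [0, 0, 90]}, {"jaw": 0.6, "xyz": [-11.5, -12, -10], "twist": [0, 0, 90]}, {"jaw": 0.6, "xyz": [-11.5, -12, -10], "twist": [0, 0, 90]}])

```text
t: 34.2
tool_pos: [385.8, 194.1, 115.1]
tool_rot: [0.707, 0.0, -0.001, -0.707]
contact_force: [0.5, -0.2, -0.1]
grip_width: 51.5
```

```bash
python3 trayfit.py aa wrist,scene 500 179 0
python3 - <<'E'
from h import *
p=camera_params('wrist')
for d in outline_of('wrist','station')[:1]:
    m=d['pixels'];im=cv2.imread('pics/aa_wrist.png');im[m]=im[m]//2+np.array([100,0,0],np.uint8);cv2.imwrite('pics/aa1.png',im)
E
```

```text
34.2 [385.8 194.1 115.1] 51.5 [ 0.5 -0.2 -0.1] az 90.1
wrist specimen_tray 0.71 [305. 333.] 14602 [439. 182.]
wrist specimen_tray 0.19 [263. 417.] 1508 [508. 152.]
wrist specimen_pot_0 0.75 [268. 418.] 1538 [509. 155.]
wrist specimen_pot_0 0.63 [264. 355.] 2282 [456. 155.]
wrist cassette_box_0 0.91 [371. 430.] 1099 [520. 228.]
wrist cassette_box_0 0.61 [368. 371.] 5126 [469. 224.]
scene specimen_tray 0.63 [307. 291.] 1629 [470. 254.]
scene specimen_pot_0 0.83 [311. 249.] 603 [520. 123.]
scene specimen_pot_0 0.73 [342. 255.] 636 [453. 118.]
scene specimen_pot_0 0.65 [291. 242.] 624 [572. 113.]
scene cassette_box_0 0.86 [278. 275.] 831 [542. 231.]
scene cassette_box_0 0.56 [319. 283.] 881 [459. 224.]
wrist [ 5.02627e+02  1.79676e+02 -1.10000e-02] 0.671
scene [5.02883e+02 1.78783e+02 7.00000e-03] 0.089
all [ 5.02629e+02  1.79984e+02 -7.00000e-03] 0.764
```

View pics/aa1.png

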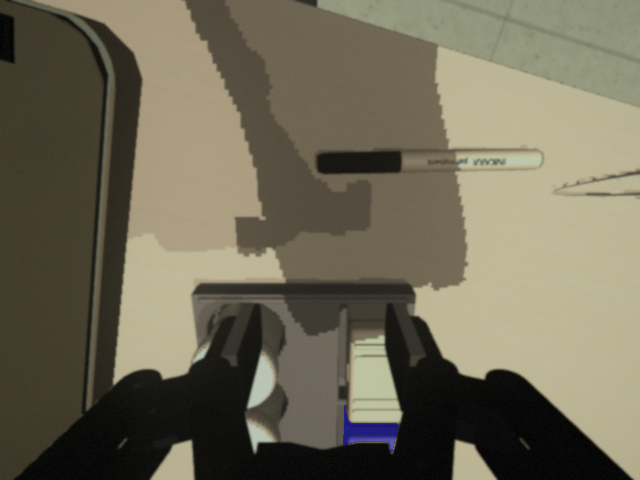

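View pics/aa_scene.png

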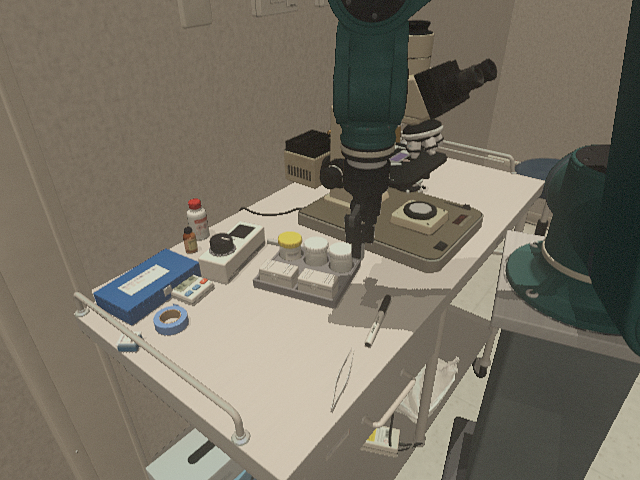

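Emit:
play_rows(commands=[{"jaw": 0.6, "xyz": [0, 0, -4], "twist": [0, 0, 0]}, {"jaw": 0.6, "xyz": [0, 0, -7.5], "twist": [0, 0, 0]}, {"jaw": 0.6, "xyz": [0, 0, -9], "twist": [0, 0, 0]}, {"jaw": 0.6, "xyz": [0, 0, -9], "twist": [0, 0, 0]}, {"jaw": 0.6, "xyz": [0, 0, -9.2], "twist": [0, 0, 0]}])

```text
t: 35.15
tool_pos: [386.2, 194.3, 23.8]
tool_rot: [-0.707, -0.0, 0.0, 0.707]
contact_force: [-0.1, 0.5, 0.0]
grip_width: 51.1
```

```bash
python3 -c "
from h import *
p,im=save('scene','ab_scene');a=cv2.imread('pics/ab_scene.png');cv2.imwrite('pics/ab1.png',cv2.resize(a[190:340,240:440],(800,600),interpolation=cv2.INTER_CUBIC))
p=camera_params('wrist');print(unproj(p,(300,297),18))"
```

```text
[369.95972705 185.04767654  18.        ]
```

View pics/ab1.png

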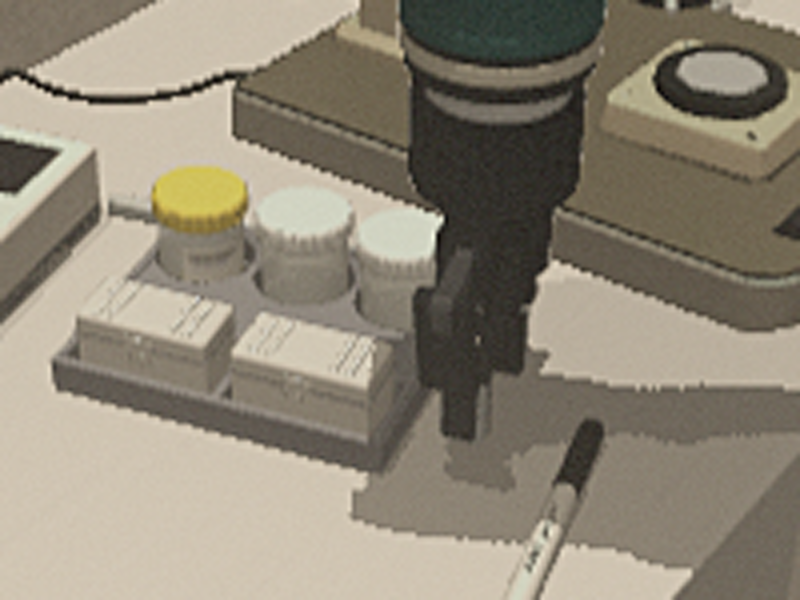

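Emit:
play_rows(commands=[{"jaw": 0, "xyz": [0, -0.5, 0.4], "twist": [0, 0, 0]}, {"jaw": 0, "xyz": [0, -0.9, 0.4], "twist": [0, 0, 0]}, {"jaw": 0, "xyz": [0, -0.9, 0.4], "twist": [0, 0, 0]}, {"jaw": 0, "xyz": [0, -0.9, 0.4], "twist": [0, 0, 0]}, {"jaw": 0, "xyz": [0, -0.9, 0.4], "twist": [0, 0, 0]}, {"jaw": 0, "xyz": [0, -0.9, 0.4], "twist": [0, 0, 0]}, {"jaw": 0, "xyz": [0, -0.9, 0.4], "twist": [0, 0, 0]}, {"jaw": 0, "xyz": [0.7, -0.9, 0.4], "twist": [0, 0, 0]}])

```text
t: 36.0
tool_pos: [392.4, 185.2, 27.2]
tool_rot: [0.707, 0.0, -0.001, -0.707]
contact_force: [-0.3, -0.6, -0.2]
grip_width: 0.1
```

```bash
python3 -c "
from h import *
p,im=save('scene','ac_scene');a=cv2.imread('pics/ac_scene.png');cv2.imwrite('pics/ac1.png',cv2.resize(a[190:340,240:440],(800,600),interpolation=cv2.INTER_CUBIC))"
```

```text
(no output)
```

View pics/ac1.png

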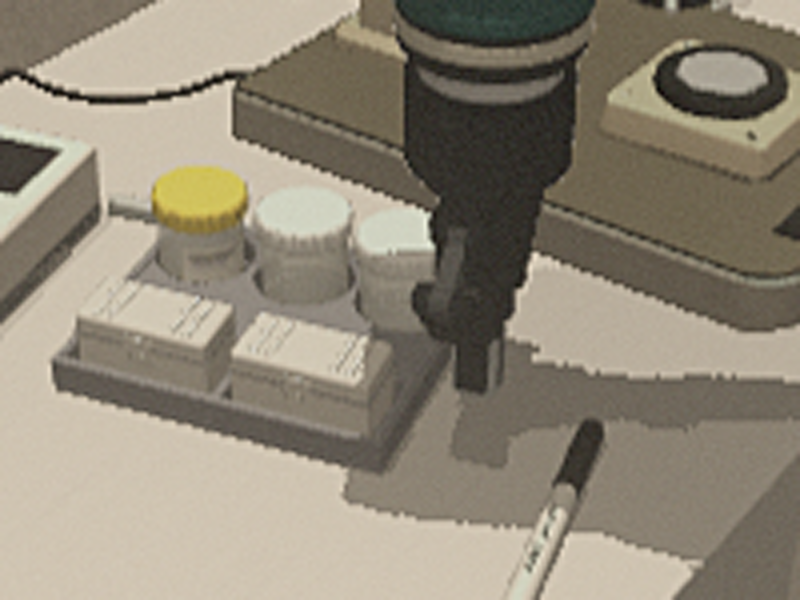

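Emit:
play_rows(commands=[{"jaw": 0, "xyz": [0.7, 0, 0], "twist": [0, 0, 0]}, {"jaw": 0, "xyz": [1.4, 0, 0], "twist": [0, 0, 0]}, {"jaw": 0, "xyz": [1.9, 0, 0], "twist": [0, 0, 0]}, {"jaw": 0, "xyz": [2.3, 0, 0], "twist": [0, 0, 0]}, {"jaw": 0, "xyz": [2.7, 0, 0], "twist": [0, 0, 0]}, {"jaw": 0, "xyz": [3.1, 0, 0], "twist": [0, 0, 0]}])

```text
t: 36.65
tool_pos: [423.0, 185.0, 27.0]
tool_rot: [0.707, -0.001, -0.001, -0.707]
contact_force: [-8.3, 0.8, 5.8]
grip_width: -0.3
```

```bash
python3 trayfit.py ad scene 515 179 0;python3 -c "
import cv2
a=cv2.imread('pics/ad_scene.png');cv2.imwrite('pics/ad1.png',cv2.resize(a[190:340,240:440],(800,600),interpolation=cv2.INTER_CUBIC))"
```

```text
36.65 [423. 185.  27.] -0.3 [-8.3  0.8  5.8] az 90.0
scene specimen_tray 0.75 [294. 288.] 1444 [496. 254.]
scene specimen_pot_0 0.83 [280. 240.] 588 [599. 115.]
scene specimen_pot_0 0.73 [325. 251.] 228 [491. 118.]
scene specimen_pot_0 0.66 [306. 249.] 618 [531. 125.]
scene cassette_box_0 0.73 [309. 281.] 898 [479. 225.]
scene cassette_box_0 0.62 [272. 273.] 806 [556. 229.]
scene [5.22134e+02 1.78190e+02 1.00000e-03] 0.219
```

View pics/ad1.png

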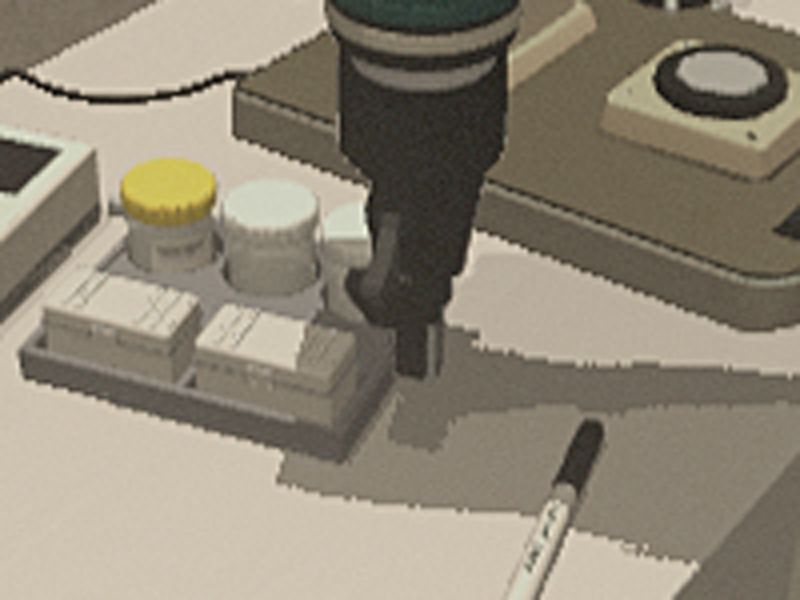

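Emit:
play_rows(commands=[{"jaw": 0, "xyz": [0.5, 0, 0], "twist": [0, 0, 0]}, {"jaw": 0, "xyz": [1.0, 0, 0], "twist": [0, 0, 0]}, {"jaw": 0, "xyz": [1.5, 0, 0], "twist": [0, 0, 0]}, {"jaw": 0, "xyz": [2.0, 0, 0], "twist": [0, 0, 0]}, {"jaw": 0, "xyz": [2.4, 0, 0], "twist": [0, 0, 0]}])

```text
t: 37.35
tool_pos: [448.3, 185.2, 27.2]
tool_rot: [0.707, 0.0, -0.0, -0.707]
contact_force: [-4.1, 0.0, -2.9]
grip_width: 0.1
```

```bash
python3 trayfit.py ae scene 545 179 0;python3 -c "
import cv2
a=cv2.imread('pics/ae_scene.png');cv2.imwrite('pics/ae1.png',cv2.resize(a[190:340,190:390],(800,600),interpolation=cv2.INTER_CUBIC))"
```

```text
37.35 [448.3 185.2  27.2] 0.1 [-4.1  0.  -2.9] az 90.0
scene specimen_tray 0.91 [282. 285.] 1309 [521. 256.]
scene specimen_tray 0.62 [269. 240.] 589 [619. 124.]
scene specimen_pot_0 0.82 [273. 239.] 551 [613. 119.]
scene specimen_pot_0 0.76 [296. 246.] 587 [556. 122.]
scene specimen_pot_0 0.57 [312. 243.] 197 [527. 100.]
scene cassette_box_0 0.7 [260. 267.] 699 [589. 219.]
scene cassette_box_0 0.66 [297. 278.] 848 [505. 226.]
scene [ 5.47812e+02  1.78365e+02 -8.00000e-03] 0.282
```

View pics/ae1.png

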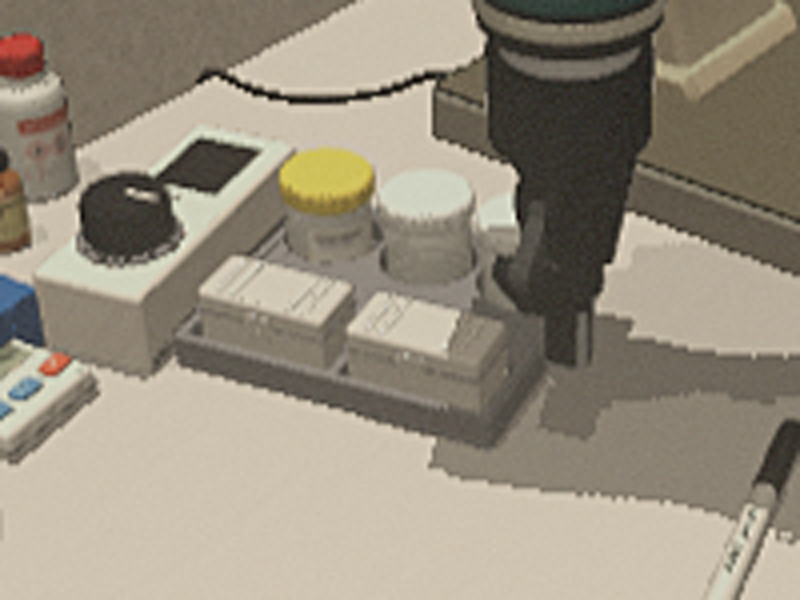

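Emit:
play_rows(commands=[{"jaw": 0, "xyz": [0.15, 0, 0], "twist": [0, 0, 0]}, {"jaw": 0, "xyz": [0.3, 0, 0], "twist": [0, 0, 0]}])

```text
t: 37.75
tool_pos: [449.8, 185.2, 27.2]
tool_rot: [-0.707, 0.0, 0.001, 0.707]
contact_force: [-8.6, 0.2, 5.5]
grip_width: -0.1
```

Emit:
play_rows(commands=[{"jaw": 0, "xyz": [0.15, 0, 0], "twist": [0, 0, 0]}, {"jaw": 0, "xyz": [0.2, 0, 0], "twist": [0, 0, 0]}, {"jaw": 0, "xyz": [0.2, 0, 0], "twist": [0, 0, 0]}])

```text
t: 38.05
tool_pos: [451.9, 185.2, 27.2]
tool_rot: [0.707, -0.0, -0.001, -0.707]
contact_force: [-5.6, 1.1, 3.8]
grip_width: 0.0
```

Emit:
play_rows(commands=[{"jaw": 0, "xyz": [0.15, 0, 0], "twist": [0, 0, 0]}, {"jaw": 0, "xyz": [0.25, 0, 0], "twist": [0, 0, 0]}, {"jaw": 0, "xyz": [0.25, 0, 0], "twist": [0, 0, 0]}])

```text
t: 38.35
tool_pos: [454.2, 185.2, 27.2]
tool_rot: [0.707, -0.0, -0.001, -0.707]
contact_force: [-8.4, 0.5, 5.0]
grip_width: -0.0
```

```bash
python3 trayfit.py af scene,side 550 178 0;python3 -c "
import cv2
a=cv2.imread('pics/af_scene.png');cv2.imwrite('pics/af1.png',cv2.resize(a[190:310,190:350],(800,600),interpolation=cv2.INTER_CUBIC))"
```

```text
38.35 [454.2 185.2  27.2] -0.0 [-8.4  0.5  5. ] az 90.0
scene specimen_tray 0.57 [281. 285.] 1393 [523. 257.]
scene specimen_pot_0 0.97 [290. 250.] 634 [559. 141.]
scene specimen_pot_0 0.63 [311. 246.] 157 [525. 113.]
scene specimen_pot_0 0.34 [282. 287.] 1163 [517. 261.]
scene cassette_box_0 0.95 [293. 276.] 839 [513. 223.]
scene cassette_box_0 0.58 [256. 268.] 815 [594. 224.]
side specimen_tray 0.66 [286. 268.] 1404 [515. 260.]
side specimen_pot_0 0.77 [286. 226.] 483 [622. 127.]
side specimen_pot_0 0.71 [306. 229.] 473 [576. 112.]
side cassette_box_0 0.71 [269. 249.] 532 [591. 227.]
side cassette_box_0 0.64 [287. 268.] 1218 [514. 258.]
side cassette_box_0 0.59 [299. 259.] 717 [513. 217.]
scene [5.53088e+02 1.78149e+02 1.00000e-03] 0.414
side [ 5.52723e+02  1.82789e+02 -2.50000e-02] 0.276
all [ 5.52379e+02  1.81870e+02 -2.50000e-02] 0.705
```

View pics/af1.png

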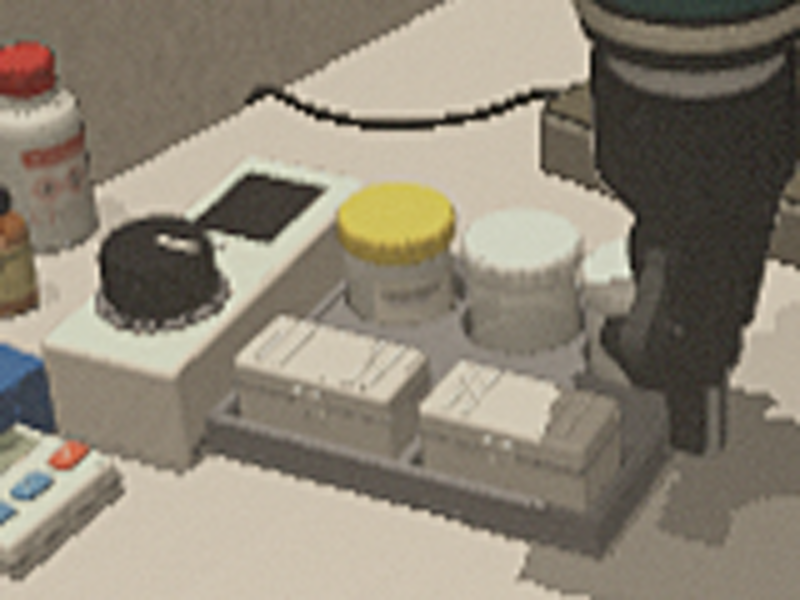

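Emit:
play_rows(commands=[{"jaw": 0, "xyz": [0.15, 0, 0], "twist": [0, 0, 0]}, {"jaw": 0, "xyz": [0.2, 0, 0], "twist": [0, 0, 0]}])

```text
t: 38.95
tool_pos: [454.5, 185.1, 27.0]
tool_rot: [-0.707, 0.001, 0.002, 0.707]
contact_force: [-18.8, 1.0, 14.2]
grip_width: -0.2
```

Emit:
play_rows(commands=[{"jaw": 0, "xyz": [0.15, 0, 0], "twist": [0, 0, 0]}, {"jaw": 0, "xyz": [0.2, 0, 0], "twist": [0, 0, 0]}])

```text
t: 39.15
tool_pos: [454.7, 185.0, 26.7]
tool_rot: [0.707, -0.002, -0.003, -0.707]
contact_force: [-25.1, 1.3, 18.2]
grip_width: -0.5
```

Emit:
play_rows(commands=[{"jaw": 0, "xyz": [-1.5, 0, 0], "twist": [0, 0, 0]}, {"jaw": 0, "xyz": [-3, 0, 2], "twist": [0, 0, 0]}, {"jaw": 0.5, "xyz": [-4, 0, 7], "twist": [0, 0, 0]}, {"jaw": 1, "xyz": [-4, 0, 12], "twist": [0, 0, -8]}, {"jaw": 1, "xyz": [-4, 0, 17], "twist": [0, 0, -16]}])

```text
t: 39.65
tool_pos: [418.9, 185.1, 198.7]
tool_rot: [-0.7, 0.1, -0.1, 0.7]
contact_force: [1.7, 0.4, -0.3]
grip_width: 43.2
```

Emit:
play_rows(commands=[{"jaw": 1, "xyz": [13, 13, 3], "twist": [0, 0, -74]}, {"jaw": 1, "xyz": [13, 13, 3], "twist": [0, 0, -74]}, {"jaw": 1, "xyz": [13, 13, 3], "twist": [0, 0, -74]}, {"jaw": 1, "xyz": [13, 13, 3], "twist": [0, 0, -74]}, {"jaw": 1, "xyz": [13, 13, 3], "twist": [0, 0, -74]}, {"jaw": 1, "xyz": [13, 13, 3], "twist": [0, 0, -74]}, {"jaw": 1, "xyz": [13, 13, 3], "twist": [0, 0, -74]}, {"jaw": 1, "xyz": [13, 13, 3], "twist": [0, 0, -74]}, {"jaw": 1, "xyz": [13, 13, 3], "twist": [0, 0, -74]}, {"jaw": 1, "xyz": [13, 13, 3], "twist": [0, 0, -74]}, {"jaw": 1, "xyz": [13, 13, 3], "twist": [0, 0, -74]}])

```text
t: 40.75
tool_pos: [549.5, 315.3, 226.4]
tool_rot: [-0.501, 0.499, -0.499, 0.501]
contact_force: [-0.0, 0.2, 0.6]
grip_width: 85.4
```

```bash
python3 trayfit.py ag wrist,scene 552 178 0;python3 -c "
import cv2
a=cv2.imread('pics/ag_wrist.png');cv2.imwrite('pics/ag1.png',cv2.resize(a[230:430,200:500],(795,530),interpolation=cv2.INTER_CUBIC))
a=cv2.imread('pics/ag_scene.png');cv2.imwrite('pics/ag2.png',cv2.resize(a[190:310,190:350],(800,600),interpolation=cv2.INTER_CUBIC))"
```

```text
40.75 [549.5 315.3 226.4] 85.4 [-0.   0.2  0.6] az 0.2
wrist specimen_tray 0.94 [321. 333.] 9180 [547. 189.]
wrist specimen_pot_0 0.97 [267. 385.] 2832 [491. 125.]
wrist specimen_pot_0 0.9 [382. 388.] 2946 [610. 122.]
wrist specimen_pot_0 0.78 [323. 383.] 2904 [549. 128.]
wrist cassette_box_0 0.98 [370. 300.] 3682 [594. 225.]
wrist cassette_box_0 0.83 [278. 299.] 3738 [506. 225.]
scene specimen_tray 0.57 [288. 287.] 1653 [508. 256.]
scene specimen_pot_0 0.95 [291. 246.] 606 [564. 128.]
scene specimen_pot_0 0.74 [266. 237.] 562 [631. 115.]
scene specimen_pot_0 0.62 [319. 251.] 629 [503. 123.]
scene cassette_box_0 0.73 [258. 270.] 775 [588. 230.]
scene cassette_box_0 0.64 [296. 276.] 896 [509. 220.]
wrist [ 5.49889e+02  1.78184e+02 -9.00000e-03] 0.031
scene [ 5.52694e+02  1.78272e+02 -7.00000e-03] 0.066
all [ 5.50480e+02  1.78692e+02 -2.00000e-03] 0.108
```

View pics/ag_wrist.png

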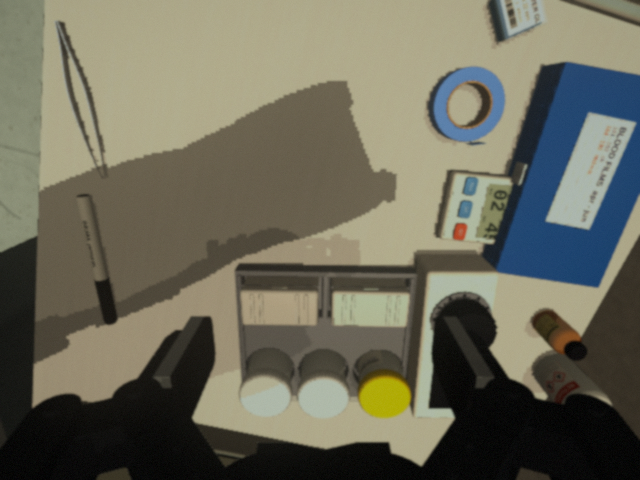

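View pics/ag2.png

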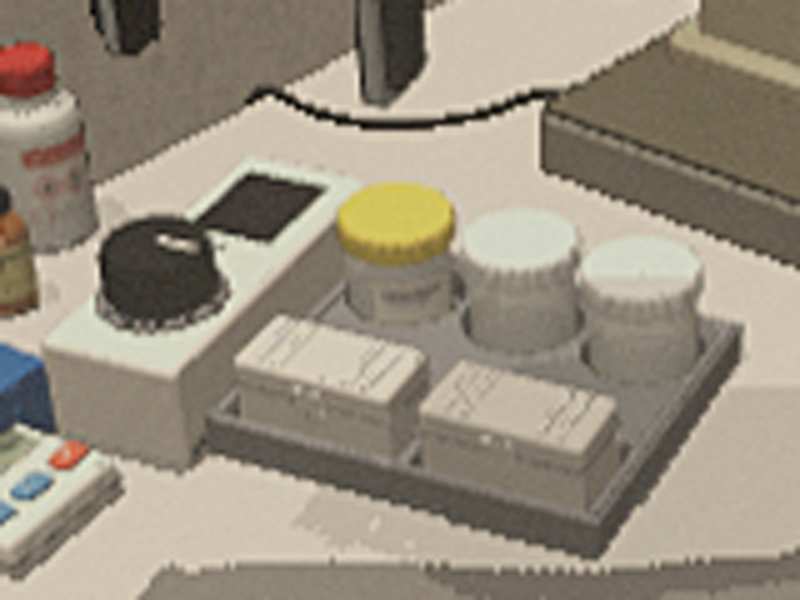

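Emit:
play_rows(commands=[{"jaw": 1, "xyz": [0, -3, -5], "twist": [-8, 0, 0]}, {"jaw": 1, "xyz": [0, -3, -10], "twist": [-14, 0, 0]}, {"jaw": 1, "xyz": [0, -3, -15], "twist": [-14, 0, 0]}, {"jaw": 1, "xyz": [0, -3, -18], "twist": [-14, 0, 0]}, {"jaw": 1, "xyz": [0, -3, -20], "twist": [-14, 0, 0]}, {"jaw": 1, "xyz": [0, -3, -21], "twist": [-14, 0, 0]}, {"jaw": 1, "xyz": [0, -3, -21], "twist": [-14, 0, 0]}, {"jaw": 1, "xyz": [0, -3, -21], "twist": [-14, 0, 0]}])

```text
t: 41.95
tool_pos: [550.0, 285.5, 17.4]
tool_rot: [0.557, -0.435, 0.557, -0.436]
contact_force: [-0.3, 0.5, 0.4]
grip_width: 85.5
```

```bash
python3 -c "
from h import *
s=sense();print(s['tool_pos'].round(1),s['contact_force'].round(1),R.from_quat(s['tool_rot']).as_matrix().round(2).tolist())
p,im=save('scene','ah_scene');a=cv2.imread('pics/ah_scene.png');cv2.imwrite('pics/ah1.png',cv2.resize(a[190:340,190:390],(800,600),interpolation=cv2.INTER_CUBIC))"
```

```text
[550.  285.5  17.4] [-0.3  0.5  0.4] [[0.0, 0.0, 1.0], [-0.97, -0.24, 0.0], [0.24, -0.97, 0.0]]
```

View pics/ah1.png

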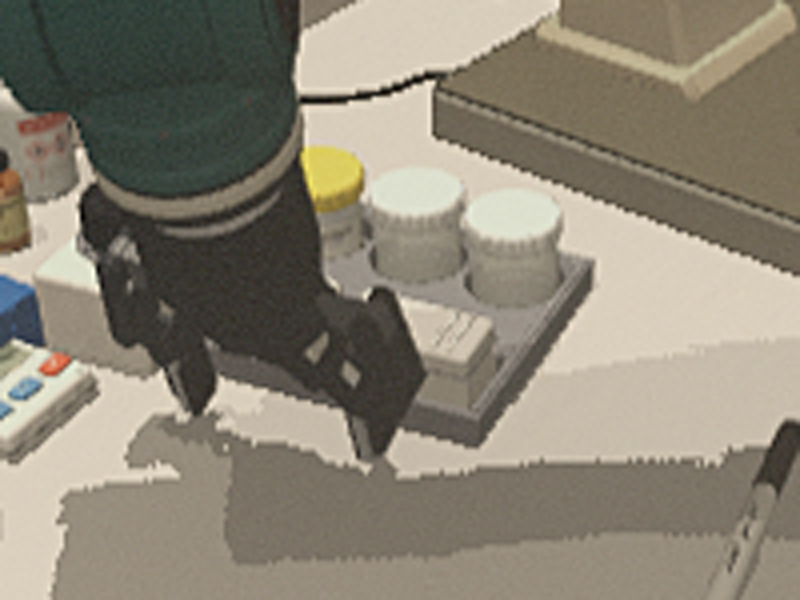

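Emit:
play_rows(commands=[{"jaw": 1, "xyz": [0, -0.5, -0.5], "twist": [0, 0, 0]}, {"jaw": 1, "xyz": [0, -1.2, -0.5], "twist": [0, 0, 0]}, {"jaw": 1, "xyz": [0, -1.6, -0.5], "twist": [0, 0, 0]}, {"jaw": 1, "xyz": [0, -1.9, -0.5], "twist": [0, 0, 0]}, {"jaw": 1, "xyz": [0, -2.1, -0.5], "twist": [0, 0, 0]}, {"jaw": 1, "xyz": [0, -2.1, -0.5], "twist": [0, 0, 0]}])

```text
t: 42.6
tool_pos: [549.4, 264.1, 11.4]
tool_rot: [0.557, -0.435, 0.557, -0.436]
contact_force: [-0.7, 0.2, 0.9]
grip_width: 85.4
```

Emit:
play_rows(commands=[{"jaw": 1, "xyz": [0, -0.2, 0], "twist": [0, 0, 0]}, {"jaw": 1, "xyz": [0, -0.2, 0], "twist": [0, 0, 0]}])

```text
t: 42.8
tool_pos: [549.1, 262.9, 11.4]
tool_rot: [0.557, -0.436, 0.557, -0.436]
contact_force: [-2.4, 6.4, 2.1]
grip_width: 85.4
```

Contact at y≈263. Nudge further in small steps.

Emit:
play_rows(commands=[{"jaw": 1, "xyz": [0, -0.15, 0], "twist": [0, 0, 0]}, {"jaw": 1, "xyz": [0, -0.15, 0], "twist": [0, 0, 0]}])

```text
t: 43.0
tool_pos: [548.7, 261.7, 11.3]
tool_rot: [0.557, -0.436, 0.556, -0.436]
contact_force: [-5.9, 9.8, 3.0]
grip_width: 85.5
```

Emit:
play_rows(commands=[{"jaw": 1, "xyz": [0, -0.15, 0], "twist": [0, 0, 0]}, {"jaw": 1, "xyz": [0, -0.15, 0], "twist": [0, 0, 0]}])

```text
t: 43.2
tool_pos: [548.7, 260.3, 11.3]
tool_rot: [0.557, -0.436, 0.556, -0.436]
contact_force: [-5.0, 9.3, 2.5]
grip_width: 85.7
```

Emit:
play_rows(commands=[{"jaw": 1, "xyz": [0, -0.15, 0], "twist": [0, 0, 0]}, {"jaw": 1, "xyz": [0, -0.2, 0], "twist": [0, 0, 0]}])

```text
t: 43.4
tool_pos: [548.7, 258.7, 11.3]
tool_rot: [0.557, -0.436, 0.556, -0.436]
contact_force: [-6.9, 14.0, 4.3]
grip_width: 85.6
```

Emit:
play_rows(commands=[{"jaw": 1, "xyz": [0, -0.15, 0], "twist": [0, 0, 0]}, {"jaw": 1, "xyz": [0, -0.2, 0], "twist": [0, 0, 0]}])

```text
t: 43.6
tool_pos: [548.4, 258.3, 11.3]
tool_rot: [0.557, -0.437, 0.555, -0.437]
contact_force: [-10.5, 25.3, 5.6]
grip_width: 85.3
```

Emit:
play_rows(commands=[{"jaw": 1, "xyz": [0, 1.5, 0], "twist": [0, 0, 0]}, {"jaw": 1, "xyz": [0, 4, 1], "twist": [0, 0, 0]}, {"jaw": 1, "xyz": [0, 5, 6], "twist": [7, 0, 0]}, {"jaw": 1, "xyz": [0, 5.8, 11], "twist": [14, 0, 0]}, {"jaw": 1, "xyz": [0, 5.8, 16], "twist": [14, 0, 0]}, {"jaw": 1, "xyz": [0, 5.8, 21], "twist": [14, 0, 0]}, {"jaw": 1, "xyz": [0, 5.8, 21.5], "twist": [14, 0, 0]}, {"jaw": 1, "xyz": [0, 5.8, 21.5], "twist": [14, 0, 0]}, {"jaw": 1, "xyz": [0, 5.8, 21.5], "twist": [14, 0, 0]}])

```text
t: 44.5
tool_pos: [549.1, 313.2, 225.0]
tool_rot: [0.501, -0.5, 0.5, -0.5]
contact_force: [-0.7, -0.2, -1.3]
grip_width: 85.4
```

```bash
python3 trayfit.py ai wrist,scene,side 552 178 0;python3 -c "
import cv2
a=cv2.imread('pics/ai_wrist.png');cv2.imwrite('pics/ai1.png',cv2.resize(a[230:430,200:500],(795,530),interpolation=cv2.INTER_CUBIC))
a=cv2.imread('pics/ai_scene.png');cv2.imwrite('pics/ai2.png',cv2.resize(a[190:310,190:350],(800,600),interpolation=cv2.INTER_CUBIC))"
```

```text
44.5 [549.1 313.2 225. ] 85.4 [-0.7 -0.2 -1.3] az 0.0
wrist specimen_tray 0.68 [312. 332.] 9308 [538. 188.]
wrist specimen_pot_0 0.82 [260. 388.] 2902 [482. 121.]
wrist specimen_pot_0 0.69 [316. 386.] 2946 [540. 124.]
wrist cassette_box_0 0.66 [268. 300.] 3760 [495. 223.]
wrist cassette_box_0 0.56 [359. 303.] 3731 [582. 220.]
wrist cassette_box_0 0.42 [259. 387.] 2976 [482. 122.]
wrist cassette_box_0 0.34 [315. 333.] 8742 [540. 187.]
scene specimen_tray 0.34 [291. 289.] 1779 [500. 258.]
scene specimen_pot_0 0.94 [274. 237.] 573 [616. 108.]
scene specimen_pot_0 0.92 [297. 247.] 591 [551. 127.]
scene specimen_pot_0 0.84 [324. 249.] 646 [495. 111.]
scene cassette_box_0 0.96 [261. 267.] 795 [586. 218.]
scene cassette_box_0 0.95 [301. 278.] 830 [498. 221.]
scene cassette_box_0 0.73 [296. 287.] 1442 [494. 251.]
side specimen_tray 0.75 [329. 245.] 505 [496. 132.]
side specimen_tray 0.74 [305. 253.] 1429 [518. 190.]
side specimen_pot_0 0.93 [291. 229.] 491 [605. 131.]
side specimen_pot_0 0.84 [330. 243.] 499 [498. 123.]
side specimen_pot_0 0.69 [307. 231.] 517 [568. 117.]
side cassette_box_0 0.96 [273. 247.] 615 [587. 216.]
side cassette_box_0 0.74 [301. 263.] 729 [502. 225.]
side cassette_box_0 0.26 [290. 228.] 461 [611. 129.]
wrist [ 5.40013e+02  1.75766e+02 -5.00000e-03] 0.154
scene [5.42030e+02 1.76677e+02 7.00000e-03] 0.062
side [ 5.43739e+02  1.78552e+02 -1.00000e-02] 0.063
all [5.41002e+02 1.77321e+02 9.00000e-03] 0.307
```

View pics/ai1.png

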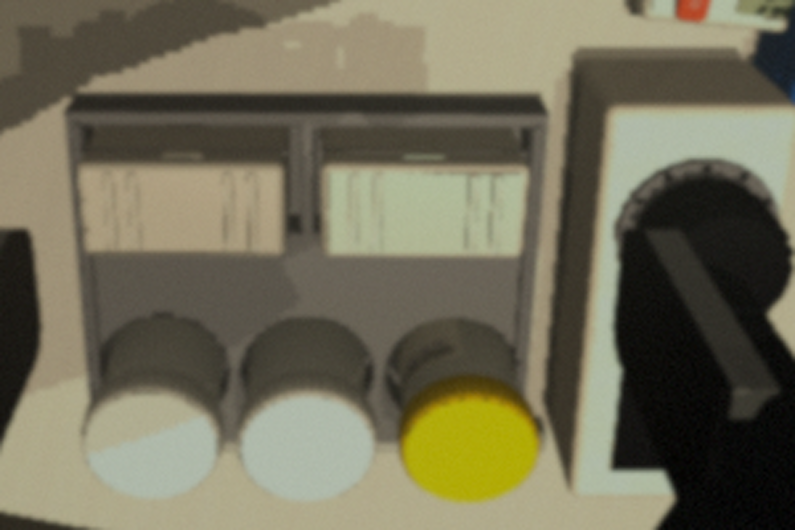

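View pics/ai2.png

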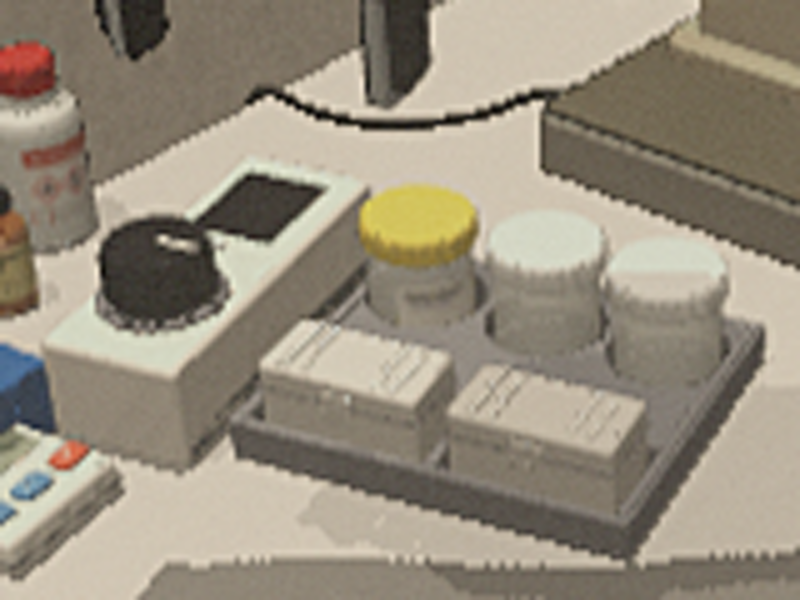

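Emit:
play_rows(commands=[{"jaw": 0, "xyz": [-15.6, -13, 0], "twist": [0, 0, 90]}, {"jaw": 0, "xyz": [-15.6, -13, 0], "twist": [0, 0, 90]}, {"jaw": 0, "xyz": [-15.6, -13, 0], "twist": [0, 0, 90]}, {"jaw": 0, "xyz": [-15.6, -13, 0], "twist": [0, 0, 90]}, {"jaw": 0, "xyz": [-15.6, -13, 0], "twist": [0, 0, 90]}, {"jaw": 0, "xyz": [-15.6, -13, 0], "twist": [0, 0, 90]}, {"jaw": 0, "xyz": [-15.6, -13, -4], "twist": [0, 0, 90]}, {"jaw": 0, "xyz": [-15.6, -13, -8], "twist": [0, 0, 90]}, {"jaw": 0, "xyz": [-15.6, -13, -10], "twist": [0, 0, 90]}, {"jaw": 0, "xyz": [-15.6, -13, -12], "twist": [0, 0, 90]}, {"jaw": 0, "xyz": [-15.6, -13, -12], "twist": [0, 0, 90]}, {"jaw": 0, "xyz": [-15.6, -13, -12], "twist": [0, 0, 90]}])

```text
t: 46.3
tool_pos: [393.2, 183.2, 106.0]
tool_rot: [0.707, 0.0, -0.001, -0.707]
contact_force: [-0.3, 0.3, -0.3]
grip_width: -0.0
```

```bash
python3 trayfit.py aj scene,side 541 177 0;python3 -c "
import cv2
a=cv2.imread('pics/aj_scene.png');cv2.imwrite('pics/aj2.png',cv2.resize(a[190:310,190:350],(800,600),interpolation=cv2.INTER_CUBIC))"
```

```text
46.3 [393.2 183.2 106. ] -0.0 [-0.3  0.3 -0.3] az 90.1
scene specimen_tray 0.58 [291. 287.] 1599 [503. 255.]
scene specimen_pot_0 0.86 [271. 239.] 563 [618. 118.]
scene specimen_pot_0 0.69 [296. 247.] 560 [554. 127.]
scene specimen_pot_0 0.6 [324. 251.] 630 [492. 118.]
scene cassette_box_0 0.7 [262. 269.] 755 [581. 226.]
scene cassette_box_0 0.62 [299. 280.] 849 [497. 230.]
side specimen_tray 0.88 [306. 253.] 1214 [516. 191.]
side specimen_tray 0.49 [329. 245.] 528 [494. 133.]
side specimen_pot_0 0.84 [291. 228.] 459 [608. 127.]
side specimen_pot_0 0.81 [328. 242.] 525 [505. 124.]
side specimen_pot_0 0.76 [310. 230.] 505 [568. 108.]
side specimen_pot_0 0.18 [272. 249.] 590 [584. 223.]
side cassette_box_0 0.63 [302. 261.] 663 [505. 218.]
side cassette_box_0 0.56 [272. 251.] 604 [578. 230.]
scene [ 5.43313e+02  1.75833e+02 -3.00000e-03] 0.096
side [ 5.45219e+02  1.76805e+02 -1.90000e-02] 0.113
all [ 5.43474e+02  1.76124e+02 -5.00000e-03] 0.214
```

View pics/aj2.png

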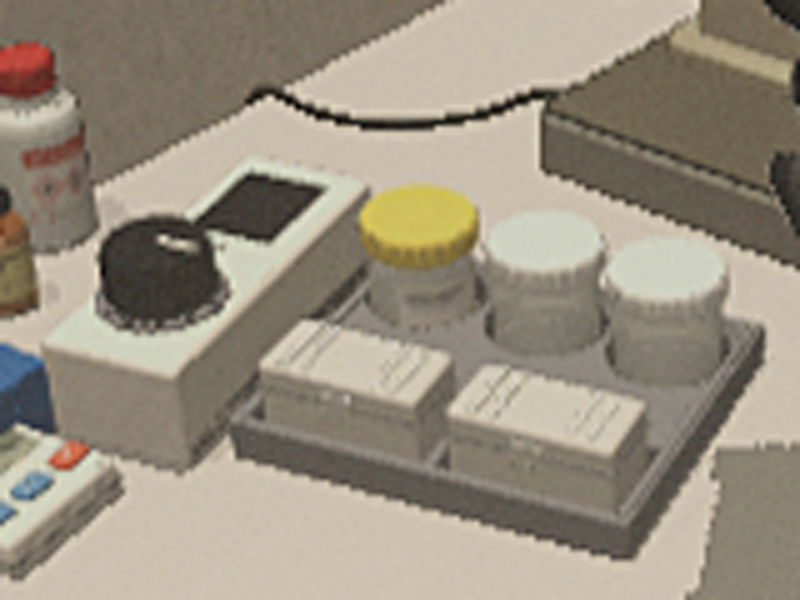

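Emit:
play_rows(commands=[{"jaw": 0, "xyz": [0, 0, -4], "twist": [0, 0, 0]}, {"jaw": 0, "xyz": [1, 0, -7.5], "twist": [0, 0, 0]}, {"jaw": 0, "xyz": [2, 0, -8], "twist": [0, 0, 0]}, {"jaw": 0, "xyz": [3, 0, -8], "twist": [0, 0, 0]}, {"jaw": 0, "xyz": [4, 0, -8], "twist": [0, 0, 0]}, {"jaw": 0, "xyz": [4.6, 0, -8], "twist": [0, 0, 0]}, {"jaw": 0, "xyz": [5.0, 0, -8], "twist": [0, 0, 0]}, {"jaw": 0, "xyz": [5.4, 0, -8], "twist": [0, 0, 0]}, {"jaw": 0, "xyz": [5.8, 0, -8], "twist": [0, 0, 0]}, {"jaw": 0, "xyz": [5.9, 0, -8], "twist": [0, 0, 0]}])

```text
t: 47.7
tool_pos: [451.4, 183.1, 26.5]
tool_rot: [-0.707, 0.0, 0.001, 0.707]
contact_force: [-7.9, 1.0, 4.2]
grip_width: 0.2
```

Emit:
play_rows(commands=[{"jaw": 0, "xyz": [0.2, 0, 0], "twist": [0, 0, 0]}, {"jaw": 0, "xyz": [0.3, 0, 0], "twist": [0, 0, 0]}])

```text
t: 47.9
tool_pos: [453.9, 183.1, 26.5]
tool_rot: [0.707, -0.001, -0.001, -0.707]
contact_force: [-9.4, 0.8, 5.9]
grip_width: 0.4
```

Emit:
play_rows(commands=[{"jaw": 0, "xyz": [0.2, 0, 0], "twist": [0, 0, 0]}, {"jaw": 0, "xyz": [0.2, 0, 0], "twist": [0, 0, 0]}])

```text
t: 48.1
tool_pos: [454.3, 183.1, 26.2]
tool_rot: [-0.707, 0.002, 0.002, 0.707]
contact_force: [-15.6, 0.4, 9.1]
grip_width: -0.0
```

```bash
python3 trayfit.py ak scene,side 550 177 0;python3 -c "
import cv2
a=cv2.imread('pics/ak_scene.png');cv2.imwrite('pics/ak2.png',cv2.resize(a[190:310,190:350],(800,600),interpolation=cv2.INTER_CUBIC))"
```

```text
48.1 [454.3 183.1  26.2] -0.0 [-15.6   0.4   9.1] az 90.1
scene specimen_tray 0.63 [281. 284.] 1489 [525. 253.]
scene specimen_pot_0 0.69 [269. 240.] 599 [620. 123.]
scene specimen_pot_0 0.62 [293. 246.] 611 [561. 125.]
scene specimen_pot_0 0.44 [313. 245.] 131 [523. 107.]
scene cassette_box_0 0.87 [298. 277.] 855 [505. 221.]
scene cassette_box_0 0.68 [258. 267.] 789 [591. 221.]
scene cassette_box_0 0.32 [280. 285.] 1296 [525. 256.]
side specimen_tray 0.88 [287. 264.] 1090 [523. 248.]
side specimen_pot_0 0.78 [306. 230.] 443 [575. 114.]
side specimen_pot_0 0.68 [286. 228.] 417 [618. 135.]
side cassette_box_0 0.86 [270. 246.] 595 [595. 218.]
side cassette_box_0 0.81 [301. 259.] 698 [512. 213.]
scene [ 5.52410e+02  1.76934e+02 -5.00000e-03] 0.226
side [ 5.53635e+02  1.77678e+02 -3.70000e-02] 0.365
all [ 5.53003e+02  1.77031e+02 -1.10000e-02] 0.594
```

View pics/ak2.png

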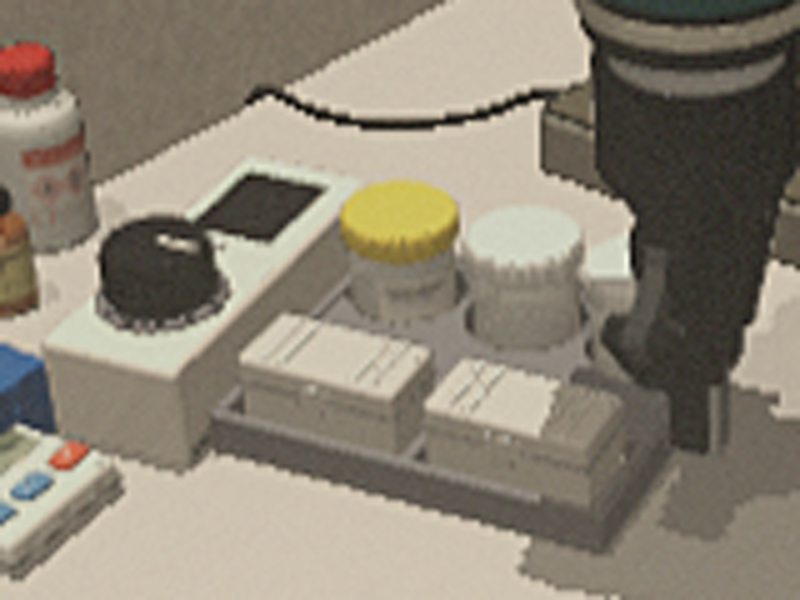

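Emit:
play_rows(commands=[{"jaw": 0, "xyz": [-1, 0, 0], "twist": [0, 0, 0]}, {"jaw": 0, "xyz": [-3, 0, 0.5], "twist": [0, 0, 0]}, {"jaw": 0, "xyz": [-4, 0, 5], "twist": [0, 0, 0]}, {"jaw": 0.4, "xyz": [-4, 0, 10], "twist": [0, 0, 0]}, {"jaw": 0.8, "xyz": [-2, 2, 15], "twist": [0, 0, 0]}, {"jaw": 0.8, "xyz": [3, 4, 19], "twist": [0, 0, 0]}, {"jaw": 0.8, "xyz": [8, 5, 19], "twist": [0, 0, 0]}, {"jaw": 0.8, "xyz": [12, 6, 19], "twist": [0, 0, 0]}, {"jaw": 0.8, "xyz": [12, 6, 19], "twist": [0, 0, 0]}, {"jaw": 0.8, "xyz": [12, 6, 19], "twist": [0, 0, 0]}, {"jaw": 0.8, "xyz": [12, 6, 19], "twist": [0, 0, 0]}])

```text
t: 49.6
tool_pos: [576.6, 243.1, 216.3]
tool_rot: [0.707, -0.0, -0.0, -0.707]
contact_force: [-1.5, 0.2, 0.9]
grip_width: 68.2
```

```bash
python3 trayfit.py al wrist,scene 551 177 0
python3 - <<'E'
from h import *
p=camera_params('wrist')
for d in outline_of('wrist','dial')[:2]:
    m=d['pixels'].astype(float);x,c=fit([(p,m,0*m)],DIAL,(671,222,0),yaw=False);print('dial',d['conf'],x.round(1),round(c,3))
for d in outline_of('wrist','station')[:1]:
    m=d['pixels'];np.save('st.npy',m)
E
```

```text
49.6 [576.6 243.1 216.3] 68.2 [-1.5  0.2  0.9] az 90.0
wrist specimen_tray 0.9 [248. 157.] 15339 [531. 182.]
wrist specimen_pot_0 0.84 [198. 253.] 3839 [614. 132.]
wrist specimen_pot_0 0.77 [188. 184.] 4256 [552. 131.]
wrist specimen_pot_0 0.59 [180. 112.] 4798 [496. 130.]
wrist cassette_box_0 0.96 [296. 126.] 4703 [506. 221.]
wrist cassette_box_0 0.68 [301. 227.] 3939 [590. 223.]
scene specimen_tray 0.67 [291. 284.] 1647 [506. 247.]
scene specimen_pot_0 0.97 [271. 240.] 558 [616. 121.]
scene specimen_pot_0 0.91 [320. 248.] 586 [504. 112.]
scene specimen_pot_0 0.61 [292. 246.] 646 [563. 125.]
scene cassette_box_0 0.81 [298. 276.] 907 [504. 219.]
scene cassette_box_0 0.69 [259. 266.] 816 [593. 216.]
scene cassette_box_0 0.26 [271. 240.] 553 [615. 123.]
wrist [ 5.50371e+02  1.76530e+02 -9.00000e-03] 0.02
scene [ 5.52735e+02  1.75004e+02 -7.00000e-03] 0.061
all [ 5.50602e+02  1.76526e+02 -6.00000e-03] 0.089
dial 0.61 [672.6 220.    0. ] 0.104
```

View pics/al_wrist.png

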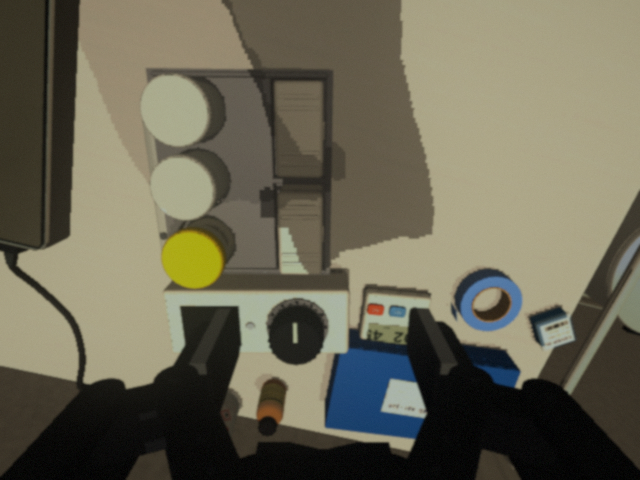

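```bash
python3 -c "
import cv2
a=cv2.imread('pics/al_wrist.png');cv2.imwrite('pics/al1.png',cv2.resize(a[60:300,130:360],(575,600),interpolation=cv2.INTER_CUBIC))
"
python3 - <<'E'
from h import *
p=camera_params('scene')
for uv,z in [((198,243),0),((190,253),0),((195,202),95)]: print(uv,unproj(p,uv,z).round())
E
```

```text
(198, 243) [784. 161.   0.]
(190, 253) [776. 202.   0.]
(195, 202) [786. 144.  95.]
```

View pics/al1.png

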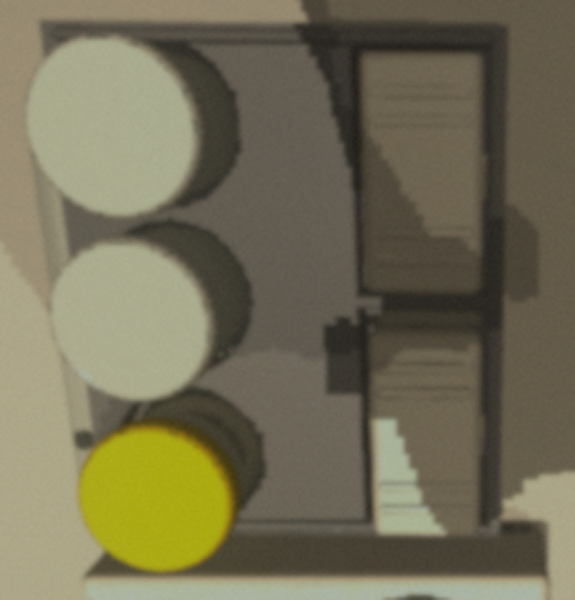

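Emit:
play_rows(commands=[{"jaw": 0.75, "xyz": [9.5, -2.3, 0], "twist": [0, 0, 40]}, {"jaw": 0.75, "xyz": [9.5, -2.3, -3], "twist": [0, 0, 40]}, {"jaw": 0.75, "xyz": [9.5, -2.3, -7], "twist": [0, 0, 40]}, {"jaw": 0.75, "xyz": [9.5, -2.3, -9.6], "twist": [0, 0, 40]}, {"jaw": 0.75, "xyz": [9.5, -2.3, -9.6], "twist": [0, 0, 40]}, {"jaw": 0.75, "xyz": [9.5, -2.3, -9.6], "twist": [0, 0, 40]}, {"jaw": 0.75, "xyz": [9.5, -2.3, -9.6], "twist": [0, 0, 40]}])

```text
t: 50.8
tool_pos: [672.7, 220.3, 120.9]
tool_rot: [0.665, 0.241, -0.241, -0.665]
contact_force: [0.5, 0.2, 0.4]
grip_width: 63.9
```

Run:
```python
from h import *
s=sense();print(s['t'],s['tool_pos'].round(1),s['joint_positions'].round(2))
p,im=save('wrist','am_wrist')
for d in outline_of('wrist','dial')[:2]:
    m=d['pixels'].astype(float);print(d['xy'],m.sum());x,c=fit([(p,m,0*m)],DIAL,(672,221,0),yaw=False);print('dial',d['conf'],x.round(1),round(c,3))
```

```text
50.8 [672.7 220.3 120.9] [ 0.2   0.63  0.22  1.16 -0.   -0.49]
[324.0, 279.3] 6617.0
dial 0.73 [671.5 219.6   0. ] 0.058
```

View pics/am_wrist.png

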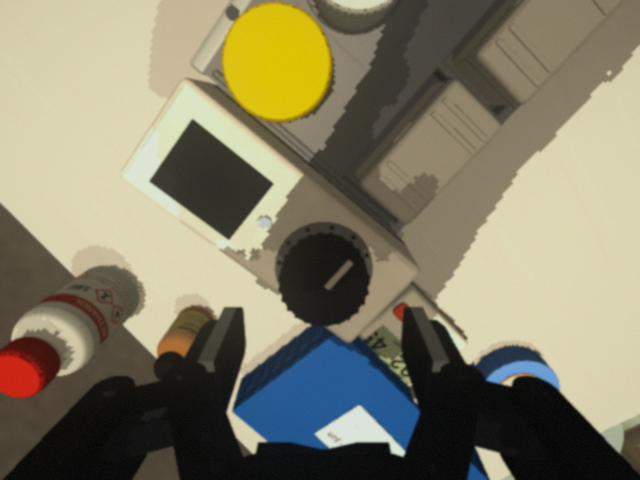

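Emit:
play_rows(commands=[{"jaw": 0.75, "xyz": [0, 0, -3], "twist": [0, 0, 0]}, {"jaw": 0.75, "xyz": [0, 0, -5.2], "twist": [0, 0, 0]}, {"jaw": 0.75, "xyz": [0, 0, -5.2], "twist": [0, 0, 0]}, {"jaw": 0.75, "xyz": [0, 0, -5.2], "twist": [0, 0, 0]}, {"jaw": 0.3, "xyz": [0, 0, -5.2], "twist": [0, 0, 0]}, {"jaw": 0.3, "xyz": [0, 0, -5.2], "twist": [0, 0, 0]}, {"jaw": 0.3, "xyz": [0, 0, -5.2], "twist": [0, 0, 0]}, {"jaw": 0.3, "xyz": [0, 0, -5.2], "twist": [0, 0, 0]}, {"jaw": 0.3, "xyz": [0, 0, -5.2], "twist": [0, 0, 0]}, {"jaw": 0.3, "xyz": [0, 0, -5.2], "twist": [0, 0, 0]}])

```text
t: 51.9
tool_pos: [672.9, 220.8, 70.4]
tool_rot: [-0.664, -0.243, 0.241, 0.665]
contact_force: [-3.4, 0.7, 9.1]
grip_width: 42.6
```

Emit:
play_rows(commands=[{"jaw": 0.3, "xyz": [0, 0, 0], "twist": [0, 0, -5]}, {"jaw": 0.3, "xyz": [0, 0, 0], "twist": [0, 0, -10]}, {"jaw": 0.3, "xyz": [0, 0, 0], "twist": [0, 0, -15]}, {"jaw": 0.3, "xyz": [0, 0, 0], "twist": [0, 0, -20]}, {"jaw": 0.3, "xyz": [0, 0, 0], "twist": [0, 0, -25]}, {"jaw": 0.3, "xyz": [0, 0, 0], "twist": [0, 0, -30]}, {"jaw": 0.3, "xyz": [0, 0, 0], "twist": [0, 0, -35]}, {"jaw": 0.3, "xyz": [0, 0, 0], "twist": [0, 0, -40]}, {"jaw": 0.3, "xyz": [0, 0, 0], "twist": [0, 0, -45]}, {"jaw": 0.3, "xyz": [0, 0, 0], "twist": [0, 0, -50]}, {"jaw": 0.3, "xyz": [0, 0, 0], "twist": [0, 0, -55]}, {"jaw": 0.3, "xyz": [0, 0, 0], "twist": [0, 0, -60]}])

```text
t: 53.1
tool_pos: [673.0, 220.6, 70.4]
tool_rot: [-0.696, 0.123, -0.125, 0.697]
contact_force: [-3.5, 1.9, 9.4]
grip_width: 42.4
```

Run:
```python
from h import *
s=sense();print(s['t'],s['tool_pos'].round(1),s['contact_force'].round(1),s['torque'].round(2),s['grip_width'])
p,im=save('wrist','an_wrist')
```

```text
53.1 [673.  220.6  70.4] [-3.5  1.9  9.4] [ 0.21  0.67 -0.  ] 42.35752137815126
```

View pics/an_wrist.png

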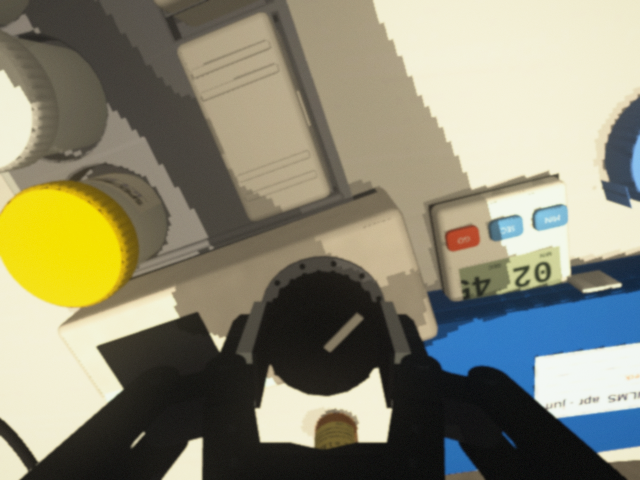

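Emit:
play_rows(commands=[{"jaw": 0.3, "xyz": [0, 0, 0], "twist": [0, 0, -5]}, {"jaw": 0.3, "xyz": [0, 0, 0], "twist": [0, 0, -10]}, {"jaw": 0.3, "xyz": [0, 0, 0], "twist": [0, 0, -15]}, {"jaw": 0.3, "xyz": [0, 0, 0], "twist": [0, 0, -20]}, {"jaw": 0.3, "xyz": [0, 0, 0], "twist": [0, 0, -25]}, {"jaw": 0.3, "xyz": [0, 0, 0], "twist": [0, 0, -30]}, {"jaw": 0.3, "xyz": [0, 0, 0], "twist": [0, 0, -35]}, {"jaw": 0.3, "xyz": [0, 0, 0], "twist": [0, 0, -40]}, {"jaw": 0.3, "xyz": [0, 0, 0], "twist": [0, 0, -45]}, {"jaw": 0.3, "xyz": [0, 0, 0], "twist": [0, 0, -50]}, {"jaw": 0.3, "xyz": [0, 0, 0], "twist": [0, 0, -55]}, {"jaw": 0.3, "xyz": [0, 0, 0], "twist": [0, 0, -60]}])

```text
t: 54.35
tool_pos: [672.9, 220.6, 70.4]
tool_rot: [-0.54, 0.455, -0.456, 0.542]
contact_force: [-4.1, -0.2, 9.1]
grip_width: 42.6
```

Run:
```python
from h import *
s=sense();z=R.from_quat(s['tool_rot']).as_matrix()[:,2];print(s['t'],s['tool_pos'].round(1),s['contact_force'].round(1),s['torque'].round(2),s['grip_width'],np.degrees(np.arctan2(z[1],z[0])))
p,im=save('wrist','ao_wrist')
def ang(name): pass
```

```text
54.35 [672.9 220.6  70.4] [-4.1 -0.2  9.1] [0.1  0.79 0.02] 42.57166017264761 9.820262897426677
```

View pics/ao_wrist.png

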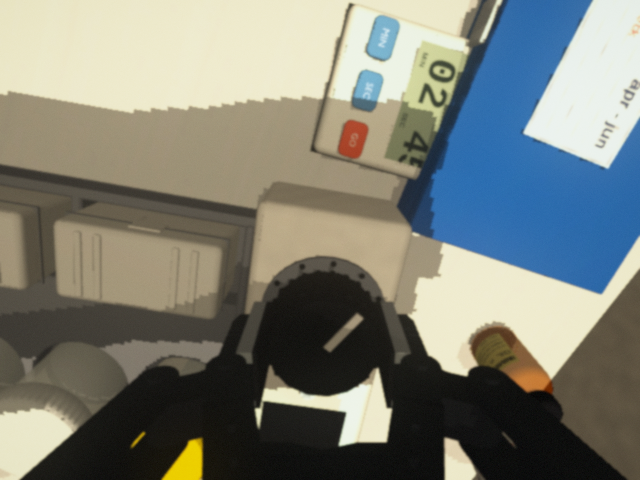

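Dial has followed the tool by 120°. Release and rise.

Emit:
play_rows(commands=[{"jaw": 0.75, "xyz": [0, 0, 0], "twist": [0, 0, 0]}, {"jaw": 0.75, "xyz": [0, 0, 0], "twist": [0, 0, 0]}, {"jaw": 0.75, "xyz": [0, 0, 0], "twist": [0, 0, 0]}, {"jaw": 0.75, "xyz": [0, 0, 0], "twist": [0, 0, 0]}, {"jaw": 0.75, "xyz": [0, 0, 4], "twist": [0, 0, 0]}, {"jaw": 0.75, "xyz": [0, 0, 9], "twist": [0, 0, 0]}, {"jaw": 0.75, "xyz": [-3, 3, 14], "twist": [0, 0, 8]}, {"jaw": 0.75, "xyz": [-6, 5, 17], "twist": [0, 0, 16]}, {"jaw": 0.75, "xyz": [-10, 6, 17], "twist": [0, 0, 24]}, {"jaw": 0.75, "xyz": [-10, 6, 17], "twist": [0, 0, 30]}, {"jaw": 0.75, "xyz": [-10, 6, 17], "twist": [0, 0, 30]}, {"jaw": 0.75, "xyz": [-10, 6, 17], "twist": [0, 0, 30]}])

```text
t: 55.6
tool_pos: [572.9, 280.0, 238.1]
tool_rot: [0.64, -0.3, 0.3, -0.64]
contact_force: [-1.0, 0.4, -1.2]
grip_width: 63.9
```

```bash
python3 trayfit.py ap wrist,scene,side 551 176.5 0
python3 - <<'E'
from h import *
p,im=save('wrist','ap2_wrist')
for d in outline_of('wrist','dial')[:1]:
    m=d['pixels'];print(d['conf'],d['xy'])
    g=cv2.cvtColor(im,cv2.COLOR_RGB2GRAY);mm=cv2.erode(m.astype(np.uint8),np.ones((7,7)))>0
    ys,xs=np.nonzero((g>110)&mm);P=np.array([unproj(p,(x,y),75)[:2] for x,y in zip(xs,ys)])
    c=P.mean(0);u,s_,vt=np.linalg.svd(P-c);print(len(P),c.round(1),'line az',np.degrees(np.arctan2(vt[0][1],vt[0][0])).round(1),'dir from centre',np.degrees(np.arctan2(c[1]-220.2,c[0]-672.2)).round(1))
a=cv2.imread('pics/al_wrist.png')
im=cv2.imread('pics/ap2_wrist.png');x,y=[int(v) for v in d['xy']];x0=max(0,x-130);y0=max(0,y-100)
cv2.imwrite('pics/ap3.png',cv2.resize(im[y0:y0+200,x0:x0+260],(780,600)))
E
```

```text
55.6 [572.9 280.  238.1] 63.9 [-1.   0.4 -1.2] az 39.8
wrist specimen_tray 0.63 [241. 251.] 10208 [541. 196.]
wrist specimen_pot_0 0.9 [261. 338.] 2255 [613. 131.]
wrist specimen_pot_0 0.85 [158. 274.] 3353 [494. 126.]
wrist specimen_pot_0 0.71 [204. 300.] 2477 [544. 130.]
wrist cassette_box_0 0.73 [226. 206.] 3973 [505. 223.]
scene specimen_tray 0.66 [290. 286.] 1619 [507. 252.]
scene specimen_pot_0 0.83 [290. 246.] 553 [566. 129.]
scene specimen_pot_0 0.79 [267. 238.] 587 [627. 120.]
scene specimen_pot_0 0.74 [320. 248.] 641 [504. 110.]
scene cassette_box_0 0.95 [295. 277.] 860 [510. 222.]
scene cassette_box_0 0.77 [256. 266.] 755 [598. 220.]
side specimen_tray 0.64 [303. 252.] 1394 [523. 191.]
side specimen_pot_0 0.87 [286. 226.] 466 [621. 129.]
side specimen_pot_0 0.81 [307. 233.] 463 [563. 124.]
side specimen_pot_0 0.77 [325. 242.] 479 [510. 127.]
side cassette_box_0 0.95 [299. 258.] 677 [515. 215.]
side cassette_box_0 0.84 [271. 248.] 559 [589. 222.]
wrist [ 5.49878e+02  1.75928e+02 -6.00000e-03] 0.257
scene [ 5.52918e+02  1.75800e+02 -1.00000e-03] 0.084
side [ 5.53353e+02  1.77563e+02 -2.20000e-02] 0.095
all [5.50366e+02 1.76993e+02 1.00000e-03] 0.462
0.69 [368.6, 334.6]
71 [678.8 228.2] line az -120.5 dir from centre 50.4
```

View pics/ap2_wrist.png

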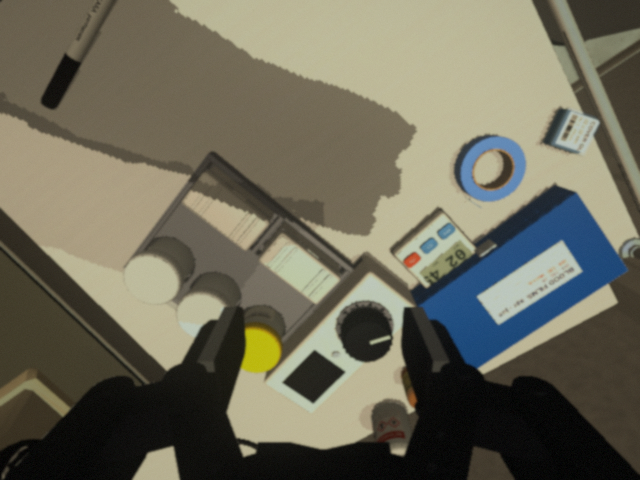

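View pics/ap_scene.png

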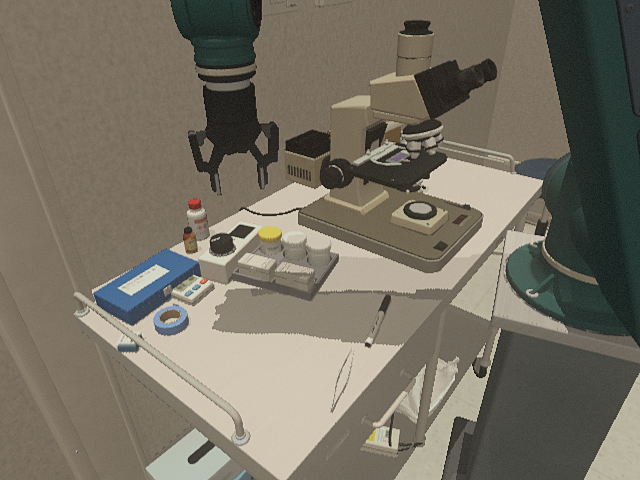

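Run:
```python
from workcell import workorder,sense
print(workorder.job_done(),sense()['t'])
```

```text
the job is handed in; nothing more can be done
the job is handed in; nothing more can be done
```

The job is done and handed in at about 56 s of the 210 s allowed. No verdict is reported on hand-in.

- **Specimens:** There were five: three pots and two cassette boxes. Each went into its own nest. When placed, each met the nest floor at the expected height and gripped width. The later pictures show all five upright.
- **Tray:** I slid it to the rail, then against the control box, and never lifted it. While I was pressing it onto the rail it moved about 10 mm back in -x. I don't know whether my push caused that or it was the announced knock. I pushed it home again, and the force rose against the control box.
- **Tray position, last checks:** The wrist camera put the tray at about (550, 176) mm with a yaw of about -0.006 rad. The home point worked out from where I gripped the dial is about (553, 176) mm. The scene and side cameras read up to about 3 mm higher in x, and the side camera gave a yaw of -0.022 rad. All of these are inside the 6 mm and 0.06 rad limits.
- **Dial:** I turned it 120° clockwise and let go. Its pointer went from about 180° to 59.5°, which is four clicks.
- **Bystanders:** The tape roll and the marker look untouched in the last pictures. The gripper was clear of everything at hand-in.

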